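# Press a row of painted sign boards flat

## Task

Set up the flat press on the bench: lay all the yellow sign boards, painted side up, on its bed in line with the fence, and slide the red-handled jaw firmly up against them so that they are tight against the fence and each other with no gaps. Then lower the plywood platen over the two upright rods, keeping it level, and hold on to it until it rests flat on the boards; finally put one iron weight over each rod, down on the platen. Leave the jar, tin, brush and sanding block where they are.

Things in the scene. Friction and masses are not known exactly. Their poses are not given: they have to be found in the camera images.
- press: flat press bolted to the bench: aluminium bed 220 mm (x) by 315 mm (y, -30 to +285), top 15 mm above the bench. Origin: at bench height under the middle of the fence's face; z up. Boards lie on the bed lengthwise along x, stacked from the fence towards +y. Undersides above the bench when in place: boards 15 mm, platen (on the boards) 35 mm, weights (on the platen) 50 mm
- fence (a point): middle of the fence's face, the plane y = 0 of the press, 23 mm above the bench. The fixed dark steel fence is 130 mm long (press x) and 16 mm high above the bed; it lies on the -y side of this face
- rod_near (a point): top of the fixed upright steel rod at press x = -80, y = 60 mm (nearer the robot), 125 mm above the bench; 12 mm diameter, the last 14 mm tapering to 4 mm
- rod_far (a point): top of the like rod at press x = +80, y = 60 mm (farther from the robot)
- jaw (a joint): the press's sliding jaw, in m: 0 fully open (its face 200 mm from the fence's face), growing as it slides towards the fence (the press's -y direction), at most 0.135. It stays where it is left; about 1 N of friction to move it. It may start partly closed and may be slid either way.
- jaw_face (a point): middle of the jaw's pressing face, 23.5 mm above the bench. The jaw is a dark steel bar 130 mm long (x), 20 mm wide (y), 15 mm high, lower than the boards
- jaw_grip (a point): point on the axis of the jaw's upright red handle, 60 mm above the bench, 58 mm behind the jaw's face. The handle measures 44 mm (press x) by 20 mm (press y) and its top is 74.5 mm above the bench; it stands on a low steel tongue whose top is 25 mm above the bench
- board_a: loose wooden sign board, 120 x 36 x 20 mm (x, y, z), painted yellow on top, bare wood below, 70 g; it lies flat on the bench, painted face up. Origin: centre of its underside; x runs along its length, z up out of the painted face. Two to four of the four boards are present (the state gives None for an absent one).
- board_b: loose wooden sign board, 120 x 36 x 20 mm (x, y, z), painted yellow on top, bare wood below, 70 g; it lies flat on the bench, painted face up. Origin: centre of its underside; x runs along its length, z up out of the painted face. Two to four of the four boards are present (the state gives None for an absent one).
- board_c: loose wooden sign board, 120 x 36 x 20 mm (x, y, z), painted yellow on top, bare wood below, 70 g; it lies flat on the bench, painted face up. Origin: centre of its underside; x runs along its length, z up out of the painted face. Two to four of the four boards are present (the state gives None for an absent one).
- board_d: loose wooden sign board, 120 x 36 x 20 mm (x, y, z), painted yellow on top, bare wood below, 70 g; it lies flat on the bench, painted face up. Origin: centre of its underside; x runs along its length, z up out of the painted face. Two to four of the four boards are present (the state gives None for an absent one).
- platen: loose plywood platen, 200 x 90 x 15 mm (x, y, z), 0.3 kg, lying flat on the bench, with two 17 mm holes through it at x = -80 and +80 mm, y = 0, and a dark wooden batten on top to lift it by: 76 mm long (x), 24 mm wide (y), its top 53 mm above the platen's underside. Origin: centre of its underside; z up. It may go on either way round.
- weight_a: loose grey iron ring weight, 0.6 kg: a flange of 70 mm diameter, 15 mm thick, below a neck of 36 mm diameter that rises to 60 mm above the underside; a 17 mm hole goes right through it. Origin: on its axis, at the underside; z up. Stands on its flange; lift it by the neck.
- weight_b: loose grey iron ring weight, 0.6 kg: a flange of 70 mm diameter, 15 mm thick, below a neck of 36 mm diameter that rises to 60 mm above the underside; a 17 mm hole goes right through it. Origin: on its axis, at the underside; z up. Stands on its flange; lift it by the neck.
- paint_jar: bystander: glass jar of yellow paint with a red lid, 72 mm diameter, 110 mm high, not to be moved. Origin: centre of its underside
- tin: bystander: closed tin, 64 mm diameter, 85 mm high, not to be moved. Origin: centre of its underside
- brush: bystander: paint brush 190 mm long, lying on the bench, not to be moved
- sanding_block: bystander: cork sanding block 95 x 55 x 30 mm, not to be moved. Origin: centre of its underside
Mind the look-alikes: they are no part of the job. Leave any green or grey look-alike of the board_a alone.

How it is judged (in metres and radians):
On the way, in this order (a step that is already met when the one before it is completed fails the run):
1. all the boards lie on the bed, butted to the fence and to each other, and the jaw bears on them with more than 2 N (x of board_a in the frame of press between -0.012 and 0.012 m and z of each of board_a, board_b, board_c, board_d in the frame of press below 0.019 m and angle between the x axis of each of board_a, board_b, board_c, board_d and the x axis of press, either way round below 0.05 rad and (y of board_a in the frame of press between 0.014 and 0.022 m or y of board_a in the frame of press between 0.05 and 0.058 m or y of board_a in the frame of press between 0.086 and 0.094 m or y of board_a in the frame of press between 0.122 and 0.13 m) and x of board_b in the frame of press between -0.012 and 0.012 m and (y of board_b in the frame of press between 0.014 and 0.022 m or y of board_b in the frame of press between 0.05 and 0.058 m or y of board_b in the frame of press between 0.086 and 0.094 m or y of board_b in the frame of press between 0.122 and 0.13 m) and x of board_c in the frame of press between -0.012 and 0.012 m and (y of board_c in the frame of press between 0.014 and 0.022 m or y of board_c in the frame of press between 0.05 and 0.058 m or y of board_c in the frame of press between 0.086 and 0.094 m or y of board_c in the frame of press between 0.122 and 0.13 m) and x of board_d in the frame of press between -0.012 and 0.012 m and (y of board_d in the frame of press between 0.014 and 0.022 m or y of board_d in the frame of press between 0.05 and 0.058 m or y of board_d in the frame of press between 0.086 and 0.094 m or y of board_d in the frame of press between 0.122 and 0.13 m) and (y of each of board_a, board_b, board_c, board_d in the frame of press below 0.036 m or (y of board_a in the frame of press between 0.014 and 0.022 m or y of board_b in the frame of press between 0.014 and 0.022 m or y of board_c in the frame of press between 0.014 and 0.022 m or y of board_d in the frame of press between 0.014 and 0.022 m)) and (y of each of board_a, board_b, board_c, board_d in the frame of press below 0.072 m or (y of board_a in the frame of press between 0.05 and 0.058 m or y of board_b in the frame of press between 0.05 and 0.058 m or y of board_c in the frame of press between 0.05 and 0.058 m or y of board_d in the frame of press between 0.05 and 0.058 m)) and (y of each of board_a, board_b, board_c, board_d in the frame of press below 0.108 m or (y of board_a in the frame of press between 0.086 and 0.094 m or y of board_b in the frame of press between 0.086 and 0.094 m or y of board_c in the frame of press between 0.086 and 0.094 m or y of board_d in the frame of press between 0.086 and 0.094 m)) and ((y of jaw_face in the frame of press between 0.032 and 0.04 m and y of any of board_a, board_b, board_c, board_d in the frame of press above 0.014 m) or (y of jaw_face in the frame of press between 0.068 and 0.076 m and y of any of board_a, board_b, board_c, board_d in the frame of press above 0.05 m) or (y of jaw_face in the frame of press between 0.104 and 0.112 m and y of any of board_a, board_b, board_c, board_d in the frame of press above 0.086 m) or (y of jaw_face in the frame of press between 0.14 and 0.148 m and y of any of board_a, board_b, board_c, board_d in the frame of press above 0.122 m)) and (contact force between jaw and board_a above 2 N or contact force between jaw and board_b above 2 N or contact force between jaw and board_c above 2 N or contact force between jaw and board_d above 2 N)), for 0.1 s.
2. the platen has come down over both rods and rests level on the boards, with the fingers still on it (x of platen in the frame of press between -0.006 and 0.006 m and y of platen in the frame of press between 0.054 and 0.066 m and z of platen in the frame of press between 0.031 and 0.039 m and angle between platen's own z axis and vertical below 0.04 rad and angle between the x axis of platen and the x axis of press, either way round below 0.08 rad and contact force between the fingers and platen above 0.3 N), for 0.1 s.
At the end, for the whole second after the job is handed in: Boards flat, face up, square (0.05 rad), within 12 mm of the fence's middle and 4 mm of their gapless places; jaw face within 4 mm of the last board; platen over both rods (6 mm), level (0.04 rad), resting on the boards (4 mm); a weight on each rod (6 mm), down on the platen (4 mm); all at rest (x of board_a in the frame of press between -0.012 and 0.012 m and z of each of board_a, board_b, board_c, board_d in the frame of press below 0.019 m and angle between the x axis of each of board_a, board_b, board_c, board_d and the x axis of press, either way round below 0.05 rad and (y of board_a in the frame of press between 0.014 and 0.022 m or y of board_a in the frame of press between 0.05 and 0.058 m or y of board_a in the frame of press between 0.086 and 0.094 m or y of board_a in the frame of press between 0.122 and 0.13 m) and x of board_b in the frame of press between -0.012 and 0.012 m and (y of board_b in the frame of press between 0.014 and 0.022 m or y of board_b in the frame of press between 0.05 and 0.058 m or y of board_b in the frame of press between 0.086 and 0.094 m or y of board_b in the frame of press between 0.122 and 0.13 m) and x of board_c in the frame of press between -0.012 and 0.012 m and (y of board_c in the frame of press between 0.014 and 0.022 m or y of board_c in the frame of press between 0.05 and 0.058 m or y of board_c in the frame of press between 0.086 and 0.094 m or y of board_c in the frame of press between 0.122 and 0.13 m) and x of board_d in the frame of press between -0.012 and 0.012 m and (y of board_d in the frame of press between 0.014 and 0.022 m or y of board_d in the frame of press between 0.05 and 0.058 m or y of board_d in the frame of press between 0.086 and 0.094 m or y of board_d in the frame of press between 0.122 and 0.13 m) and (y of each of board_a, board_b, board_c, board_d in the frame of press below 0.036 m or (y of board_a in the frame of press between 0.014 and 0.022 m or y of board_b in the frame of press between 0.014 and 0.022 m or y of board_c in the frame of press between 0.014 and 0.022 m or y of board_d in the frame of press between 0.014 and 0.022 m)) and (y of each of board_a, board_b, board_c, board_d in the frame of press below 0.072 m or (y of board_a in the frame of press between 0.05 and 0.058 m or y of board_b in the frame of press between 0.05 and 0.058 m or y of board_c in the frame of press between 0.05 and 0.058 m or y of board_d in the frame of press between 0.05 and 0.058 m)) and (y of each of board_a, board_b, board_c, board_d in the frame of press below 0.108 m or (y of board_a in the frame of press between 0.086 and 0.094 m or y of board_b in the frame of press between 0.086 and 0.094 m or y of board_c in the frame of press between 0.086 and 0.094 m or y of board_d in the frame of press between 0.086 and 0.094 m)) and ((y of jaw_face in the frame of press between 0.032 and 0.04 m and y of any of board_a, board_b, board_c, board_d in the frame of press above 0.014 m) or (y of jaw_face in the frame of press between 0.068 and 0.076 m and y of any of board_a, board_b, board_c, board_d in the frame of press above 0.05 m) or (y of jaw_face in the frame of press between 0.104 and 0.112 m and y of any of board_a, board_b, board_c, board_d in the frame of press above 0.086 m) or (y of jaw_face in the frame of press between 0.14 and 0.148 m and y of any of board_a, board_b, board_c, board_d in the frame of press above 0.122 m)) and x of platen in the frame of press between -0.006 and 0.006 m and y of platen in the frame of press between 0.054 and 0.066 m and z of platen in the frame of press between 0.031 and 0.039 m and angle between platen's own z axis and vertical below 0.04 rad and angle between the x axis of platen and the x axis of press, either way round below 0.08 rad and (horizontal distance between weight_a and rod_near below 0.006 m or horizontal distance between weight_a and rod_far below 0.006 m) and angle between each of weight_a, weight_b's own z axis and vertical below 0.06 rad and z of weight_a in the frame of press between 0.046 and 0.054 m and (horizontal distance between weight_b and rod_near below 0.006 m or horizontal distance between weight_b and rod_far below 0.006 m) and z of weight_b in the frame of press between 0.046 and 0.054 m and linear speed of each of board_a, board_b, board_c, board_d, platen, weight_a, weight_b below 0.02 m/s); the robot touches nothing.
It fails at once if the paint jar is moved more than 25 mm (distance of paint_jar from where it was at the start of the episode above 0.025 m).
It fails at once if the tin is moved more than 25 mm (distance of tin from where it was at the start of the episode above 0.025 m).
It fails at once if the brush is moved more than 25 mm (distance of brush from where it was at the start of the episode above 0.025 m).
It fails at once if the sanding block is moved more than 25 mm (distance of sanding_block from where it was at the start of the episode above 0.025 m).
Of board_a, board_b, board_c, board_d only 2 to 4 are there at a start; the rules pass over those that are not, and their reading is None.
At some moment in a run one of platen, weight_a, weight_b may be knocked a few centimetres aside while the robot is not near it.
Once in a run the grip may slacken for a moment while it holds something.
It also fails if it takes over 210 s, if anything falls off the work surface, if the arm or the gripper's body presses on something with over 40 N, if the wrist force passes 120 N, or if a joint passes its speed limit or range.

## Robot

A 7-joint arm with a two-finger parallel gripper is mounted at the origin on the work surface. World frame = base frame: x ahead of the robot, y to its left, z up, the work surface at z = 0. Lengths are in m, angles in degrees, forces in N, time in s.
With the tool pointing down it reaches from about 0.425 to 0.875 m from the base axis. Payload 4.7 kg.
Tool frame: the origin (TCP) lies at the very end of the fingers, on their centre line; the grasp point (between the pads) lies 19 mm behind it; z points along the fingers, y is the direction in which the jaws open and shut (so a half turn about z gives the same grasp; the last joint's range is limited). The gripper opens to 87 mm and grips with 3 to 60 N. Pads are 19 mm wide; open, the fingers measure 117 mm over their backs; the gripper's body (75 mm by 190 mm) begins 51 mm behind the grasp point.
Start: joints at [-72.187, 18.392, -4.016, 83.108, 1.295, 78.541, -3.26], TCP at [0.19, 0.622, 0.223] pointing down, gripper open.
Joint ranges: [-163.93, 163.93], [-17.29, 119.83], [-79.2, 71.16], [3.27, 140.29], [-89.18, 269.18], [5.43, 117.66], [-154.24, 154.24]. Speed limits (degrees/s): [147.25, 147.25, 180, 180, 180, 180, 180].

## Interface

Orientations are given as a 3x3 rotation matrix whose columns are the frame's x, y, z axes.
In Python, from rig import robot, read_camera, ticket gives the robot as it stands.
- The arm moves only by the tool servo_tool, never from a script. Its argument "rows" is a list of rows, each an object of numbers: "rx", "ry", "rz": the turn, a rotation vector about the tool's x, y, z in rad; "tx", "ty", "tz": the shift along the tool's x, y, z in cm; "grip": the opening, from -1 (shut) to 1 (fully open). In form: [{"rx": .., "ry": .., "rz": .., "tx": .., "ty": .., "tz": .., "grip": ..}, ...]. A call has 1 to 5 rows; each row is the pose to reach, as a shift and turn from the pose measured when the call began, along the tool's axes at that moment; what a row does not reach only later rows make up. A row lasts 1/10 s, in which the tool goes at most 50 mm and 8.59 degrees, less where a joint would pass 70% of its speed; a pose out of reach is approached as far as the arm can. A call with a gripper value outside its range is refused whole. The fingers move at their own pace and stop on an object; the grip force is fixed at half the most. Time passes only in rows, so rows that repeat a pose let the fingers close. It gives the time, the measured TCP pose, the force and the opening at its end, in the units of the state.
- robot.read_state(): the state, without advancing time (a new reading comes with each control period).
- read_camera(name): name is "scene" or "top" or "wrist"; returns a dict with "pixels" (384x512x3 uint8, red, green, blue), "fx", "fy", "cx", "cy" (pixels), "R" (3x3) and "t" (3): a world point X has camera coordinates R X + t. Camera axes: x right, y down, z forward; pixel columns grow to the right and rows downward; lengths in m; the calibration is good to about 2 mm. A picture is of the moment at which its call begins. There is no depth.
- ticket.finish_job(): hands the job in, once; it reports no verdict.
The state is a dict: "time": time; "joint_positions": joint angles; "joint_velocities": joint speeds; "joint_torque": joint torques, N m; "eef_pos": TCP position; "orientation": TCP orientation; "ft_force": force on the tool from outside, world axes, zero at the start; "moment": the same for the moment, N m; "width": finger opening in m.
Only numpy, scipy, OpenCV 4.12 (cv2) and the standard library are available. Lean on these libraries where they do the work, as an engineer would, in place of code of your own. Each camera call takes 0.05 s, during which the arm holds its last target.

## Working session

There is one attempt and no reset: what is moved stays moved. The work goes in short steps, Python scripts to look and compute and a tool call to move; the robot and the scene stay as the last step left them, time stands still between calls to the robot, and variables do not carry over. Pictures are saved under pics/ and viewed, and the job is handed in when it is done.

Besides the shell and the picture viewer there is one more tool, called after ">>>" as a command line: name --argument value ..., lists and objects as JSON in quotes. servo_tool: Moves the arm, as the interface text tells. Its arguments: {"type":"object","properties":{"rows":{"type":"array","items":{"type":"object","properties":{"rx":{"type":"number"},"ry":{"type":"number"},"rz":{"type":"number"},"tx":{"type":"number"},"ty":{"type":"number"},"tz":{"type":"number"},"grip":{"type":"number"}}}}},"required":["rows"]}

```bash
ls; mkdir -p pics; python3 - <<'E'
from rig import robot, read_camera
import cv2,numpy as np
s=robot.read_state(); print({k:np.round(v,3).tolist() for k,v in s.items()})
for n in ["scene","top","wrist"]:
    c=read_camera(n); cv2.imwrite(f"pics/{n}0.png",c["pixels"][:,:,::-1]); print(n,[round(float(c[k]),1) for k in("fx","fy","cx","cy")],np.round(c["R"],4).tolist(),np.round(c["t"],4).tolist())
E
```

```text
pics
{'time': 0.0, 'joint_positions': [-72.186, 18.441, -4.016, 83.175, 1.296, 78.543, -3.259], 'joint_velocities': [0.062, -0.025, -0.017, -0.066, -0.029, 0.099, 0.035], 'joint_torque': [0.0, -49.129, -0.404, -31.252, -0.064, 0.044, 0.0], 'eef_pos': [0.19, 0.621, 0.221], 'orientation': [[-0.956, 0.292, -0.0], [0.292, 0.956, -0.002], [-0.0, -0.002, -1.0]], 'ft_force': [-0.237, -0.645, 0.008], 'moment': [-0.059, 0.017, 0.031], 'width': 0.087}
scene [487.7, 487.7, 258.5, 191.9] [[0.5407, 0.8409, -0.0213], [0.522, -0.3553, -0.7754], [-0.6597, 0.4081, -0.6311]] [-0.277, -0.1901, 2.0492]
top [364.3, 364.3, 253.9, 191.4] [[-0.0056, -1.0, -0.0069], [-0.9932, 0.0064, -0.1158], [0.1159, 0.0062, -0.9932]] [0.0411, 0.5374, 1.0229]
wrist [342.8, 342.8, 252.0, 194.6] [[0.2926, 0.9562, -0.0024], [0.9216, -0.2814, 0.2673], [0.2549, -0.0804, -0.9636]] [-0.6472, -0.0317, 0.3909]
```

```bash
python3 - <<'E'
import cv2
for n in ["scene","top"]:
    i=cv2.imread(f"pics/{n}0.png"); cv2.imwrite(f"pics/{n}0b.png",cv2.resize(i,(784,588),interpolation=cv2.INTER_CUBIC))
E
```

```text
(no output)
```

View pics/top0b.png

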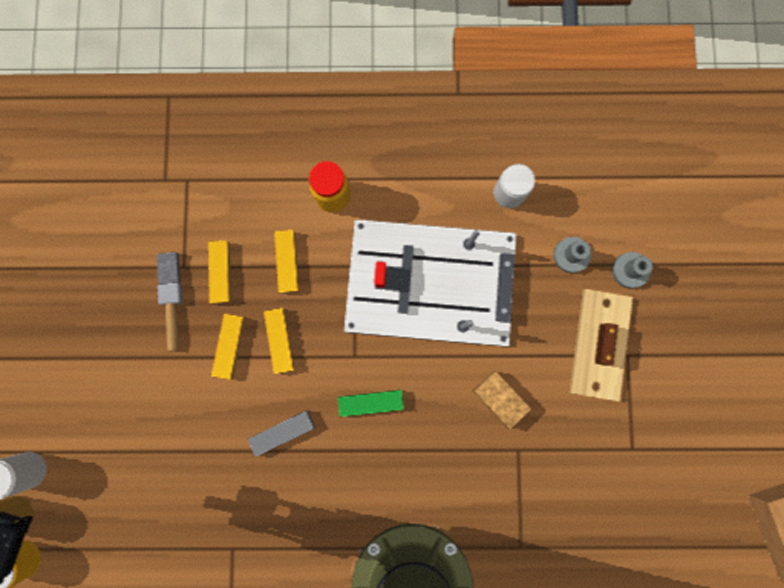

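View pics/scene0b.png

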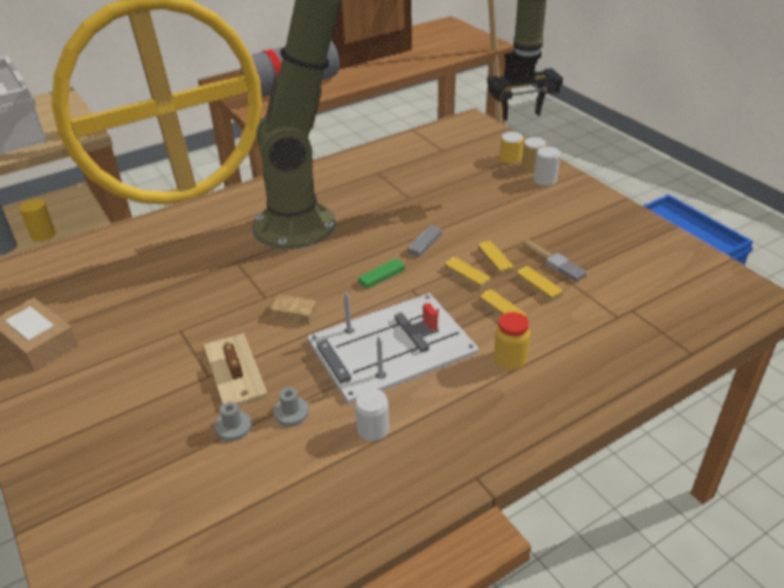

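View pics/wrist0.png

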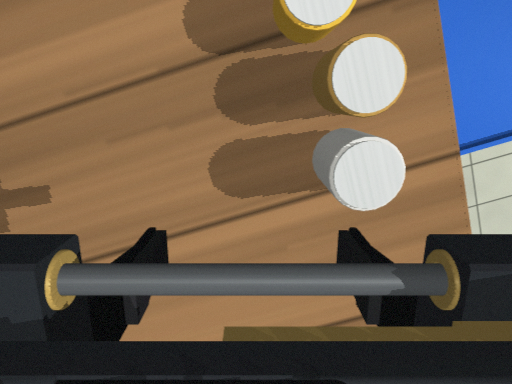

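```bash
cat > h.py <<'E'
from rig import robot, read_camera, ticket
import cv2,numpy as np
from scipy.spatial.transform import Rotation as Rot
def snap(n,name=None,scale=1,box=None):
    c=read_camera(n)
    if name:
        i=c["pixels"][:,:,::-1]
        if box: i=i[box[1]:box[3],box[0]:box[2]]
        cv2.imwrite(f"pics/{name}.png",cv2.resize(i,None,fx=scale,fy=scale,interpolation=cv2.INTER_CUBIC))
    return c
def p2w(c,uv,z):
    uv=np.atleast_2d(uv).astype(float); R=np.array(c["R"]);t=np.array(c["t"])
    d=np.c_[(uv[:,0]-c["cx"])/c["fx"],(uv[:,1]-c["cy"])/c["fy"],np.ones(len(uv))]@R
    C=-R.T@t; k=(z-C[2])/d[:,2]; return C+d*k[:,None]
def w2p(c,X):
    q=np.atleast_2d(X)@np.array(c["R"]).T+np.array(c["t"]); return np.c_[q[:,0]/q[:,2]*c["fx"]+c["cx"],q[:,1]/q[:,2]*c["fy"]+c["cy"]]
def mask(c,lo,hi):
    return cv2.inRange(cv2.cvtColor(np.ascontiguousarray(c["pixels"]),cv2.COLOR_RGB2HSV),lo,hi)
def blobs(m,c,z,amin=50):
    n,l,st,ce=cv2.connectedComponentsWithStats(m)
    out=[]
    for k in range(1,n):
        if st[k,4]<amin: continue
        v,u=np.nonzero(l==k); w=p2w(c,np.c_[u,v],z)[:,:2]; m0=w.mean(0)
        ev,V=np.linalg.eigh(np.cov((w-m0).T)); a=V[:,1]
        out.append((m0,np.degrees(np.arctan2(a[1],a[0]))%180,np.sqrt(12*ev[::-1]),ce[k],st[k,4]))
    return out
def plan(xyz,yang):
    """move to TCP xyz pointing down, with tool y (jaw dir) at world angle yang deg (mod 180)"""
    s=robot.read_state(); R=np.array(s["orientation"]); p=np.array(s["eef_pos"])
    d=R.T@(np.array(xyz)-p)*100
    best=None
    for a in (yang,yang+180):
        y=np.array([np.cos(np.radians(a)),np.sin(np.radians(a)),0]); z=np.array([0,0,-1.]); x=np.cross(y,z)
        rv=Rot.from_matrix(R.T@np.c_[x,y,z]).as_rotvec()
        if best is None or np.linalg.norm(rv)<np.linalg.norm(best): best=rv
    print("t_cm",np.round(d,2).tolist(),"r",np.round(best,3).tolist(),"rows>=",round(max(np.linalg.norm(d)/5,np.degrees(np.linalg.norm(best))/8.59),1), "j7",round(float(s["joint_positions"][6]),1))
def st():
    s=robot.read_state(); R=np.array(s["orientation"])
    print("t",round(s["time"],2),"p",np.round(s["eef_pos"],4).tolist(),"yang",round(float(np.degrees(np.arctan2(R[1,1],R[0,1]))),2),"F",np.round(s["ft_force"],2).tolist(),"M",np.round(s["moment"],2).tolist(),"w",round(float(s["width"]),4)); return s
E
python3 - <<'E'
from h import *
c=read_camera("top")
print("yellow");
for b in blobs(mask(c,(20,150,120),(32,255,255)),c,.02): print(b[0].round(4),b[1].round(1),b[2].round(4),b[3].round(0),b[4])
print("red")
for b in blobs(mask(c,(0,180,100),(6,255,255)),c,.0745,20): print(b[0].round(4),b[1].round(1),b[2].round(4),b[3].round(0),b[4])
print("cam",-np.array(c["R"]).T@c["t"])
# press bed
m=mask(c,(0,0,190),(180,30,255)); 
for b in blobs(m,c,.015,500): print(b[0].round(4),b[1].round(1),b[2].round(4),b[3].round(0),b[4])
i=c["pixels"][:,:,::-1][130:280,220:430]; cv2.imwrite("pics/topcrop.png",cv2.resize(i,None,fx=3.8,fy=3.8,interpolation=cv2.INTER_CUBIC))
E
```

```text
yellow
[0.7292 0.1544] 109.8 [0.0751 0.0314] [215. 128.] 99
[0.6034 0.2367] 4.6 [0.119  0.0363] [186. 170.] 491
[0.5845 0.3666] 2.6 [0.1194 0.0364] [142. 177.] 495
[0.4505 0.2488] 10.4 [0.1199 0.0367] [181. 222.] 521
[0.44   0.3458] 169.8 [0.1197 0.0365] [148. 226.] 518
red
[0.7491 0.1531] 30.4 [0.0589 0.0556] [213. 116.] 409
[0.5689 0.0537] 175.5 [0.0436 0.0175] [248. 179.] 99
cam [0.41549033 0.0313206  1.07850913]
[1.0448 0.4563] 137.5 [0.0805 0.0792] [118.  31.] 524
[1.0443 0.3701] 11.9 [0.0808 0.0789] [146.  31.] 546
[1.0441 0.1128] 165.1 [0.0803 0.0775] [229.  30.] 531
[1.0441 0.026 ] 179.3 [0.0804 0.0789] [257.  30.] 555
[1.0448 0.7142] 9.3 [0.0799 0.0785] [36. 32.] 565
[ 0.5573 -0.0285] 75.3 [0.2998 0.2273] [276. 185.] 5285
```

View pics/topcrop.png

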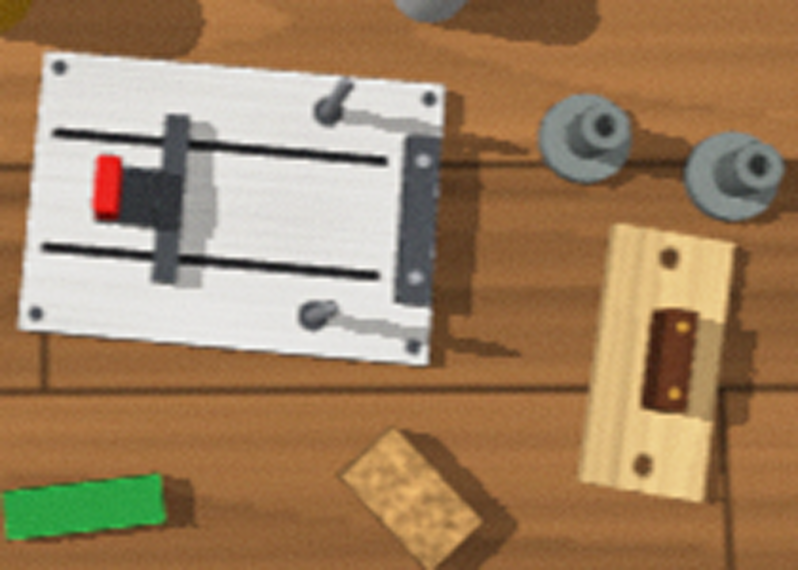

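```bash
python3 - <<'E'
from h import *
c=read_camera("top")
m=mask(c,(0,0,150),(180,40,255)); m[:135]=0;m[260:]=0;m[:,:220]=0;m[:,345:]=0
m=cv2.morphologyEx(m,cv2.MORPH_CLOSE,np.ones((3,3)))
v,u=np.nonzero(m); w=(p2w(c,np.c_[u,v],.015)[:,:2]*1e4).astype(np.float32)
h=cv2.convexHull(w)
r=cv2.minAreaRect(h); print(np.array(r[0])/1e4,np.array(r[1])/1e4,r[2])
# also manual corners
q=np.array([(44,52),(444,86),(428,366),(20,330)])/3.8+[220,130]-.5*(1-1/3.8)
k=p2w(c,q,.015); print(k.round(4), k.mean(0).round(4))
a=-5
for p in [(331,108),(312,318)]: pass
tips=np.array([(347,84),(333,305)])/3.8+[220,130]-.37
t=p2w(c,tips,.125); print("rodtips",t.round(4), t.mean(0)[:2], np.degrees(np.arctan2(*(t[0]-t[1])[1::-1])))
E
```

```text
[ 0.56160713 -0.04208722] [0.31494536 0.21877302] 84.57569122314453
[[ 0.6846  0.1049  0.015 ]
 [ 0.6551 -0.2081  0.015 ]
 [ 0.4372 -0.1889  0.015 ]
 [ 0.4665  0.123   0.015 ]] [ 0.5609 -0.0423  0.015 ]
rodtips [[ 0.6323 -0.1154  0.125 ]
 [ 0.4772 -0.1021  0.125 ]] [ 0.55472143 -0.10874323] -4.905358080438171
```

```bash
python3 - <<'E'
from h import *
s=st(); c=read_camera("wrist"); C=-np.array(c["R"]).T@c["t"]; R=np.array(s["orientation"])
print("cam in tool",R.T@(C-s["eef_pos"])," cam axis in tool",R.T@np.array(c["R"])[2])
plan([.62,0.0,.26],84.8)
E
```

```text
t 0.25 p [0.1901, 0.6213, 0.222] yang 73.0 F [0.17, -0.97, -0.38] M [0.01, -0.02, 0.02] w 0.0873
cam in tool [ 0.07388378 -0.00160755 -0.16205902]  cam axis in tool [-2.67174470e-01 -7.27126344e-04  9.63647899e-01]
t_cm [-59.28, -46.85, -3.75] r [-0.001, 0.0, -0.206] rows>= 15.1 j7 -3.3
```

>>> servo_tool --rows '[{"tx": -59.3, "ty": -46.9, "tz": -3.8, "rz": -0.206, "grip": 1}, {"tx": -59.3, "ty": -46.9, "tz": -3.8, "rz": -0.206, "grip": 1}, {"tx": -59.3, "ty": -46.9, "tz": -3.8, "rz": -0.206, "grip": 1}, {"tx": -59.3, "ty": -46.9, "tz": -3.8, "rz": -0.206, "grip": 1}, {"tx": -59.3, "ty": -46.9, "tz": -3.8, "rz": -0.206, "grip": 1}]'

```text
invalid input at $.rows[0]: expected keys rx, ry, rz, tx, ty, tz, grip
```

>>> servo_tool --rows '[{"rx": 0, "ry": 0, "rz": -0.206, "tx": -59.3, "ty": -46.9, "tz": -3.8, "grip": 1}, {"rx": 0, "ry": 0, "rz": -0.206, "tx": -59.3, "ty": -46.9, "tz": -3.8, "grip": 1}, {"rx": 0, "ry": 0, "rz": -0.206, "tx": -59.3, "ty": -46.9, "tz": -3.8, "grip": 1}, {"rx": 0, "ry": 0, "rz": -0.206, "tx": -59.3, "ty": -46.9, "tz": -3.8, "grip": 1}, {"rx": 0, "ry": 0, "rz": -0.206, "tx": -59.3, "ty": -46.9, "tz": -3.8, "grip": 1}]'

```text
time: 0.8
eef_pos: [0.333, 0.4144, 0.2354]
orientation: [[-0.996, 0.091, 0.0], [0.091, 0.996, -0.0], [-0.0, -0.0, -1.0]]
ft_force: [0.3, 1.7, -0.5]
width: 0.087
```

```bash
python3 - <<'E'
from h import *
st(); plan([.62,0.0,.26],84.8)
E
```

```text
t 0.8 p [0.333, 0.4144, 0.2354] yang 84.8 F [0.3, 1.72, -0.5] M [0.04, -0.09, -0.01] w 0.087
t_cm [-32.34, -38.67, -2.45] r [-0.0, 0.0, 0.0] rows>= 10.1 j7 30.8
```

>>> servo_tool --rows '[{"rx": 0, "ry": 0, "rz": 0, "tx": -32.3, "ty": -38.7, "tz": -2.5, "grip": 1}, {"rx": 0, "ry": 0, "rz": 0, "tx": -32.3, "ty": -38.7, "tz": -2.5, "grip": 1}, {"rx": 0, "ry": 0, "rz": 0, "tx": -32.3, "ty": -38.7, "tz": -2.5, "grip": 1}, {"rx": 0, "ry": 0, "rz": 0, "tx": -32.3, "ty": -38.7, "tz": -2.5, "grip": 1}, {"rx": 0, "ry": 0, "rz": 0, "tx": -32.3, "ty": -38.7, "tz": -2.5, "grip": 1}]'

```text
time: 1.3
eef_pos: [0.4748, 0.2089, 0.2481]
orientation: [[-0.996, 0.091, 0.001], [0.091, 0.996, 0.001], [-0.001, 0.001, -1.0]]
ft_force: [0.4, 0.4, -0.4]
width: 0.0873
```

>>> servo_tool --rows '[{"rx": 0, "ry": 0, "rz": 0, "tx": -16.2, "ty": -19.3, "tz": -1.2, "grip": 1}, {"rx": 0, "ry": 0, "rz": 0, "tx": -16.2, "ty": -19.3, "tz": -1.2, "grip": 1}, {"rx": 0, "ry": 0, "rz": 0, "tx": -16.2, "ty": -19.3, "tz": -1.2, "grip": 1}, {"rx": 0, "ry": 0, "rz": 0, "tx": -16.2, "ty": -19.3, "tz": -1.2, "grip": 1}, {"rx": 0, "ry": 0, "rz": 0, "tx": -16.2, "ty": -19.3, "tz": -1.2, "grip": 1}]'

```text
time: 1.8
eef_pos: [0.6171, 0.0039, 0.2602]
orientation: [[-0.996, 0.09, 0.002], [0.09, 0.996, 0.001], [-0.001, 0.001, -1.0]]
ft_force: [0.3, 0.9, 0.5]
width: 0.0874
```

```bash
python3 - <<'E'
from h import *
st(); snap("wrist","w1",1.5)
E
```

```text
t 1.8 p [0.6171, 0.0039, 0.2602] yang 84.84 F [0.3, 0.86, 0.5] M [0.03, -0.02, 0.0] w 0.0874
```

View pics/w1.png

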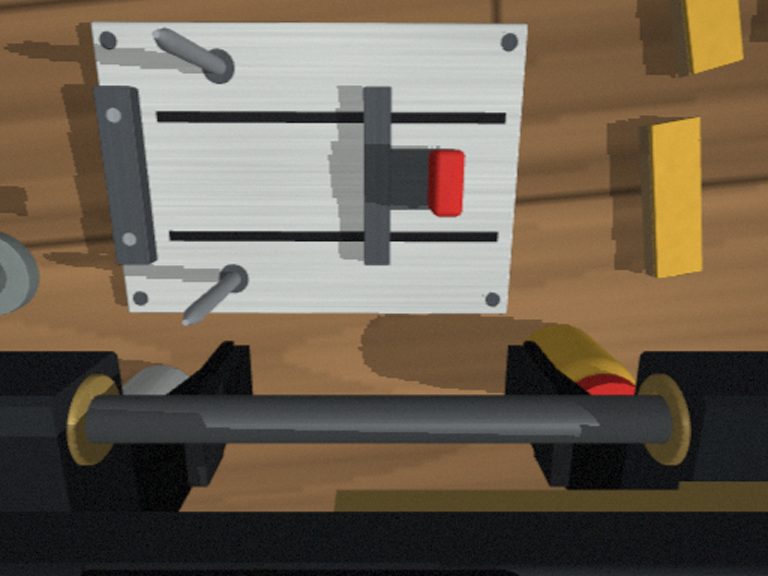

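```bash
cat >> h.py <<'E'
def tilt(c): return c
def pressfit(c,pts3,uv):
    """fit press x,y,angle from press-frame points and pixels"""
    from scipy.optimize import least_squares
    pts3=np.array(pts3,float); uv=np.array(uv,float)
    def f(q):
        a=q[2]; W=np.c_[q[0]+np.cos(a)*pts3[:,0]-np.sin(a)*pts3[:,1], q[1]+np.sin(a)*pts3[:,0]+np.cos(a)*pts3[:,1], pts3[:,2]]
        return (w2p(c,W)-uv).ravel()
    r=least_squares(f,[.55,-.169,-.09]); return r.x,f(r.x).reshape(-1,2)
E
python3 - <<'E'
from h import *
c=read_camera("wrist")
g=cv2.cvtColor(np.ascontiguousarray(c["pixels"]),cv2.COLOR_RGB2HSV)
m=mask(c,(0,0,120),(180,45,255)); m[225:]=0; m[:,:55]=0; m[:,360:]=0
m=cv2.morphologyEx(m,cv2.MORPH_CLOSE,np.ones((3,3)))
n,l,s,ce=cv2.connectedComponentsWithStats(m); k=1+np.argmax(s[1:,4])
h=cv2.convexHull(np.argwhere(l==k)[:,::-1].astype(np.int32)); q=cv2.approxPolyDP(h,6,True)[:,0]; print(q)
uv=np.array([(93,23),(527,24),(506,313),(130,313),(155,35),(186,321)])/1.5
# image left = fence side (-y), top= near robot (-x)
P=[(-.11,-.03,.015),(-.11,.285,.015),(.11,.285,.015),(.11,-.03,.015),(-.08,.06,.125),(.08,.06,.125)]
x,r=pressfit(c,P,uv); print(x,np.degrees(x[2]),r.round(1).tolist())
x,r=pressfit(c,P[:4],uv[:4]); print(x,np.degrees(x[2]),r.round(1).tolist())
for b in blobs(mask(c,(0,180,100),(6,255,255)),c,.0745,20): 
    d=b[0]-x[:2]; a=x[2]; print(b[0],b[3], d@[np.cos(a),np.sin(a)], d@[-np.sin(a),np.cos(a)])
t=p2w(c,uv[4:],.125); print(t)
E
```

```text
[[359   9]
 [347 203]
 [137 212]
 [ 96 204]
 [ 70  12]]
[ 0.55121064 -0.18091044 -0.10405441] -5.961878389283878 [[-1.8, -1.1], [1.8, -1.2], [1.1, 1.2], [-0.2, -0.2], [-0.0, 0.6], [-0.6, 1.3]]
[ 0.55190427 -0.18122784 -0.10330316] -5.918835041440674 [[-2.0, -0.3], [1.5, -0.7], [0.9, 1.6], [-0.3, 0.4]]
[0.5688286  0.05298963] [309.79515152 116.12606061] -0.007318288031886974 0.23471407652473814
[0.73032896 0.15670861] [411.83577713 255.64222874] 0.14262566201611152 0.35453397030724926
[[ 0.47747033 -0.11283448  0.125     ]
 [ 0.63583841 -0.12872284  0.125     ]]
```

```bash
cat >> h.py <<'E'
def corners(c):
    m=mask(c,(0,0,120),(180,45,255)); m[225:]=0; m[:,:55]=0; m[:,375:]=0
    return m
E
python3 - <<'E'
from h import *
st()
c=snap("wrist","w2",1.5); st()
np.save("c2.npy",c,allow_pickle=True)
E
```

```text
t 1.9 p [0.6183, -0.0037, 0.2598] yang 84.15 F [-0.28, -0.23, -0.36] M [-0.02, 0.0, -0.02] w 0.0871
t 1.95 p [0.6171, 0.0007, 0.2595] yang 84.39 F [-0.6, 0.22, -0.06] M [0.08, 0.03, -0.04] w 0.087
```

View pics/w2.png

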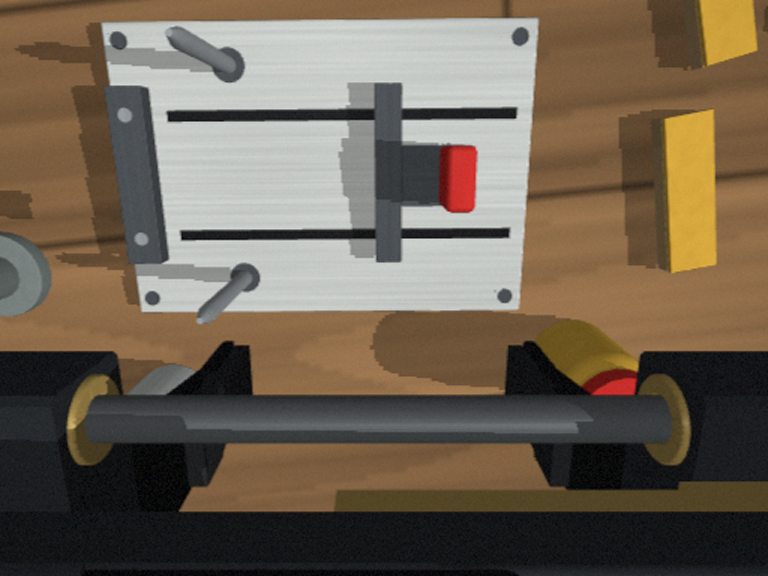

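```bash
python3 - <<'E'
from h import *
P=np.array([(-.11,-.03,.015),(-.11,.285,.015),(.11,.285,.015),(.11,-.03,.015),(-.08,.06,.125),(.08,.06,.125)])
c=np.load("c2.npy",allow_pickle=True).item()
uv=np.array([(103,21),(538,18),(519,310),(142,312),(169,32),(201,320)])/1.5
for idx in ([0,1,2,3,4,5],[0,1,2,3],[4,5]):
    x,r=pressfit(c,P[idx],uv[idx]); print(x,np.degrees(x[2]),r.round(1).tolist())
for k in range(8): s=st(); c=read_camera("wrist")
snap("wrist","w3",1.5); np.save("c3.npy",c,allow_pickle=True)
E
```

```text
[ 0.5484627  -0.16873561 -0.09527327] -5.458756030888812 [[-1.6, -0.2], [1.7, -0.9], [0.5, 0.5], [-0.8, 0.4], [0.5, 0.3], [-0.5, 0.5]]
[ 0.54869548 -0.16872798 -0.09556647] -5.475555524222827 [[-1.5, 0.0], [1.8, -0.5], [0.5, 0.7], [-0.8, 0.6]]
[ 0.54849724 -0.16868472 -0.08991629] -5.1518240491323555 [[-0.0, -0.1], [0.0, 0.2]]
t 1.95 p [0.6171, 0.0007, 0.2595] yang 84.39 F [-0.6, 0.22, -0.06] M [0.08, 0.03, -0.04] w 0.087
t 2.0 p [0.6163, 0.004, 0.2594] yang 84.63 F [-0.95, 0.88, -0.55] M [0.08, 0.0, 0.02] w 0.0869
t 2.05 p [0.6159, 0.0061, 0.2595] yang 84.8 F [-0.38, -0.22, 0.46] M [0.06, -0.02, -0.03] w 0.0868
t 2.1 p [0.6158, 0.0072, 0.2596] yang 84.92 F [-0.36, -0.4, 0.04] M [0.09, 0.01, -0.01] w 0.087
t 2.15 p [0.6157, 0.0076, 0.2597] yang 84.97 F [0.6, 1.06, 0.12] M [0.0, -0.0, 0.01] w 0.0869
t 2.2 p [0.6157, 0.0077, 0.2599] yang 84.98 F [0.04, 0.0, 0.1] M [0.05, 0.0, -0.0] w 0.0869
t 2.25 p [0.6158, 0.0075, 0.2599] yang 84.98 F [0.2, 0.81, -0.47] M [0.07, -0.02, 0.0] w 0.0873
t 2.3 p [0.6158, 0.0072, 0.26] yang 84.96 F [-0.3, -0.52, -0.5] M [0.01, -0.01, -0.04] w 0.0874
```

View pics/w3.png

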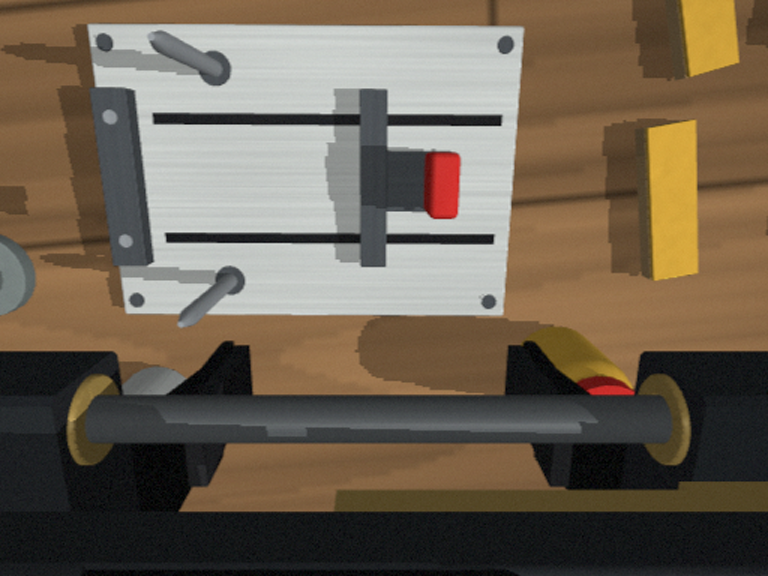

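```bash
python3 - <<'E'
from h import *
st();plan([.569,.0535,.12],84.7)
E
```

```text
t 2.4 p [0.616, 0.0066, 0.2601] yang 84.91 F [-0.33, 0.03, -0.51] M [0.02, -0.02, -0.03] w 0.0871
t_cm [5.11, 4.24, 14.01] r [0.001, 0.001, 0.004] rows>= 3.1 j7 86.9
```

>>> servo_tool --rows '[{"rx": 0, "ry": 0, "rz": 0, "tx": 2.5, "ty": 2.1, "tz": 7, "grip": 1}, {"rx": 0, "ry": 0, "rz": 0.004, "tx": 5.1, "ty": 4.2, "tz": 14, "grip": 1}, {"rx": 0, "ry": 0, "rz": 0.004, "tx": 5.1, "ty": 4.2, "tz": 14, "grip": 1}, {"rx": 0, "ry": 0, "rz": 0.004, "tx": 5.1, "ty": 4.2, "tz": 18, "grip": 1}, {"rx": 0, "ry": 0, "rz": 0.004, "tx": 5.1, "ty": 4.2, "tz": 21.5, "grip": 1}]'

```text
time: 2.9
eef_pos: [0.5673, 0.0548, 0.0428]
orientation: [[-0.996, 0.09, -0.001], [0.09, 0.996, 0.002], [0.001, 0.002, -1.0]]
ft_force: [-0.2, -0.2, -0.6]
width: 0.0868
```

>>> servo_tool --rows '[{"rx": 0, "ry": 0, "rz": 0, "tx": 0, "ty": 0, "tz": 0, "grip": 1}, {"rx": 0, "ry": 0, "rz": 0, "tx": 0, "ty": 0, "tz": 0, "grip": 1}]'

```text
time: 3.1
eef_pos: [0.567, 0.0552, 0.0431]
orientation: [[-0.996, 0.09, -0.002], [0.09, 0.996, 0.002], [0.002, 0.001, -1.0]]
ft_force: [0.3, -0.1, 0.0]
width: 0.0871
```

```bash
python3 - <<'E'
from h import *
st();plan([.569,.0535,.042],84.7)
E
```

```text
t 3.1 p [0.567, 0.0552, 0.0431] yang 84.86 F [0.27, -0.09, 0.04] M [0.03, -0.0, 0.02] w 0.0871
t_cm [-0.22, -0.15, 0.11] r [0.001, -0.002, 0.003] rows>= 0.1 j7 84.0
```

>>> servo_tool --rows '[{"rx": 0, "ry": 0, "rz": 0, "tx": -0.2, "ty": -0.15, "tz": 0.1, "grip": -1}, {"rx": 0, "ry": 0, "rz": 0, "tx": -0.2, "ty": -0.15, "tz": 0.1, "grip": -1}, {"rx": 0, "ry": 0, "rz": 0, "tx": -0.2, "ty": -0.15, "tz": 0.1, "grip": -1}, {"rx": 0, "ry": 0, "rz": 0, "tx": -0.2, "ty": -0.15, "tz": 0.1, "grip": -1}, {"rx": 0, "ry": 0, "rz": 0, "tx": -0.2, "ty": -0.15, "tz": 0.1, "grip": -1}]'

```text
time: 3.6
eef_pos: [0.5691, 0.0536, 0.0426]
orientation: [[-0.996, 0.09, -0.001], [0.09, 0.996, 0.002], [0.001, 0.002, -1.0]]
ft_force: [-0.2, 0.4, 0.1]
width: 0.0547
```

```bash
python3 - <<'E'
from h import *
st()
E
```

```text
t 3.6 p [0.5691, 0.0536, 0.0426] yang 84.86 F [-0.24, 0.42, 0.13] M [0.07, -0.03, -0.06] w 0.0547
```

Fingers are slow (~65 mm/s); keep closing.

>>> servo_tool --rows '[{"rx": 0, "ry": 0, "rz": 0, "tx": 0, "ty": 0, "tz": 0, "grip": -1}, {"rx": 0, "ry": 0, "rz": 0, "tx": 0, "ty": 0, "tz": 0, "grip": -1}, {"rx": 0, "ry": 0, "rz": 0, "tx": 0, "ty": 0, "tz": 0, "grip": -1}, {"rx": 0, "ry": 0, "rz": 0, "tx": 0, "ty": 0, "tz": 0, "grip": -1}, {"rx": 0, "ry": 0, "rz": 0, "tx": 0, "ty": 0, "tz": 0, "grip": -1}]'

```text
time: 4.1
eef_pos: [0.5691, 0.0539, 0.0425]
orientation: [[-0.996, 0.09, -0.001], [0.09, 0.996, 0.002], [0.001, 0.002, -1.0]]
ft_force: [-0.6, -0.7, -0.7]
width: 0.0194
```

>>> servo_tool --rows '[{"rx": 0, "ry": 0, "rz": 0, "tx": 0, "ty": 0, "tz": 0, "grip": -1}, {"rx": 0, "ry": 0, "rz": 0, "tx": 0, "ty": 0, "tz": 0, "grip": -1}]'

```text
time: 4.3
eef_pos: [0.5691, 0.0539, 0.0425]
orientation: [[-0.996, 0.09, -0.001], [0.09, 0.996, 0.002], [0.001, 0.002, -1.0]]
ft_force: [-0.6, 0.7, -0.1]
width: 0.0198
```

```bash
python3 - <<'E'
from h import *
st()
E
```

```text
t 4.3 p [0.5691, 0.0539, 0.0425] yang 84.85 F [-0.65, 0.67, -0.14] M [0.03, 0.03, -0.1] w 0.0198
```

>>> servo_tool --rows '[{"rx": 0, "ry": 0, "rz": 0, "tx": 0, "ty": 1, "tz": 0, "grip": -1}, {"rx": 0, "ry": 0, "rz": 0, "tx": 0, "ty": 2, "tz": 0, "grip": -1}, {"rx": 0, "ry": 0, "rz": 0, "tx": 0, "ty": 3, "tz": 0, "grip": -1}, {"rx": 0, "ry": 0, "rz": 0, "tx": 0, "ty": 3.4, "tz": 0, "grip": -1}, {"rx": 0, "ry": 0, "rz": 0, "tx": 0, "ty": 3.4, "tz": 0, "grip": -1}]'

```text
time: 4.8
eef_pos: [0.5724, 0.0888, 0.0425]
orientation: [[-0.996, 0.089, -0.001], [0.089, 0.996, 0.003], [0.001, 0.003, -1.0]]
ft_force: [1.5, 1.5, -1.8]
width: 0.0196
```

>>> servo_tool --rows '[{"rx": 0, "ry": 0, "rz": 0, "tx": 0, "ty": 0.2, "tz": 0, "grip": 0.3}, {"rx": 0, "ry": 0, "rz": 0, "tx": 0, "ty": 0.2, "tz": 0, "grip": 0.3}, {"rx": 0, "ry": 0, "rz": 0, "tx": 0, "ty": 0.0, "tz": 0, "grip": 0.3}, {"rx": 0, "ry": 0, "rz": 0, "tx": 0, "ty": 0.0, "tz": 0, "grip": 0.3}]'

```text
time: 5.2
eef_pos: [0.5723, 0.0889, 0.0426]
orientation: [[-0.996, 0.089, -0.001], [0.089, 0.996, 0.003], [0.001, 0.003, -1.0]]
ft_force: [0.5, -1.0, 1.0]
width: 0.0439
```

```bash
python3 - <<'E'
from h import *
st();plan([.58,.16,.2],88)
E
```

```text
t 5.2 p [0.5723, 0.0889, 0.0426] yang 84.9 F [0.49, -0.96, 0.95] M [-0.04, 0.0, 0.01] w 0.0439
t_cm [-0.12, 7.2, -15.72] r [0.003, -0.001, -0.054] rows>= 3.5 j7 80.9
```

```bash
cat >> h.py <<'E'
PX,PY,PA=.549,-.169,np.radians(-5.3)
def pw(x,y,z): return [PX+np.cos(PA)*x-np.sin(PA)*y, PY+np.sin(PA)*x+np.cos(PA)*y, z]
def wp(X): d=np.array(X[:2])-[PX,PY]; return np.array([d@[np.cos(PA),np.sin(PA)], d@[-np.sin(PA),np.cos(PA)]])
E
python3 - <<'E'
from h import *
st();plan([.6034,.2367,.12],94.6)
E
```

```text
t 5.2 p [0.5723, 0.0889, 0.0426] yang 84.9 F [0.49, -0.96, 0.95] M [-0.04, 0.0, 0.01] w 0.0439
t_cm [-1.78, 15.02, -7.7] r [0.003, -0.001, -0.169] rows>= 3.4 j7 80.9
```

>>> servo_tool --rows '[{"rx": 0, "ry": 0, "rz": 0, "tx": 0, "ty": 0, "tz": -4.5, "grip": 1}, {"rx": 0, "ry": 0, "rz": -0.08, "tx": 0, "ty": 1, "tz": -8, "grip": 1}, {"rx": 0, "ry": 0, "rz": -0.169, "tx": -1, "ty": 6, "tz": -8, "grip": 1}, {"rx": 0, "ry": 0, "rz": -0.169, "tx": -1.8, "ty": 11, "tz": -8, "grip": 1}, {"rx": 0, "ry": 0, "rz": -0.169, "tx": -1.8, "ty": 15, "tz": -7, "grip": 1}]'

```text
time: 5.7
eef_pos: [0.6055, 0.2398, 0.1151]
orientation: [[-0.997, -0.08, 0.003], [-0.08, 0.997, 0.006], [-0.004, 0.006, -1.0]]
ft_force: [0.5, 0.9, -0.3]
width: 0.0825
```

```bash
python3 - <<'E'
from h import *
for i in range(2):read_camera("wrist")
st();plan([.6034,.2367,.006],94.6)
E
```

```text
t 5.8 p [0.6011, 0.246, 0.1112] yang 95.19 F [-0.9, 0.74, -1.4] M [0.05, 0.14, -0.03] w 0.085
t_cm [-0.18, -1.03, 10.52] r [0.008, -0.003, 0.01] rows>= 2.1 j7 76.6
```

>>> servo_tool --rows '[{"rx": 0.005, "ry": 0, "rz": 0.01, "tx": -0.2, "ty": -0.9, "tz": 4, "grip": 1}, {"rx": 0.005, "ry": 0, "rz": 0.01, "tx": -0.2, "ty": -0.9, "tz": 7.5, "grip": 1}, {"rx": 0.005, "ry": 0, "rz": 0.01, "tx": -0.2, "ty": -0.9, "tz": 9, "grip": 1}, {"rx": 0.005, "ry": 0, "rz": 0.01, "tx": -0.2, "ty": -0.9, "tz": 9.7, "grip": 1}, {"rx": 0.005, "ry": 0, "rz": 0.01, "tx": -0.2, "ty": -0.9, "tz": 10.2, "grip": 1}]'

```text
time: 6.3
eef_pos: [0.6042, 0.2379, 0.0097]
orientation: [[-0.997, -0.08, -0.002], [-0.08, 0.997, 0.003], [0.002, 0.003, -1.0]]
ft_force: [-0.8, 0.6, -0.1]
width: 0.0869
```

```bash
python3 - <<'E'
from h import *
for i in range(2):read_camera("wrist")
snap("wrist","w4")
st();plan([.6034,.2367,.006],94.6)
E
```

```text
t 6.45 p [0.6045, 0.2382, 0.0106] yang 94.61 F [-1.08, 0.03, 0.71] M [0.02, 0.03, -0.05] w 0.0874
t_cm [0.13, -0.14, 0.46] r [0.003, -0.001, 0.0] rows>= 0.1 j7 78.3
```

View pics/w4.png

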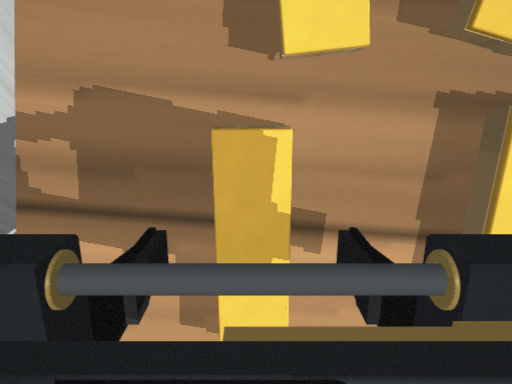

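>>> servo_tool --rows '[{"rx": 0, "ry": 0, "rz": 0, "tx": 0.1, "ty": -0.1, "tz": 0.4, "grip": -1}, {"rx": 0, "ry": 0, "rz": 0, "tx": 0.1, "ty": -0.1, "tz": 0.4, "grip": -1}, {"rx": 0, "ry": 0, "rz": 0, "tx": 0.1, "ty": -0.1, "tz": 0.4, "grip": -1}, {"rx": 0, "ry": 0, "rz": 0, "tx": 0.1, "ty": -0.1, "tz": 0.4, "grip": -1}, {"rx": 0, "ry": 0, "rz": 0, "tx": 0.1, "ty": -0.1, "tz": 0.4, "grip": -1}]'

```text
time: 6.95
eef_pos: [0.6037, 0.2372, 0.0068]
orientation: [[-0.997, -0.08, -0.001], [-0.08, 0.997, 0.003], [0.001, 0.004, -1.0]]
ft_force: [-0.1, -0.4, 0.0]
width: 0.0548
```

>>> servo_tool --rows '[{"rx": 0, "ry": 0, "rz": 0, "tx": 0, "ty": 0, "tz": 0, "grip": -1}, {"rx": 0, "ry": 0, "rz": 0, "tx": 0, "ty": 0, "tz": 0, "grip": -1}, {"rx": 0, "ry": 0, "rz": 0, "tx": 0, "ty": 0, "tz": 0, "grip": -1}, {"rx": 0, "ry": 0, "rz": 0, "tx": 0, "ty": 0, "tz": 0, "grip": -1}]'

```text
time: 7.35
eef_pos: [0.6037, 0.2373, 0.0068]
orientation: [[-0.997, -0.08, -0.001], [-0.08, 0.997, 0.004], [0.001, 0.004, -1.0]]
ft_force: [-0.1, -0.0, 1.3]
width: 0.0355
```

```bash
python3 - <<'E'
from h import *
st();plan(pw(0,.045,.1),84.7)
E
```

```text
t 7.35 p [0.6037, 0.2373, 0.0068] yang 94.61 F [-0.12, -0.02, 1.33] M [0.04, 0.01, 0.02] w 0.0355
t_cm [7.95, -35.59, -9.45] r [0.004, -0.001, 0.173] rows>= 7.5 j7 78.4
```

>>> servo_tool --rows '[{"rx": 0, "ry": 0, "rz": 0, "tx": 0, "ty": 0, "tz": -4, "grip": -1}, {"rx": 0, "ry": 0, "rz": 0.05, "tx": 0.3, "ty": -1.5, "tz": -8, "grip": -1}, {"rx": 0, "ry": 0, "rz": 0.1, "tx": 1.0, "ty": -5, "tz": -11, "grip": -1}, {"rx": 0, "ry": 0, "rz": 0.15, "tx": 2.1, "ty": -9.5, "tz": -11, "grip": -1}, {"rx": 0, "ry": 0, "rz": 0.17, "tx": 3.1, "ty": -14, "tz": -11, "grip": -1}]'

```text
time: 7.85
eef_pos: [0.5846, 0.094, 0.1177]
orientation: [[-0.996, 0.089, 0.002], [0.089, 0.996, 0.004], [-0.001, 0.004, -1.0]]
ft_force: [0.7, -0.5, -0.8]
width: 0.0358
```

```bash
python3 - <<'E'
from h import *
st();plan(pw(0,.045,.1),84.7)
E
```

```text
t 7.85 p [0.5846, 0.094, 0.1177] yang 84.87 F [0.74, -0.46, -0.81] M [-0.07, -0.01, -0.02] w 0.0358
t_cm [1.18, -22.02, 1.67] r [0.004, 0.001, 0.003] rows>= 4.4 j7 79.2
```

>>> servo_tool --rows '[{"rx": 0, "ry": 0, "rz": 0, "tx": 0.3, "ty": -5, "tz": 0, "grip": -1}, {"rx": 0, "ry": 0, "rz": 0, "tx": 0.6, "ty": -10, "tz": 0, "grip": -1}, {"rx": 0, "ry": 0, "rz": 0, "tx": 0.9, "ty": -15, "tz": 0, "grip": -1}, {"rx": 0, "ry": 0, "rz": 0, "tx": 1.2, "ty": -19, "tz": 1, "grip": -1}, {"rx": 0, "ry": 0, "rz": 0, "tx": 1.2, "ty": -21.5, "tz": 3, "grip": -1}]'

```text
time: 8.35
eef_pos: [0.5535, -0.1239, 0.0883]
orientation: [[-0.996, 0.094, 0.005], [0.094, 0.996, 0.003], [-0.005, 0.003, -1.0]]
ft_force: [0.2, -0.7, -0.9]
width: 0.036
```

>>> servo_tool --rows '[{"rx": 0, "ry": 0, "rz": 0, "tx": 0, "ty": 0, "tz": 0.5, "grip": -1}, {"rx": 0, "ry": 0, "rz": 0, "tx": 0, "ty": 0, "tz": 0.5, "grip": -1}, {"rx": 0, "ry": 0, "rz": 0, "tx": 0, "ty": 0, "tz": 0.5, "grip": -1}]'

```text
time: 8.65
eef_pos: [0.5541, -0.1222, 0.0835]
orientation: [[-0.996, 0.092, 0.006], [0.092, 0.996, 0.004], [-0.005, 0.004, -1.0]]
ft_force: [-0.1, 0.7, -0.2]
width: 0.0359
```

```bash
python3 - <<'E'
from h import *
st();plan(pw(0,.045,.0235),84.7)
E
```

```text
t 8.65 p [0.5541, -0.1222, 0.0835] yang 84.7 F [-0.14, 0.67, -0.23] M [0.05, -0.06, -0.02] w 0.0359
t_cm [0.11, -0.24, 6.0] r [0.004, 0.005, 0.0] rows>= 1.2 j7 102.4
```

>>> servo_tool --rows '[{"rx": 0.004, "ry": 0.005, "rz": 0, "tx": 0.1, "ty": -0.2, "tz": 2.5, "grip": -1}, {"rx": 0.004, "ry": 0.005, "rz": 0, "tx": 0.1, "ty": -0.2, "tz": 4.5, "grip": -1}, {"rx": 0.004, "ry": 0.005, "rz": 0, "tx": 0.1, "ty": -0.2, "tz": 5.5, "grip": -1}, {"rx": 0.004, "ry": 0.005, "rz": 0, "tx": 0.1, "ty": -0.2, "tz": 5.9, "grip": -1}, {"rx": 0.004, "ry": 0.005, "rz": 0, "tx": 0.1, "ty": -0.2, "tz": 6.1, "grip": -1}]'

```text
time: 9.15
eef_pos: [0.554, -0.1231, 0.0229]
orientation: [[-0.996, 0.091, 0.001], [0.091, 0.996, 0.0], [-0.001, 0.0, -1.0]]
ft_force: [-0.0, -0.7, -1.5]
width: 0.0356
```

>>> servo_tool --rows '[{"rx": 0.0, "ry": 0.0, "rz": 0, "tx": 0, "ty": 0, "tz": 0.05, "grip": -1}, {"rx": 0.0, "ry": 0.0, "rz": 0, "tx": 0, "ty": 0, "tz": 0.05, "grip": -1}]'

```text
time: 9.35
eef_pos: [0.5548, -0.123, 0.0233]
orientation: [[-0.996, 0.091, 0.003], [0.091, 0.996, 0.0], [-0.003, 0.001, -1.0]]
ft_force: [-0.1, 0.3, -0.7]
width: 0.0355
```

```bash
python3 - <<'E'
from h import *
st();plan(pw(0,.045,.0218),84.7); snap("wrist","w5")
E
```

```text
t 9.35 p [0.5548, -0.123, 0.0233] yang 84.8 F [-0.14, 0.34, -0.7] M [-0.02, -0.05, 0.03] w 0.0355
t_cm [0.15, -0.14, 0.15] r [0.001, 0.003, 0.002] rows>= 0.1 j7 104.6
```

View pics/w5.png

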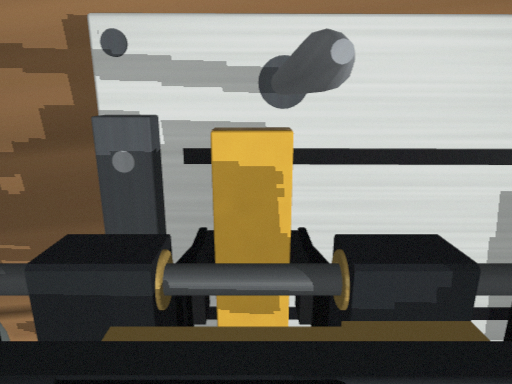

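>>> servo_tool --rows '[{"rx": 0.0, "ry": 0.003, "rz": 0, "tx": 0.1, "ty": 0, "tz": 0.18, "grip": -1}, {"rx": 0.0, "ry": 0.003, "rz": 0, "tx": 0.1, "ty": 0, "tz": 0.18, "grip": 0.08}, {"rx": 0.0, "ry": 0.003, "rz": 0, "tx": 0.1, "ty": 0, "tz": 0.18, "grip": 0.08}, {"rx": 0.0, "ry": 0.003, "rz": 0, "tx": 0.1, "ty": 0, "tz": 0.18, "grip": 0.08}]'

```text
time: 9.8
eef_pos: [0.5538, -0.123, 0.0216]
orientation: [[-0.996, 0.091, -0.0], [0.091, 0.996, 0.001], [0.0, 0.001, -1.0]]
ft_force: [0.5, 0.8, 0.1]
width: 0.0453
```

>>> servo_tool --rows '[{"rx": 0.0, "ry": 0.0, "rz": 0, "tx": 0, "ty": 0, "tz": -2.5, "grip": 0.08}, {"rx": 0.0, "ry": 0.0, "rz": 0, "tx": 0, "ty": 0, "tz": -5.5, "grip": 0.4}, {"rx": 0.0, "ry": 0.0, "rz": 0, "tx": 0, "ty": 0, "tz": -9, "grip": 1}]'

```text
time: 10.1
eef_pos: [0.5529, -0.123, 0.1118]
orientation: [[-0.996, 0.091, -0.002], [0.091, 0.996, 0.001], [0.002, 0.0, -1.0]]
ft_force: [0.3, -0.4, -0.6]
width: 0.0564
```

```bash
python3 - <<'E'
from h import *
st();plan([.5845,.3666,.11],92.6)
E
```

```text
t 10.1 p [0.5529, -0.123, 0.1118] yang 84.77 F [0.26, -0.37, -0.65] M [0.01, -0.03, 0.01] w 0.0564
t_cm [1.32, 49.05, 0.2] r [0.001, -0.002, -0.137] rows>= 9.8 j7 101.4
```

>>> servo_tool --rows '[{"rx": 0, "ry": 0, "rz": 0, "tx": 0, "ty": 4, "tz": -1, "grip": 1}, {"rx": 0, "ry": 0, "rz": 0, "tx": 0.2, "ty": 9, "tz": -1, "grip": 1}, {"rx": 0, "ry": 0, "rz": -0.04, "tx": 0.4, "ty": 14, "tz": -1, "grip": 1}, {"rx": 0, "ry": 0, "rz": -0.07, "tx": 0.5, "ty": 19, "tz": -1, "grip": 1}, {"rx": 0, "ry": 0, "rz": -0.07, "tx": 0.6, "ty": 24, "tz": -1, "grip": 1}]'

```text
time: 10.6
eef_pos: [0.5688, 0.1183, 0.1223]
orientation: [[-1.0, 0.021, -0.001], [0.021, 1.0, 0.001], [0.001, 0.001, -1.0]]
ft_force: [1.0, -0.1, 0.4]
width: 0.0859
```

```bash
python3 - <<'E'
from h import *
st();plan([.5845,.3666,.11],92.6)
E
```

```text
t 10.6 p [0.5688, 0.1183, 0.1223] yang 88.8 F [1.0, -0.07, 0.44] M [-0.03, -0.05, -0.1] w 0.0859
t_cm [-1.05, 24.86, 1.25] r [0.001, -0.001, -0.066] rows>= 5.0 j7 79.5
```

>>> servo_tool --rows '[{"rx": 0, "ry": 0, "rz": -0.03, "tx": -0.3, "ty": 5, "tz": 0, "grip": 1}, {"rx": 0, "ry": 0, "rz": -0.066, "tx": -0.5, "ty": 10, "tz": 0, "grip": 1}, {"rx": 0, "ry": 0, "rz": -0.066, "tx": -0.8, "ty": 15, "tz": 0, "grip": 1}, {"rx": 0, "ry": 0, "rz": -0.066, "tx": -1, "ty": 20, "tz": 1.5, "grip": 1}, {"rx": 0, "ry": 0, "rz": -0.066, "tx": -1.05, "ty": 23.5, "tz": 4, "grip": 1}]'

```text
time: 11.1
eef_pos: [0.5853, 0.3577, 0.0845]
orientation: [[-0.999, -0.047, 0.003], [-0.047, 0.999, 0.005], [-0.003, 0.005, -1.0]]
ft_force: [0.1, 0.4, -0.9]
width: 0.087
```

>>> servo_tool --rows '[{"rx": 0, "ry": 0, "rz": 0, "tx": 0, "ty": 0.3, "tz": 0, "grip": 1}, {"rx": 0, "ry": 0, "rz": 0, "tx": 0, "ty": 0.3, "tz": 0, "grip": 1}]'

```text
time: 11.3
eef_pos: [0.5839, 0.3624, 0.0833]
orientation: [[-0.999, -0.051, 0.001], [-0.051, 0.999, 0.004], [-0.001, 0.004, -1.0]]
ft_force: [0.2, -1.1, -0.3]
width: 0.0873
```

```bash
python3 - <<'E'
from h import *
st();plan([.5845,.3666,.006],92.6)
E
```

```text
t 11.3 p [0.5839, 0.3624, 0.0833] yang 92.9 F [0.18, -1.13, -0.29] M [-0.04, 0.03, 0.05] w 0.0873
t_cm [-0.07, 0.38, 7.73] r [0.004, 0.001, 0.005] rows>= 1.5 j7 64.7
```

>>> servo_tool --rows '[{"rx": 0.003, "ry": 0, "rz": 0.005, "tx": 0, "ty": 0.3, "tz": 4, "grip": 1}, {"rx": 0.003, "ry": 0, "rz": 0.005, "tx": 0, "ty": 0.3, "tz": 6.5, "grip": 1}, {"rx": 0.003, "ry": 0, "rz": 0.005, "tx": 0, "ty": 0.3, "tz": 7.5, "grip": 1}, {"rx": 0.003, "ry": 0, "rz": 0.005, "tx": 0, "ty": 0.3, "tz": 7.75, "grip": 0}, {"rx": 0.003, "ry": 0, "rz": 0.005, "tx": 0, "ty": 0.3, "tz": 7.75, "grip": -1}]'

```text
time: 11.8
eef_pos: [0.5853, 0.3649, 0.0073]
orientation: [[-0.999, -0.044, 0.003], [-0.044, 0.999, 0.002], [-0.003, 0.002, -1.0]]
ft_force: [0.3, 0.4, 0.0]
width: 0.0779
```

>>> servo_tool --rows '[{"rx": 0, "ry": 0, "rz": 0, "tx": 0, "ty": 0, "tz": 0.1, "grip": -1}, {"rx": 0, "ry": 0, "rz": 0, "tx": 0, "ty": 0, "tz": 0.1, "grip": -1}, {"rx": 0, "ry": 0, "rz": 0, "tx": 0, "ty": 0, "tz": 0.1, "grip": -1}, {"rx": 0, "ry": 0, "rz": 0, "tx": 0, "ty": 0, "tz": 0.1, "grip": -1}, {"rx": 0, "ry": 0, "rz": 0, "tx": 0, "ty": 0, "tz": 0.1, "grip": -1}]'

```text
time: 12.3
eef_pos: [0.5853, 0.3651, 0.0066]
orientation: [[-0.999, -0.044, 0.003], [-0.044, 0.999, 0.002], [-0.004, 0.002, -1.0]]
ft_force: [0.2, 1.6, 0.1]
width: 0.039
```

>>> servo_tool --rows '[{"rx": 0, "ry": 0, "rz": 0, "tx": 0, "ty": 0, "tz": 0, "grip": -1}, {"rx": 0, "ry": 0, "rz": 0, "tx": 0, "ty": 0, "tz": 0, "grip": -1}, {"rx": 0, "ry": 0, "rz": 0, "tx": 0, "ty": 0, "tz": 0, "grip": -1}]'

```text
time: 12.6
eef_pos: [0.5852, 0.3653, 0.0066]
orientation: [[-0.999, -0.044, 0.003], [-0.044, 0.999, 0.002], [-0.003, 0.002, -1.0]]
ft_force: [0.2, 0.5, -0.2]
width: 0.0354
```

```bash
python3 - <<'E'
from h import *
st();plan(pw(0,.085,.12),84.7)
E
```

```text
t 12.6 p [0.5852, 0.3653, 0.0066] yang 92.54 F [0.19, 0.54, -0.21] M [0.08, 0.1, -0.03] w 0.0354
t_cm [4.78, -44.77, -11.46] r [0.002, 0.003, 0.137] rows>= 9.3 j7 65.0
```

>>> servo_tool --rows '[{"rx": 0, "ry": 0, "rz": 0, "tx": 0, "ty": 0, "tz": -4, "grip": -1}, {"rx": 0, "ry": 0, "rz": 0.02, "tx": 0.2, "ty": -2, "tz": -8, "grip": -1}, {"rx": 0, "ry": 0, "rz": 0.04, "tx": 0.7, "ty": -6.5, "tz": -10.5, "grip": -1}, {"rx": 0, "ry": 0, "rz": 0.06, "tx": 1.2, "ty": -11.5, "tz": -11.5, "grip": -1}, {"rx": 0, "ry": 0, "rz": 0.08, "tx": 1.8, "ty": -16.5, "tz": -11.5, "grip": -1}]'

```text
time: 13.1
eef_pos: [0.5755, 0.2015, 0.1234]
orientation: [[-0.999, 0.036, 0.007], [0.036, 0.999, 0.004], [-0.007, 0.004, -1.0]]
ft_force: [0.8, -0.4, -0.8]
width: 0.0356
```

```bash
python3 - <<'E'
from h import *
st();plan(pw(0,.11,.1),84.7)
E
```

```text
t 13.1 p [0.5755, 0.2015, 0.1234] yang 87.96 F [0.84, -0.43, -0.76] M [-0.02, -0.09, -0.0] w 0.0356
t_cm [0.72, -26.15, 2.23] r [0.005, 0.007, 0.057] rows>= 5.3 j7 71.4
```

>>> servo_tool --rows '[{"rx": 0, "ry": 0, "rz": 0.02, "tx": 0.2, "ty": -5, "tz": -0.2, "grip": -1}, {"rx": 0, "ry": 0, "rz": 0.04, "tx": 0.4, "ty": -10, "tz": -0.2, "grip": -1}, {"rx": 0.003, "ry": 0.004, "rz": 0.057, "tx": 0.6, "ty": -15, "tz": -0.2, "grip": -1}, {"rx": 0.005, "ry": 0.007, "rz": 0.057, "tx": 0.7, "ty": -20, "tz": 0, "grip": -1}, {"rx": 0.005, "ry": 0.007, "rz": 0.057, "tx": 0.7, "ty": -24, "tz": 1.5, "grip": -1}]'

```text
time: 13.6
eef_pos: [0.5609, -0.0413, 0.1091]
orientation: [[-0.996, 0.094, 0.004], [0.094, 0.996, -0.001], [-0.004, -0.0, -1.0]]
ft_force: [0.4, -0.1, -1.1]
width: 0.0359
```

>>> servo_tool --rows '[{"rx": 0, "ry": 0, "rz": 0, "tx": 0, "ty": 0, "tz": 0.5, "grip": -1}, {"rx": 0, "ry": 0, "rz": 0, "tx": 0, "ty": 0, "tz": 1, "grip": -1}, {"rx": 0, "ry": 0, "rz": 0, "tx": 0, "ty": 0, "tz": 1, "grip": -1}]'

```text
time: 13.9
eef_pos: [0.5605, -0.0396, 0.0983]
orientation: [[-0.996, 0.093, 0.002], [0.093, 0.996, 0.0], [-0.002, 0.001, -1.0]]
ft_force: [0.1, 0.1, 0.1]
width: 0.0356
```

```bash
python3 - <<'E'
from h import *
s=st();print(wp(s["eef_pos"]));plan(pw(0,.11,.023),84.7)
E
```

```text
t 13.9 p [0.5605, -0.0396, 0.0983] yang 84.68 F [0.12, 0.1, 0.14] M [0.04, 0.04, 0.02] w 0.0356
[-0.00048353  0.12989966]
t_cm [-0.03, -1.99, 7.53] r [0.001, 0.002, -0.0] rows>= 1.6 j7 92.3
```

>>> servo_tool --rows '[{"rx": 0, "ry": 0, "rz": 0, "tx": 0, "ty": -0.9, "tz": 2.5, "grip": -1}, {"rx": 0, "ry": 0.002, "rz": 0, "tx": 0, "ty": -1.7, "tz": 5, "grip": -1}, {"rx": 0, "ry": 0.002, "rz": 0, "tx": 0, "ty": -1.7, "tz": 6.8, "grip": -1}, {"rx": 0, "ry": 0.002, "rz": 0, "tx": 0, "ty": -1.7, "tz": 7.4, "grip": -1}, {"rx": 0, "ry": 0.002, "rz": 0, "tx": 0, "ty": -1.7, "tz": 7.5, "grip": -1}]'

```text
time: 14.4
eef_pos: [0.559, -0.0546, 0.0227]
orientation: [[-0.996, 0.09, -0.001], [0.09, 0.996, 0.001], [0.001, 0.001, -1.0]]
ft_force: [0.2, 0.6, -1.0]
width: 0.0359
```

>>> servo_tool --rows '[{"rx": 0, "ry": 0, "rz": 0, "tx": 0, "ty": 0, "tz": 0, "grip": -1}]'

```text
time: 14.5
eef_pos: [0.5599, -0.0537, 0.0236]
orientation: [[-0.996, 0.088, 0.001], [0.088, 0.996, 0.001], [-0.0, 0.001, -1.0]]
ft_force: [0.2, 0.0, -1.1]
width: 0.0356
```

```bash
python3 - <<'E'
from h import *
s=st();print(wp(s["eef_pos"]));plan(pw(0,.072,.0225),84.7);snap("wrist","w6")
E
```

```text
t 14.5 p [0.5599, -0.0537, 0.0236] yang 84.93 F [0.17, 0.02, -1.06] M [-0.02, 0.05, 0.02] w 0.0356
[0.00019748 0.11577291]
t_cm [0.04, -4.38, 0.1] r [0.001, 0.0, 0.004] rows>= 0.9 j7 96.8
```

View pics/w6.png

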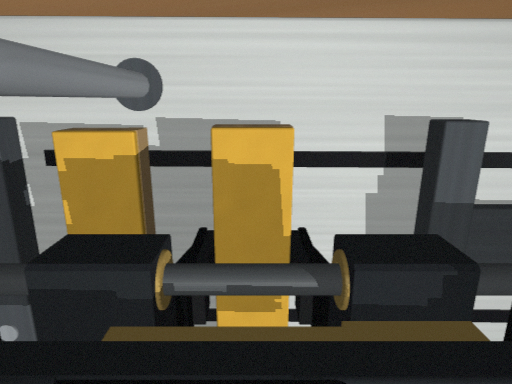

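>>> servo_tool --rows '[{"rx": 0, "ry": 0, "rz": 0.003, "tx": 0, "ty": -1, "tz": 0.08, "grip": -1}, {"rx": 0, "ry": 0, "rz": 0.003, "tx": 0, "ty": -2, "tz": 0.08, "grip": -1}, {"rx": 0, "ry": 0, "rz": 0.003, "tx": 0, "ty": -3, "tz": 0.08, "grip": -1}, {"rx": 0, "ry": 0, "rz": 0.003, "tx": 0, "ty": -3.8, "tz": 0.08, "grip": -1}, {"rx": 0, "ry": 0, "rz": 0.003, "tx": 0, "ty": -4.2, "tz": 0.08, "grip": -1}]'

```text
time: 15.05
eef_pos: [0.5562, -0.0969, 0.0231]
orientation: [[-0.996, 0.093, 0.001], [0.093, 0.996, 0.001], [-0.001, 0.001, -1.0]]
ft_force: [0.6, 0.3, 0.5]
width: 0.0355
```

>>> servo_tool --rows '[{"rx": 0, "ry": 0, "rz": 0, "tx": 0, "ty": -0.2, "tz": 0, "grip": -1}, {"rx": 0, "ry": 0, "rz": 0, "tx": 0, "ty": -0.2, "tz": 0, "grip": -1}]'

```text
time: 15.25
eef_pos: [0.5558, -0.0996, 0.023]
orientation: [[-0.996, 0.094, 0.001], [0.094, 0.996, 0.001], [-0.001, 0.001, -1.0]]
ft_force: [0.4, 0.2, -1.1]
width: 0.0358
```

```bash
python3 - <<'E'
from h import *
s=st();print(wp(s["eef_pos"]));plan(pw(0,.069,.0225),84.7);snap("wrist","w7")
E
```

```text
t 15.25 p [0.5558, -0.0996, 0.023] yang 84.6 F [0.39, 0.22, -1.11] M [0.04, -0.05, -0.04] w 0.0358
[0.00035243 0.069685  ]
t_cm [0.04, -0.07, 0.05] r [0.001, 0.001, -0.002] rows>= 0.0 j7 101.7
```

View pics/w7.png

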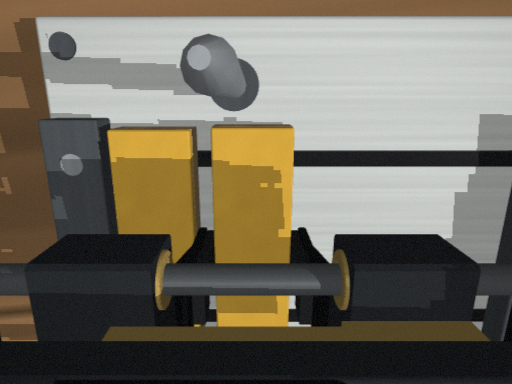

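>>> servo_tool --rows '[{"rx": 0, "ry": 0, "rz": 0.0, "tx": 0, "ty": -0.2, "tz": 0.05, "grip": -1}, {"rx": 0, "ry": 0, "rz": 0.0, "tx": 0, "ty": -0.4, "tz": 0.05, "grip": -1}, {"rx": 0, "ry": 0, "rz": 0.0, "tx": 0, "ty": -0.5, "tz": 0.05, "grip": -1}]'

```text
time: 15.6
eef_pos: [0.5553, -0.1041, 0.0224]
orientation: [[-0.996, 0.093, 0.001], [0.093, 0.996, 0.001], [-0.001, 0.001, -1.0]]
ft_force: [-0.0, -0.7, -0.4]
width: 0.036
```

```bash
python3 - <<'E'
from h import *
s=st();print(wp(s["eef_pos"]));snap("wrist","w8",3,(30,80,330,240))
E
```

```text
t 15.6 p [0.5553, -0.1041, 0.0224] yang 84.65 F [-0.04, -0.65, -0.39] M [0.12, -0.02, -0.0] w 0.036
[0.00028357 0.06518906]
```

View pics/w8.png

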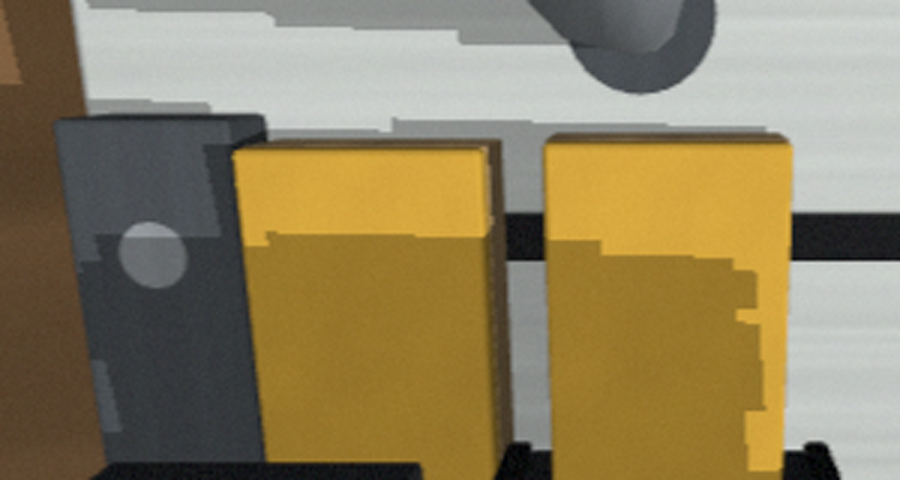

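>>> servo_tool --rows '[{"rx": 0.0, "ry": 0.0, "rz": 0, "tx": 0, "ty": 0, "tz": 0.1, "grip": -1}, {"rx": 0.0, "ry": 0, "rz": 0, "tx": 0, "ty": 0.1, "tz": 0.1, "grip": -0.02}, {"rx": 0.0, "ry": 0, "rz": 0, "tx": 0, "ty": 0.2, "tz": 0.1, "grip": -0.02}, {"rx": 0.0, "ry": 0, "rz": 0, "tx": 0, "ty": 0.2, "tz": 0.1, "grip": -0.02}]'

```text
time: 16.05
eef_pos: [0.5556, -0.102, 0.0214]
orientation: [[-0.996, 0.093, 0.001], [0.093, 0.996, 0.001], [-0.001, 0.001, -1.0]]
ft_force: [0.6, 0.4, 0.2]
width: 0.0417
```

>>> servo_tool --rows '[{"rx": 0.0, "ry": 0.0, "rz": 0, "tx": 0, "ty": 0, "tz": -2.5, "grip": -0.02}, {"rx": 0.0, "ry": 0.0, "rz": 0, "tx": 0, "ty": 0, "tz": -5.5, "grip": 0.4}, {"rx": 0.0, "ry": 0.0, "rz": 0, "tx": 0, "ty": 0, "tz": -9.5, "grip": 1}]'

```text
time: 16.35
eef_pos: [0.5541, -0.102, 0.116]
orientation: [[-0.996, 0.093, -0.003], [0.093, 0.996, 0.001], [0.003, 0.001, -1.0]]
ft_force: [1.1, 0.0, -0.3]
width: 0.0513
```

```bash
python3 - <<'E'
from h import *
st();c=snap("top","t2",3,(200,130,360,270))
for b in blobs(mask(c,(20,150,120),(32,255,255)),c,.02): print(b[0].round(4),b[1].round(1),b[2].round(4),b[3].round(0),b[4])
plan([.4505,.2488,.11],100.4)
E
```

```text
t 16.35 p [0.5541, -0.102, 0.116] yang 84.66 F [1.1, 0.04, -0.27] M [0.04, -0.04, -0.02] w 0.0513
[0.7233 0.1478] 98.3 [0.0678 0.0427] [217. 130.] 184
[ 0.5221 -0.0956] 168.2 [0.0502 0.0198] [300. 197.] 116
[0.4502 0.2487] 10.7 [0.12   0.0368] [181. 222.] 523
[0.4399 0.3459] 169.9 [0.1201 0.0368] [148. 226.] 524
[0.0534 0.7173] 19.2 [0.0809 0.0514] [ 11. 366.] 165
t_cm [14.11, 34.01, 1.32] r [0.0, 0.01, -0.275] rows>= 7.4 j7 98.7
```

View pics/t2.png

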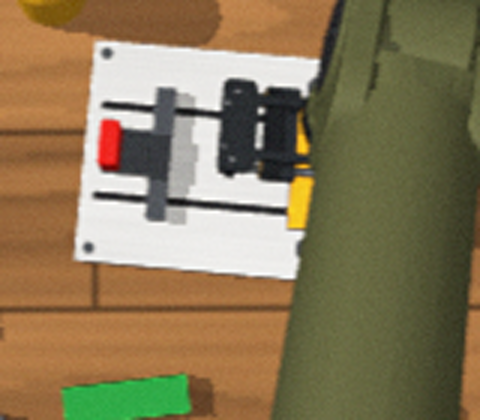

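>>> servo_tool --rows '[{"rx": 0, "ry": 0, "rz": -0.03, "tx": 1.5, "ty": 3.7, "tz": 0, "grip": 1}, {"rx": 0, "ry": 0, "rz": -0.08, "tx": 3.4, "ty": 8.2, "tz": 0, "grip": 1}, {"rx": 0, "ry": 0, "rz": -0.13, "tx": 5.3, "ty": 12.7, "tz": 0, "grip": 1}, {"rx": 0, "ry": 0, "rz": -0.18, "tx": 7.2, "ty": 17.2, "tz": 0, "grip": 1}, {"rx": 0, "ry": 0, "rz": -0.23, "tx": 9, "ty": 21.7, "tz": 0, "grip": 1}]'

```text
time: 16.9
eef_pos: [0.489, 0.1231, 0.1237]
orientation: [[-0.99, -0.138, 0.011], [-0.138, 0.991, 0.001], [-0.011, -0.0, -1.0]]
ft_force: [1.5, -0.4, -0.4]
width: 0.0857
```

```bash
python3 - <<'E'
from h import *
st()
plan([.4505,.2488,.08],100.5)
E
```

```text
t 16.9 p [0.489, 0.1231, 0.1237] yang 97.9 F [1.51, -0.37, -0.41] M [0.05, -0.05, 0.04] w 0.0857
t_cm [2.13, 12.98, 4.35] r [-0.0, 0.011, -0.045] rows>= 2.8 j7 82.1
```

>>> servo_tool --rows '[{"rx": 0, "ry": 0.01, "rz": -0.04, "tx": 0.8, "ty": 4.6, "tz": 0, "grip": 1}, {"rx": 0, "ry": 0.01, "rz": -0.045, "tx": 1.5, "ty": 9, "tz": 1, "grip": 1}, {"rx": 0, "ry": 0.01, "rz": -0.045, "tx": 2.1, "ty": 12, "tz": 2, "grip": 1}, {"rx": 0, "ry": 0.01, "rz": -0.045, "tx": 2.1, "ty": 12.7, "tz": 4.3, "grip": 1}, {"rx": 0, "ry": 0.01, "rz": -0.045, "tx": 2.1, "ty": 12.7, "tz": 4.3, "grip": 1}]'

```text
time: 17.4
eef_pos: [0.4485, 0.2467, 0.0778]
orientation: [[-0.983, -0.185, -0.004], [-0.185, 0.983, -0.003], [0.004, -0.002, -1.0]]
ft_force: [-0.1, -0.5, 0.6]
width: 0.0868
```

```bash
python3 - <<'E'
from h import *
read_camera("top")
st()
plan([.4505,.2488,.006],100.5)
E
```

```text
t 17.45 p [0.45, 0.2455, 0.0792] yang 100.55 F [0.41, -1.06, 1.51] M [-0.01, -0.02, -0.0] w 0.0871
t_cm [-0.13, 0.33, 7.32] r [-0.002, -0.002, 0.001] rows>= 1.5 j7 70.9
```

>>> servo_tool --rows '[{"rx": 0, "ry": 0, "rz": 0, "tx": 0, "ty": 0.3, "tz": 4, "grip": 1}, {"rx": 0, "ry": 0, "rz": 0, "tx": 0, "ty": 0.3, "tz": 6.3, "grip": 1}, {"rx": 0, "ry": 0, "rz": 0, "tx": 0, "ty": 0.3, "tz": 7.1, "grip": 1}, {"rx": 0, "ry": 0, "rz": 0, "tx": 0, "ty": 0.3, "tz": 7.3, "grip": 0}, {"rx": 0, "ry": 0, "rz": 0, "tx": 0, "ty": 0.3, "tz": 7.3, "grip": -1}]'

```text
time: 17.95
eef_pos: [0.4506, 0.2481, 0.0075]
orientation: [[-0.983, -0.182, -0.0], [-0.182, 0.983, -0.002], [0.0, -0.002, -1.0]]
ft_force: [0.1, 0.3, -0.9]
width: 0.0776
```

>>> servo_tool --rows '[{"rx": 0, "ry": 0, "rz": 0, "tx": 0, "ty": 0, "tz": 0.05, "grip": -1}, {"rx": 0, "ry": 0, "rz": 0, "tx": 0, "ty": 0, "tz": 0.05, "grip": -1}, {"rx": 0, "ry": 0, "rz": 0, "tx": 0, "ty": 0, "tz": 0.05, "grip": -1}, {"rx": 0, "ry": 0, "rz": 0, "tx": 0, "ty": 0, "tz": 0.05, "grip": -1}, {"rx": 0, "ry": 0, "rz": 0, "tx": 0, "ty": 0, "tz": 0.05, "grip": -1}]'

```text
time: 18.45
eef_pos: [0.4506, 0.2483, 0.0072]
orientation: [[-0.983, -0.182, 0.0], [-0.182, 0.983, -0.001], [0.0, -0.001, -1.0]]
ft_force: [-0.2, 0.2, 0.8]
width: 0.039
```

>>> servo_tool --rows '[{"rx": 0, "ry": 0, "rz": 0, "tx": 0, "ty": 0, "tz": 0, "grip": -1}, {"rx": 0, "ry": 0, "rz": 0, "tx": 0, "ty": 0, "tz": 0, "grip": -1}, {"rx": 0, "ry": 0, "rz": 0, "tx": 0, "ty": 0, "tz": 0, "grip": -1}]'

```text
time: 18.75
eef_pos: [0.4505, 0.2483, 0.0071]
orientation: [[-0.983, -0.182, -0.0], [-0.182, 0.983, -0.001], [0.0, -0.001, -1.0]]
ft_force: [0.3, 0.2, 0.0]
width: 0.0357
```

```bash
python3 - <<'E'
from h import *
st();plan(pw(0,.135,.12),84.7)
E
```

```text
t 18.75 p [0.4505, 0.2483, 0.0071] yang 100.49 F [0.25, 0.19, 0.03] M [0.07, 0.1, -0.0] w 0.0357
t_cm [-5.75, -29.85, -11.25] r [-0.001, -0.0, 0.276] rows>= 6.5 j7 72.0
```

>>> servo_tool --rows '[{"rx": 0, "ry": 0, "rz": 0, "tx": 0, "ty": 0, "tz": -4, "grip": -1}, {"rx": 0, "ry": 0, "rz": 0.05, "tx": -0.3, "ty": -1.5, "tz": -8, "grip": -1}, {"rx": 0, "ry": 0, "rz": 0.1, "tx": -1.1, "ty": -5.5, "tz": -11, "grip": -1}, {"rx": 0, "ry": 0, "rz": 0.15, "tx": -2.0, "ty": -10.5, "tz": -11.5, "grip": -1}, {"rx": 0, "ry": 0, "rz": 0.2, "tx": -2.9, "ty": -15, "tz": -11.5, "grip": -1}]'

```text
time: 19.25
eef_pos: [0.5079, 0.1051, 0.1243]
orientation: [[-1.0, 0.018, 0.004], [0.018, 1.0, 0.0], [-0.004, 0.0, -1.0]]
ft_force: [1.4, 0.7, -1.1]
width: 0.0358
```

```bash
python3 - <<'E'
from h import *
st();plan(pw(0,.122,.1),84.7)
E
```

```text
t 19.25 p [0.5079, 0.1051, 0.1243] yang 88.98 F [1.39, 0.67, -1.07] M [-0.01, -0.01, -0.0] w 0.0358
t_cm [-5.5, -15.17, 2.45] r [0.0, 0.004, 0.075] rows>= 3.3 j7 76.6
```

>>> servo_tool --rows '[{"rx": 0, "ry": 0.004, "rz": 0.04, "tx": -1.7, "ty": -4.5, "tz": 0, "grip": -1}, {"rx": 0, "ry": 0.004, "rz": 0.075, "tx": -3.4, "ty": -9, "tz": 0, "grip": -1}, {"rx": 0, "ry": 0.004, "rz": 0.075, "tx": -4.8, "ty": -13, "tz": 0, "grip": -1}, {"rx": 0, "ry": 0.004, "rz": 0.075, "tx": -5.5, "ty": -15, "tz": 1.5, "grip": -1}, {"rx": 0, "ry": 0.004, "rz": 0.075, "tx": -5.5, "ty": -15, "tz": 2.5, "grip": -1}]'

```text
time: 19.75
eef_pos: [0.5604, -0.0508, 0.099]
orientation: [[-0.995, 0.099, -0.0], [0.099, 0.995, -0.002], [0.0, -0.002, -1.0]]
ft_force: [-0.6, 0.8, -1.2]
width: 0.036
```

>>> servo_tool --rows '[{"rx": 0, "ry": 0, "rz": 0, "tx": 0, "ty": 0, "tz": 0.5, "grip": -1}, {"rx": 0, "ry": 0, "rz": 0, "tx": 0, "ty": 0, "tz": 1, "grip": -1}]'

```text
time: 19.95
eef_pos: [0.5599, -0.0499, 0.0882]
orientation: [[-0.995, 0.098, -0.001], [0.098, 0.995, -0.002], [0.001, -0.002, -1.0]]
ft_force: [-0.6, -0.0, -1.1]
width: 0.0357
```

```bash
python3 - <<'E'
from h import *
s=st();print(wp(s["eef_pos"]));plan(pw(0,.122,.0235),84.7)
E
```

```text
t 19.95 p [0.5599, -0.0499, 0.0882] yang 84.36 F [-0.63, -0.02, -1.14] M [0.03, -0.01, -0.03] w 0.0357
[-0.00015871  0.11954953]
t_cm [-0.02, 0.26, 6.47] r [-0.002, -0.001, -0.006] rows>= 1.3 j7 93.2
```

>>> servo_tool --rows '[{"rx": 0, "ry": 0, "rz": -0.006, "tx": 0, "ty": 0.35, "tz": 2.5, "grip": -1}, {"rx": 0, "ry": 0, "rz": -0.006, "tx": 0, "ty": 0.35, "tz": 4.5, "grip": -1}, {"rx": 0, "ry": 0, "rz": -0.006, "tx": 0, "ty": 0.35, "tz": 5.8, "grip": -1}, {"rx": 0, "ry": 0, "rz": -0.006, "tx": 0, "ty": 0.35, "tz": 6.4, "grip": -1}, {"rx": 0, "ry": 0, "rz": -0.006, "tx": 0, "ty": 0.35, "tz": 6.5, "grip": -1}]'

```text
time: 20.45
eef_pos: [0.5599, -0.046, 0.0228]
orientation: [[-0.996, 0.092, -0.002], [0.092, 0.996, -0.002], [0.002, -0.002, -1.0]]
ft_force: [0.1, -0.2, -0.6]
width: 0.0358
```

>>> servo_tool --rows '[{"rx": 0, "ry": 0, "rz": 0, "tx": 0, "ty": 0, "tz": 0.05, "grip": -1}, {"rx": 0, "ry": 0, "rz": 0, "tx": 0, "ty": 0, "tz": 0.05, "grip": -1}]'

```text
time: 20.65
eef_pos: [0.5606, -0.046, 0.0231]
orientation: [[-0.996, 0.091, -0.001], [0.091, 0.996, -0.002], [0.001, -0.002, -1.0]]
ft_force: [0.1, -0.4, -0.2]
width: 0.0354
```

```bash
python3 - <<'E'
from h import *
s=st();print(wp(s["eef_pos"]));plan(pw(0,.103,.0228),84.7);snap("wrist","w9")
E
```

```text
t 20.65 p [0.5606, -0.046, 0.0231] yang 84.76 F [0.11, -0.41, -0.22] M [-0.01, 0.05, 0.04] w 0.0354
[0.00018046 0.12358999]
t_cm [0.02, -2.06, 0.04] r [-0.002, -0.001, 0.001] rows>= 0.4 j7 95.5
```

View pics/w9.png

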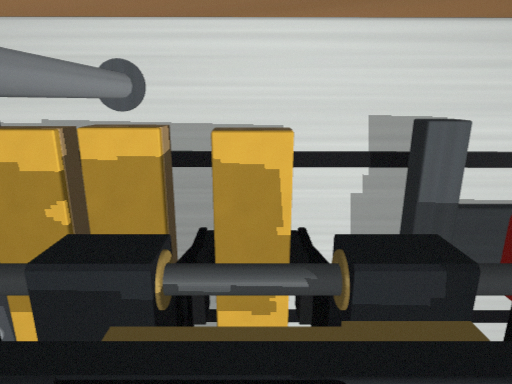

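>>> servo_tool --rows '[{"rx": 0, "ry": 0, "rz": 0, "tx": 0, "ty": -0.8, "tz": 0.05, "grip": -1}, {"rx": 0, "ry": 0, "rz": 0, "tx": 0, "ty": -1.4, "tz": 0.05, "grip": -1}, {"rx": 0, "ry": 0, "rz": 0, "tx": 0, "ty": -1.9, "tz": 0.05, "grip": -1}, {"rx": 0, "ry": 0, "rz": 0, "tx": 0, "ty": -2.2, "tz": 0.05, "grip": -1}, {"rx": 0, "ry": 0, "rz": 0, "tx": 0, "ty": -2.4, "tz": 0.05, "grip": -1}]'

```text
time: 21.2
eef_pos: [0.5585, -0.0698, 0.0228]
orientation: [[-0.996, 0.092, -0.0], [0.092, 0.996, -0.001], [0.0, -0.001, -1.0]]
ft_force: [-0.0, 3.4, 0.6]
width: 0.0362
```

```bash
python3 - <<'E'
from h import *
for i in range(3): read_camera("top")
s=st();print(wp(s["eef_pos"]));snap("wrist","w10")
E
```

```text
t 21.35 p [0.5585, -0.0698, 0.0227] yang 84.77 F [0.73, 0.76, 0.51] M [0.12, -0.04, 0.04] w 0.0354
[0.00024981 0.09969153]
```

View pics/w10.png

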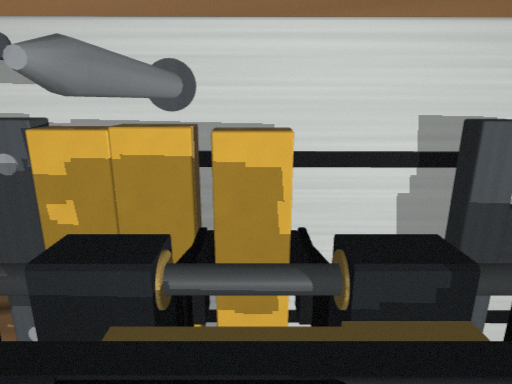

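>>> servo_tool --rows '[{"rx": 0.0, "ry": 0.0, "rz": 0, "tx": 0, "ty": 0.25, "tz": 0.05, "grip": -1}, {"rx": 0.0, "ry": 0, "rz": 0, "tx": 0, "ty": 0.3, "tz": 0.1, "grip": -0.04}, {"rx": 0.0, "ry": 0, "rz": 0, "tx": 0, "ty": 0.3, "tz": 0.1, "grip": -0.04}, {"rx": 0.0, "ry": 0, "rz": 0, "tx": 0, "ty": 0.3, "tz": 0.1, "grip": -0.04}]'

```text
time: 21.8
eef_pos: [0.5586, -0.0668, 0.0216]
orientation: [[-0.996, 0.091, -0.001], [0.091, 0.996, -0.002], [0.001, -0.002, -1.0]]
ft_force: [-0.3, 0.4, 0.0]
width: 0.0413
```

>>> servo_tool --rows '[{"rx": 0.0, "ry": 0.0, "rz": 0, "tx": 0, "ty": 0, "tz": -2.5, "grip": -0.04}, {"rx": 0.0, "ry": 0.0, "rz": 0, "tx": 0, "ty": 0, "tz": -5.5, "grip": 0.4}, {"rx": 0.0, "ry": 0.0, "rz": 0, "tx": 0, "ty": 0, "tz": -9.5, "grip": 1}]'

```text
time: 22.1
eef_pos: [0.5572, -0.0665, 0.1161]
orientation: [[-0.996, 0.091, -0.005], [0.091, 0.996, -0.002], [0.004, -0.003, -1.0]]
ft_force: [1.4, 0.5, 0.2]
width: 0.0509
```

```bash
python3 - <<'E'
from h import *
st();plan([.44,.3458,.12],79.9)
E
```

```text
t 22.1 p [0.5572, -0.0665, 0.1161] yang 84.78 F [1.41, 0.46, 0.19] M [0.07, -0.03, 0.02] w 0.0509
t_cm [15.43, 39.99, -0.44] r [-0.003, -0.004, 0.085] rows>= 8.6 j7 94.6
```

>>> servo_tool --rows '[{"rx": 0, "ry": 0, "rz": 0.02, "tx": 1.5, "ty": 4, "tz": -0.3, "grip": 1}, {"rx": 0, "ry": 0, "rz": 0.04, "tx": 3.4, "ty": 8.6, "tz": -0.3, "grip": 1}, {"rx": 0, "ry": 0, "rz": 0.06, "tx": 5.2, "ty": 13.2, "tz": -0.3, "grip": 1}, {"rx": 0, "ry": 0, "rz": 0.08, "tx": 7, "ty": 17.8, "tz": -0.3, "grip": 1}, {"rx": 0, "ry": 0, "rz": 0.085, "tx": 8.8, "ty": 22.5, "tz": -0.3, "grip": 1}]'

```text
time: 22.6
eef_pos: [0.4895, 0.1669, 0.1192]
orientation: [[-0.984, 0.176, -0.004], [0.176, 0.984, -0.002], [0.003, -0.002, -1.0]]
ft_force: [1.2, -0.8, -0.6]
width: 0.0847
```

```bash
python3 - <<'E'
from h import *
st();plan([.44,.3458,.08],79.9)
E
```

```text
t 22.6 p [0.4895, 0.1669, 0.1192] yang 79.85 F [1.17, -0.8, -0.62] M [0.02, -0.08, 0.02] w 0.0847
t_cm [8.01, 16.75, 3.9] r [-0.002, -0.003, -0.001] rows>= 3.8 j7 60.4
```

>>> servo_tool --rows '[{"rx": 0, "ry": 0, "rz": 0, "tx": 2.1, "ty": 4.4, "tz": 0, "grip": 1}, {"rx": 0, "ry": 0, "rz": 0, "tx": 4.2, "ty": 8.8, "tz": 0, "grip": 1}, {"rx": 0, "ry": 0, "rz": 0, "tx": 6.2, "ty": 13, "tz": 0.5, "grip": 1}, {"rx": 0, "ry": 0, "rz": 0, "tx": 7.7, "ty": 16, "tz": 2.5, "grip": 1}, {"rx": 0, "ry": 0, "rz": 0, "tx": 8, "ty": 16.5, "tz": 4, "grip": 1}]'

```text
time: 23.1
eef_pos: [0.4368, 0.3487, 0.0782]
orientation: [[-0.986, 0.169, -0.005], [0.169, 0.986, 0.0], [0.005, -0.0, -1.0]]
ft_force: [0.9, -0.6, -0.1]
width: 0.0869
```

>>> servo_tool --rows '[{"rx": 0, "ry": 0, "rz": 0, "tx": 0, "ty": 0, "tz": 0, "grip": 1}, {"rx": 0, "ry": 0, "rz": 0, "tx": 0, "ty": 0, "tz": 0, "grip": 1}]'

```text
time: 23.3
eef_pos: [0.4367, 0.3479, 0.0779]
orientation: [[-0.986, 0.169, -0.005], [0.169, 0.986, -0.001], [0.005, -0.002, -1.0]]
ft_force: [-0.5, -0.5, -0.0]
width: 0.0872
```

```bash
python3 - <<'E'
from h import *
st();plan([.44,.3458,.006],79.9)
E
```

```text
t 23.3 p [0.4367, 0.3479, 0.0779] yang 80.26 F [-0.53, -0.51, -0.0] M [0.02, -0.0, -0.03] w 0.0872
t_cm [-0.39, -0.14, 7.19] r [-0.002, -0.005, 0.006] rows>= 1.4 j7 41.9
```

>>> servo_tool --rows '[{"rx": 0, "ry": -0.004, "rz": 0.006, "tx": -0.3, "ty": -0.15, "tz": 4, "grip": 1}, {"rx": 0, "ry": -0.004, "rz": 0.006, "tx": -0.4, "ty": -0.15, "tz": 6.3, "grip": 1}, {"rx": 0, "ry": -0.004, "rz": 0.006, "tx": -0.4, "ty": -0.15, "tz": 7, "grip": 1}, {"rx": 0, "ry": -0.004, "rz": 0.006, "tx": -0.4, "ty": -0.15, "tz": 7.2, "grip": 0}, {"rx": 0, "ry": -0.004, "rz": 0.006, "tx": -0.4, "ty": -0.15, "tz": 7.2, "grip": -1}]'

```text
time: 23.8
eef_pos: [0.4413, 0.3457, 0.0072]
orientation: [[-0.984, 0.176, 0.0], [0.176, 0.984, -0.0], [-0.0, -0.0, -1.0]]
ft_force: [-0.1, -0.3, 0.3]
width: 0.0778
```

>>> servo_tool --rows '[{"rx": 0, "ry": 0, "rz": 0, "tx": 0, "ty": 0, "tz": 0.05, "grip": -1}, {"rx": 0, "ry": 0, "rz": 0, "tx": 0, "ty": 0, "tz": 0.05, "grip": -1}, {"rx": 0, "ry": 0, "rz": 0, "tx": 0, "ty": 0, "tz": 0.05, "grip": -1}, {"rx": 0, "ry": 0, "rz": 0, "tx": 0, "ty": 0, "tz": 0.05, "grip": -1}, {"rx": 0, "ry": 0, "rz": 0, "tx": 0, "ty": 0, "tz": 0.05, "grip": -1}]'

```text
time: 24.3
eef_pos: [0.4413, 0.3458, 0.0069]
orientation: [[-0.984, 0.176, 0.0], [0.176, 0.984, 0.0], [-0.0, 0.0, -1.0]]
ft_force: [0.5, -0.8, -0.2]
width: 0.0387
```

>>> servo_tool --rows '[{"rx": 0, "ry": 0, "rz": 0, "tx": 0, "ty": 0, "tz": 0, "grip": -1}, {"rx": 0, "ry": 0, "rz": 0, "tx": 0, "ty": 0, "tz": 0, "grip": -1}, {"rx": 0, "ry": 0, "rz": 0, "tx": 0, "ty": 0, "tz": 0, "grip": -1}]'

```text
time: 24.6
eef_pos: [0.4413, 0.3459, 0.0069]
orientation: [[-0.984, 0.176, 0.0], [0.176, 0.984, 0.0], [-0.0, 0.0, -1.0]]
ft_force: [0.4, 0.5, -0.1]
width: 0.0356
```

```bash
python3 - <<'E'
from h import *
st();plan(pw(0,.155,.12),84.7)
E
```

```text
t 24.6 p [0.4413, 0.3459, 0.0069] yang 79.85 F [0.39, 0.52, -0.09] M [0.04, 0.04, -0.0] w 0.0356
t_cm [-18.37, -33.34, -11.31] r [0.0, 0.0, -0.085] rows>= 7.9 j7 42.9
```

>>> servo_tool --rows '[{"rx": 0, "ry": 0, "rz": 0, "tx": 0, "ty": 0, "tz": -4, "grip": -1}, {"rx": 0, "ry": 0, "rz": -0.01, "tx": -1, "ty": -2, "tz": -8, "grip": -1}, {"rx": 0, "ry": 0, "rz": -0.03, "tx": -3, "ty": -5.5, "tz": -11, "grip": -1}, {"rx": 0, "ry": 0, "rz": -0.05, "tx": -5.2, "ty": -9.5, "tz": -11.5, "grip": -1}, {"rx": 0, "ry": 0, "rz": -0.07, "tx": -7.4, "ty": -13.5, "tz": -11.5, "grip": -1}]'

```text
time: 25.1
eef_pos: [0.4917, 0.1991, 0.1239]
orientation: [[-0.994, 0.105, 0.004], [0.105, 0.994, 0.002], [-0.003, 0.002, -1.0]]
ft_force: [0.7, 0.1, -0.7]
width: 0.0358
```

```bash
python3 - <<'E'
from h import *
st();plan(pw(0,.155,.115),84.7)
E
```

```text
t 25.1 p [0.4917, 0.1991, 0.1239] yang 83.98 F [0.71, 0.09, -0.73] M [0.01, -0.04, -0.05] w 0.0358
t_cm [-9.36, -20.51, 0.87] r [0.002, 0.003, -0.013] rows>= 4.5 j7 61.4
```

>>> servo_tool --rows '[{"rx": 0, "ry": 0, "rz": -0.01, "tx": -2, "ty": -4.4, "tz": -0.3, "grip": -1}, {"rx": 0, "ry": 0, "rz": -0.013, "tx": -4.1, "ty": -9, "tz": -0.3, "grip": -1}, {"rx": 0.002, "ry": 0.003, "rz": -0.013, "tx": -6.2, "ty": -13.6, "tz": -0.3, "grip": -1}, {"rx": 0.002, "ry": 0.003, "rz": -0.013, "tx": -8.2, "ty": -18, "tz": -0.3, "grip": -1}, {"rx": 0.002, "ry": 0.003, "rz": -0.013, "tx": -9.3, "ty": -20.4, "tz": 0.5, "grip": -1}]'

```text
time: 25.6
eef_pos: [0.5642, -0.0192, 0.1199]
orientation: [[-0.995, 0.097, 0.003], [0.097, 0.995, -0.002], [-0.004, -0.001, -1.0]]
ft_force: [-0.5, 0.3, -1.1]
width: 0.0356
```

>>> servo_tool --rows '[{"rx": 0, "ry": 0, "rz": 0, "tx": 0, "ty": 0, "tz": 1, "grip": -1}, {"rx": 0, "ry": 0, "rz": 0, "tx": 0, "ty": 0, "tz": 3, "grip": -1}, {"rx": 0, "ry": 0, "rz": 0, "tx": 0, "ty": 0, "tz": 3, "grip": -1}]'

```text
time: 25.9
eef_pos: [0.5617, -0.0181, 0.0869]
orientation: [[-0.995, 0.097, -0.003], [0.097, 0.995, -0.002], [0.002, -0.002, -1.0]]
ft_force: [-0.6, 1.3, -0.3]
width: 0.0354
```

```bash
python3 - <<'E'
from h import *
s=st();print(wp(s["eef_pos"]));plan(pw(0,.155,.0235),84.7)
E
```

```text
t 25.9 p [0.5617, -0.0181, 0.0869] yang 84.45 F [-0.64, 1.31, -0.26] M [0.04, 0.12, 0.05] w 0.0354
[-0.00131495  0.15139407]
t_cm [-0.15, 0.37, 6.34] r [-0.002, -0.002, -0.004] rows>= 1.3 j7 89.8
```

>>> servo_tool --rows '[{"rx": 0, "ry": 0, "rz": -0.004, "tx": -0.1, "ty": 0.35, "tz": 2.3, "grip": -1}, {"rx": 0, "ry": 0, "rz": -0.004, "tx": -0.1, "ty": 0.4, "tz": 3.5, "grip": -1}, {"rx": 0, "ry": 0, "rz": -0.004, "tx": -0.1, "ty": 0.4, "tz": 3.5, "grip": -1}, {"rx": 0, "ry": 0, "rz": -0.004, "tx": -0.1, "ty": 0.4, "tz": 3.5, "grip": -1}]'

```text
time: 26.3
eef_pos: [0.5631, -0.0139, 0.0524]
orientation: [[-0.996, 0.092, -0.002], [0.092, 0.996, -0.002], [0.002, -0.002, -1.0]]
ft_force: [-0.4, 0.1, -1.1]
width: 0.036
```

```bash
python3 - <<'E'
from h import *
s=st();print(wp(s["eef_pos"]));plan(pw(0,.155,.0235),84.7);snap("wrist","w11")
E
```

```text
t 26.3 p [0.5631, -0.0139, 0.0524] yang 84.72 F [-0.36, 0.13, -1.06] M [-0.02, -0.01, 0.04] w 0.036
[-0.00028883  0.15570449]
t_cm [-0.04, -0.07, 2.89] r [-0.002, -0.002, 0.0] rows>= 0.6 j7 90.8
```

View pics/w11.png

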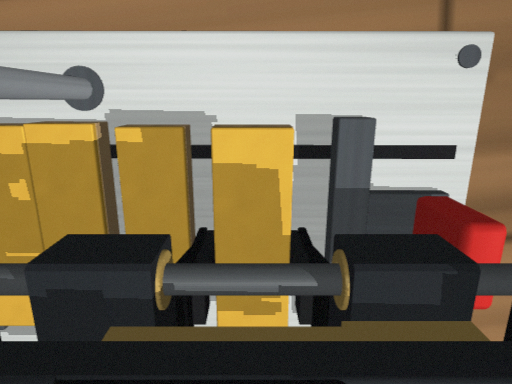

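>>> servo_tool --rows '[{"rx": 0, "ry": 0, "rz": 0, "tx": 0, "ty": 0, "tz": 1.5, "grip": -1}, {"rx": 0, "ry": 0, "rz": 0, "tx": 0, "ty": 0, "tz": 2.5, "grip": -1}, {"rx": 0, "ry": 0, "rz": 0, "tx": 0, "ty": 0, "tz": 2.9, "grip": -1}, {"rx": 0, "ry": 0, "rz": 0, "tx": 0, "ty": 0, "tz": 2.95, "grip": -1}]'

```text
time: 26.75
eef_pos: [0.5628, -0.0143, 0.0224]
orientation: [[-0.996, 0.093, -0.003], [0.093, 0.996, -0.002], [0.003, -0.002, -1.0]]
ft_force: [0.4, 0.5, -0.3]
width: 0.0353
```

```bash
python3 - <<'E'
from h import *
s=st();print(wp(s["eef_pos"]));plan(pw(0,.137,.0228),84.7)
E
```

```text
t 26.75 p [0.5628, -0.0143, 0.0224] yang 84.69 F [0.36, 0.55, -0.3] M [0.02, -0.03, -0.06] w 0.0353
[-0.00051901  0.15529604]
t_cm [-0.05, -1.83, -0.04] r [-0.002, -0.003, -0.0] rows>= 0.4 j7 91.8
```

Push to close board 3 gap (target y≈.137).

>>> servo_tool --rows '[{"rx": 0, "ry": 0, "rz": 0, "tx": 0, "ty": -0.7, "tz": 0, "grip": -1}, {"rx": 0, "ry": 0, "rz": 0, "tx": 0, "ty": -1.2, "tz": 0, "grip": -1}, {"rx": 0, "ry": 0, "rz": 0, "tx": 0, "ty": -1.7, "tz": 0, "grip": -1}, {"rx": 0, "ry": 0, "rz": 0, "tx": 0, "ty": -1.9, "tz": 0, "grip": -1}, {"rx": 0, "ry": 0, "rz": 0, "tx": 0, "ty": -1.9, "tz": 0, "grip": -1}]'

```text
time: 27.25
eef_pos: [0.5612, -0.0337, 0.0227]
orientation: [[-0.996, 0.093, -0.003], [0.093, 0.996, -0.002], [0.002, -0.002, -1.0]]
ft_force: [-0.6, -1.3, -0.6]
width: 0.0353
```

>>> servo_tool --rows '[{"rx": 0.0, "ry": 0.0, "rz": 0, "tx": 0, "ty": 0.25, "tz": 0.05, "grip": -1}, {"rx": 0.0, "ry": 0, "rz": 0, "tx": 0, "ty": 0.3, "tz": 0.1, "grip": 0}, {"rx": 0.0, "ry": 0, "rz": 0, "tx": 0, "ty": 0.3, "tz": 0.1, "grip": 0}, {"rx": 0.0, "ry": 0, "rz": 0, "tx": 0, "ty": 0.3, "tz": 0.1, "grip": 0}]'

```text
time: 27.65
eef_pos: [0.5616, -0.0304, 0.0217]
orientation: [[-0.996, 0.093, -0.002], [0.093, 0.996, -0.002], [0.002, -0.002, -1.0]]
ft_force: [-0.2, -0.4, -0.1]
width: 0.0426
```

>>> servo_tool --rows '[{"rx": 0.0, "ry": 0.0, "rz": 0, "tx": 0, "ty": 0, "tz": -2.5, "grip": 0}, {"rx": 0.0, "ry": 0.0, "rz": 0, "tx": 0, "ty": 0, "tz": -6.5, "grip": -1}, {"rx": 0.0, "ry": 0.0, "rz": 0, "tx": 0, "ty": 0, "tz": -9.5, "grip": -1}]'

```text
time: 27.95
eef_pos: [0.5622, -0.0304, 0.1185]
orientation: [[-0.996, 0.093, -0.001], [0.093, 0.996, -0.002], [0.001, -0.002, -1.0]]
ft_force: [0.2, 0.3, -0.6]
width: 0.0341
```

```bash
python3 - <<'E'
from h import *
s=st();snap("wrist","w12");print(wp(s["eef_pos"]));plan(pw(0,.3,.115),84.7)
E
```

```text
t 27.95 p [0.5622, -0.0304, 0.1185] yang 84.66 F [0.25, 0.26, -0.61] M [0.07, -0.06, -0.03] w 0.0341
[0.00033296 0.13918179]
t_cm [0.38, 16.07, 0.86] r [-0.0, 0.007, -0.001] rows>= 3.2 j7 90.5
```

View pics/w12.png

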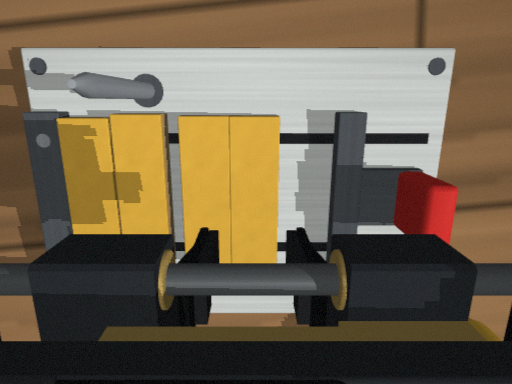

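>>> servo_tool --rows '[{"rx": 0, "ry": 0, "rz": 0, "tx": 0.1, "ty": 4.5, "tz": 0, "grip": -1}, {"rx": 0, "ry": 0, "rz": 0, "tx": 0.2, "ty": 9, "tz": 0, "grip": -1}, {"rx": 0, "ry": 0, "rz": 0, "tx": 0.3, "ty": 13, "tz": 0, "grip": -1}, {"rx": 0, "ry": 0, "rz": 0, "tx": 0.4, "ty": 15.5, "tz": 0, "grip": -1}, {"rx": 0, "ry": 0, "rz": 0, "tx": 0.4, "ty": 16, "tz": 2, "grip": -1}]'

```text
time: 28.5
eef_pos: [0.5782, 0.135, 0.1057]
orientation: [[-0.996, 0.087, 0.012], [0.087, 0.996, 0.003], [-0.011, 0.004, -1.0]]
ft_force: [0.5, 0.6, -0.2]
width: 0.0013
```

>>> servo_tool --rows '[{"rx": 0, "ry": 0, "rz": 0, "tx": 0, "ty": 0, "tz": 2, "grip": -1}, {"rx": 0, "ry": 0, "rz": 0, "tx": 0, "ty": 0, "tz": 4, "grip": -1}, {"rx": 0, "ry": 0, "rz": 0, "tx": 0, "ty": 0, "tz": 5, "grip": -1}, {"rx": 0, "ry": 0, "rz": 0, "tx": 0, "ty": 0, "tz": 5, "grip": -1}]'

```text
time: 28.9
eef_pos: [0.5776, 0.1346, 0.0541]
orientation: [[-0.996, 0.087, 0.009], [0.087, 0.996, 0.002], [-0.008, 0.003, -1.0]]
ft_force: [-0.1, -0.5, -0.1]
width: 0.0004
```

```bash
python3 - <<'E'
from h import *
s=st();snap("wrist","w13");print(wp(s["eef_pos"]));plan(pw(0,.3,.045),84.7)
E
```

```text
t 28.9 p [0.5776, 0.1346, 0.0541] yang 85.01 F [-0.09, -0.45, -0.06] M [-0.04, 0.09, 0.04] w 0.0004
[0.00041217 0.30495386]
t_cm [0.15, -0.52, 1.03] r [0.004, 0.01, 0.005] rows>= 0.2 j7 76.0
```

View pics/w13.png

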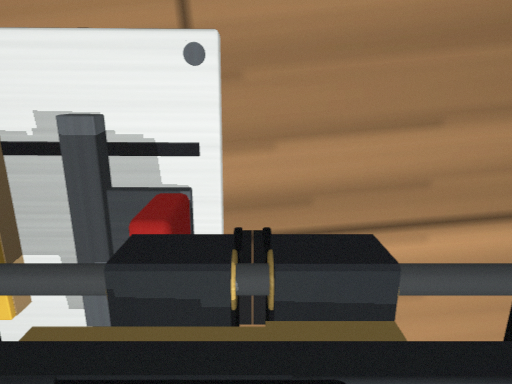

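>>> servo_tool --rows '[{"rx": 0.004, "ry": 0.01, "rz": 0.005, "tx": 0.1, "ty": 0, "tz": 0.9, "grip": -1}, {"rx": 0.004, "ry": 0.01, "rz": 0.005, "tx": 0.1, "ty": -1, "tz": 0.9, "grip": -1}, {"rx": 0.004, "ry": 0.01, "rz": 0.005, "tx": 0.1, "ty": -2.5, "tz": 0.9, "grip": -1}, {"rx": 0.004, "ry": 0.01, "rz": 0.005, "tx": 0.1, "ty": -3.5, "tz": 0.9, "grip": -1}, {"rx": 0.004, "ry": 0.01, "rz": 0.005, "tx": 0.1, "ty": -4.5, "tz": 0.9, "grip": -1}]'

```text
time: 29.45
eef_pos: [0.5737, 0.0888, 0.0466]
orientation: [[-0.996, 0.093, 0.001], [0.093, 0.996, 0.0], [-0.001, 0.0, -1.0]]
ft_force: [-0.1, 2.7, -0.1]
width: 0.0003
```

```bash
python3 - <<'E'
from h import *
s=st();print(wp(s["eef_pos"]));plan(pw(0,.23,.045),84.7)
E
```

```text
t 29.45 p [0.5737, 0.0888, 0.0466] yang 84.64 F [-0.15, 2.71, -0.13] M [0.37, 0.03, 0.05] w 0.0003
[0.0008295  0.25899042]
t_cm [0.08, -2.9, 0.16] r [0.0, 0.001, -0.001] rows>= 0.6 j7 80.2
```

>>> servo_tool --rows '[{"rx": 0, "ry": 0, "rz": 0, "tx": 0, "ty": -0.8, "tz": 0, "grip": -1}, {"rx": 0, "ry": 0, "rz": 0, "tx": 0, "ty": -1.6, "tz": 0, "grip": -1}, {"rx": 0, "ry": 0, "rz": 0, "tx": 0, "ty": -2.4, "tz": 0, "grip": -1}, {"rx": 0, "ry": 0, "rz": 0, "tx": 0, "ty": -2.9, "tz": 0, "grip": -1}]'

```text
time: 29.85
eef_pos: [0.571, 0.0592, 0.0468]
orientation: [[-0.996, 0.094, 0.001], [0.094, 0.996, 0.0], [-0.001, 0.0, -1.0]]
ft_force: [-0.2, 3.0, 0.5]
width: 0.0003
```

>>> servo_tool --rows '[{"rx": 0, "ry": 0, "rz": 0, "tx": 0, "ty": -0.3, "tz": 0, "grip": -1}, {"rx": 0, "ry": 0, "rz": 0, "tx": 0, "ty": -0.6, "tz": 0, "grip": -1}, {"rx": 0, "ry": 0, "rz": 0, "tx": 0, "ty": -0.8, "tz": 0, "grip": -1}]'

```text
time: 30.15
eef_pos: [0.5705, 0.0534, 0.0469]
orientation: [[-0.996, 0.093, 0.002], [0.093, 0.996, 0.003], [-0.001, 0.003, -1.0]]
ft_force: [0.9, 8.4, -0.3]
width: 0.0004
```

```bash
python3 - <<'E'
from h import *
s=st();print(wp(s["eef_pos"]));plan(pw(0,.22,.045),84.7);snap("wrist","w14")
E
```

```text
t 30.15 p [0.5705, 0.0534, 0.0469] yang 84.67 F [0.86, 8.39, -0.34] M [1.64, -0.09, -0.06] w 0.0004
[0.0008597  0.22342536]
t_cm [0.09, -0.34, 0.19] r [0.003, 0.001, -0.001] rows>= 0.1 j7 83.9
```

View pics/w14.png

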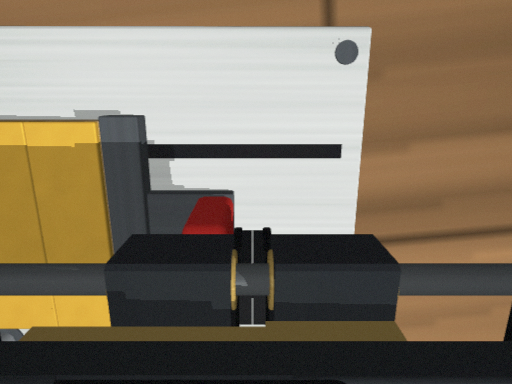

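>>> servo_tool --rows '[{"rx": 0, "ry": 0, "rz": 0, "tx": 0, "ty": -0.4, "tz": 0, "grip": -1}, {"rx": 0, "ry": 0, "rz": 0, "tx": 0, "ty": -0.6, "tz": 0, "grip": -1}, {"rx": 0, "ry": 0, "rz": 0, "tx": 0, "ty": -0.6, "tz": 0, "grip": -1}, {"rx": 0, "ry": 0, "rz": 0, "tx": 0, "ty": -0.6, "tz": 0, "grip": -1}]'

```text
time: 30.6
eef_pos: [0.5704, 0.0535, 0.047]
orientation: [[-0.996, 0.089, 0.003], [0.089, 0.996, 0.009], [-0.002, 0.01, -1.0]]
ft_force: [1.5, 10.7, -2.0]
width: 0.0005
```

```bash
python3 - <<'E'
from h import *
s=st();print(wp(s["eef_pos"]))
E
```

```text
t 30.6 p [0.5704, 0.0535, 0.047] yang 84.91 F [1.51, 10.75, -2.02] M [2.32, -0.22, -0.02] w 0.0005
[0.00080282 0.2234873 ]
```

>>> servo_tool --rows '[{"rx": 0, "ry": 0, "rz": 0, "tx": 0, "ty": -0.7, "tz": 0, "grip": -1}, {"rx": 0, "ry": 0, "rz": 0, "tx": 0, "ty": -0.7, "tz": 0, "grip": -1}, {"rx": 0, "ry": 0, "rz": 0, "tx": 0, "ty": 1, "tz": 0, "grip": -1}, {"rx": 0, "ry": 0, "rz": 0, "tx": 0, "ty": 2, "tz": -1, "grip": -1}, {"rx": 0, "ry": 0, "rz": 0, "tx": 0, "ty": 2, "tz": -5, "grip": -1}]'

```text
time: 31.1
eef_pos: [0.5688, 0.0741, 0.0941]
orientation: [[-0.996, 0.086, -0.005], [0.086, 0.996, 0.007], [0.006, 0.006, -1.0]]
ft_force: [1.0, 0.6, -0.0]
width: 0.0003
```

```bash
python3 - <<'E'
from h import *
s=st();plan(pw(-.02,.12,.27),84.7)
E
```

```text
t 31.1 p [0.5688, 0.0741, 0.0941] yang 85.07 F [1.05, 0.63, -0.03] M [-0.01, -0.04, -0.07] w 0.0003
t_cm [1.91, -12.27, -17.66] r [0.006, -0.006, 0.007] rows>= 4.3 j7 81.2
```

>>> servo_tool --rows '[{"rx": 0, "ry": 0, "rz": 0, "tx": -1, "ty": -1.5, "tz": -4.5, "grip": -1}, {"rx": 0, "ry": 0, "rz": 0, "tx": -2, "ty": -4, "tz": -9, "grip": 0}, {"rx": 0.006, "ry": -0.006, "rz": 0.007, "tx": -3, "ty": -6.5, "tz": -13, "grip": 0.5}, {"rx": 0.006, "ry": -0.006, "rz": 0.007, "tx": -4, "ty": -9, "tz": -17, "grip": 0.5}, {"rx": 0.006, "ry": -0.006, "rz": 0.007, "tx": -4, "ty": -10, "tz": -18, "grip": 0.5}]'

```text
time: 31.6
eef_pos: [0.6036, -0.0353, 0.2796]
orientation: [[-0.995, 0.098, 0.01], [0.098, 0.995, -0.002], [-0.01, -0.001, -1.0]]
ft_force: [0.8, -2.1, 0.2]
width: 0.0245
```

```bash
python3 - <<'E'
from h import *
for i in range(6): read_camera("top")
s=st();c=snap("wrist","w15",1.5);np.save("c15.npy",c,allow_pickle=True)
E
```

```text
t 31.9 p [0.5999, -0.0284, 0.2711] yang 84.8 F [-0.47, -0.14, -1.92] M [0.09, 0.02, 0.02] w 0.0489
```

View pics/w15.png

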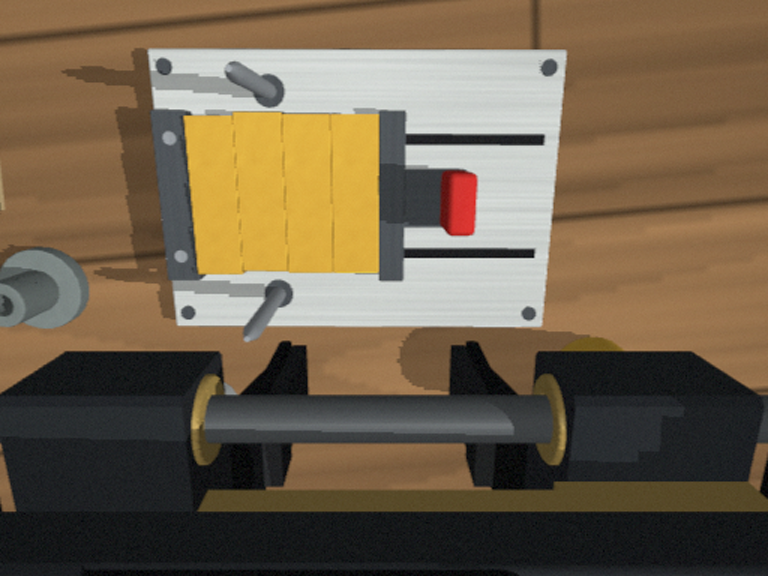

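```bash
python3 - <<'E'
from h import *
P=np.array([(-.11,-.03,.015),(-.11,.285,.015),(.11,.285,.015),(.11,-.03,.015),(-.08,.06,.125),(.08,.06,.125)])
c=np.load("c15.npy",allow_pickle=True).item()
uv=np.array([(149,49),(567,49),(544,327),(178,327),(231,67),(249,337)])/1.5-.17
for idx in ([0,1,2,3,4,5],[0,1,2,3],[4,5]):
    x,r=pressfit(c,P[idx],uv[idx]); print(x,np.degrees(x[2]),r.round(1).tolist())
c=snap("top","t3",3.5,(350,140,450,280))
# platen: light wood
hsv=cv2.cvtColor(np.ascontiguousarray(c["pixels"]),cv2.COLOR_RGB2HSV); 
print(hsv[200,385],hsv[240,395],c["pixels"][200,385],c["pixels"][280,420])
m=mask(c,(10,60,185),(30,140,255)); m[:180]=0;m[265:]=0;m[:,:365]=0;m[:,420:]=0
for b in blobs(m,c,.015,100): print(b[0].round(4),b[1].round(1),b[2].round(4),b[3].round(0),b[4])
v,u=np.nonzero(m); w=(p2w(c,np.c_[u,v],.015)[:,:2]*1e4).astype(np.float32); r=cv2.minAreaRect(w);print(np.array(r[0])/1e4,np.array(r[1])/1e4,r[2])
E
```

```text
[ 0.5484558  -0.16819379 -0.09219163] -5.282191534793903 [[-0.9, -1.0], [1.7, -0.6], [0.1, 0.0], [-0.3, -0.3], [-0.5, 0.6], [-0.0, 1.2]]
[ 0.54930137 -0.16850325 -0.09049544] -5.18500698214531 [[-1.2, -0.1], [1.3, -0.2], [0.0, 0.3], [-0.2, 0.4]]
[ 0.5475732  -0.16783856 -0.09475643] -5.429143243357549 [[0.0, -0.4], [-0.0, 0.5]]
[ 20 102 236] [ 22  98 243] [236 204 142] [156 106  61]
[ 0.4244 -0.3559] 172.1 [0.1915 0.1024] [390. 230.] 1578
[ 0.43894053 -0.36221909] [0.09640754 0.19819567] 79.79148864746094
```

View pics/t3.png

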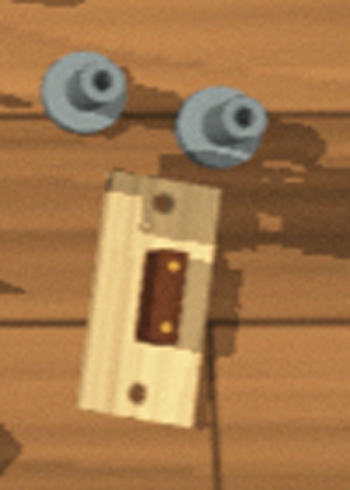

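```bash
python3 - <<'E'
from h import *
c=read_camera("top")
o=np.array([350,140])-.36
w=p2w(c,np.array([(164,203),(137,393)])/3.5+o,.015); print(w,w.mean(0),np.linalg.norm(w[0]-w[1]),np.degrees(np.arctan2(*(w[0]-w[1])[1::-1])))
w2=p2w(c,np.array([(174,266),(166,328)])/3.5+o,.053); print(w2,w2.mean(0))
q=p2w(c,np.array([(110,172),(221,187),(195,428),(79,406)])/3.5+o,.015); print(q,q.mean(0))
plan([.455,-.37,.18],79)
E
```

```text
[[ 0.51857758 -0.37905042  0.015     ]
 [ 0.36190193 -0.34895431  0.015     ]] [ 0.44023975 -0.36400236  0.015     ] 0.15954007507237097 -10.873599015535513
[[ 0.46413907 -0.36980095  0.053     ]
 [ 0.41483636 -0.36089121  0.053     ]] [ 0.43948772 -0.36534608  0.053     ]
[[ 0.54496712 -0.33522825  0.015     ]
 [ 0.53172582 -0.42729754  0.015     ]
 [ 0.33335366 -0.39495865  0.015     ]
 [ 0.35161389 -0.3009481   0.015     ]] [ 0.44041512 -0.36460813  0.015     ]
t_cm [11.35, -35.29, 9.2] r [-0.0, -0.003, 0.101] rows>= 7.6 j7 89.6
```

```bash
python3 - <<'E'
from h import *
st();plan([.44,-.3645,.17],79.4)
E
```

```text
t 32.05 p [0.6003, -0.0289, 0.2717] yang 84.78 F [0.38, 0.4, -0.67] M [0.04, 0.02, 0.04] w 0.0596
t_cm [12.89, -34.88, 10.2] r [-0.0, -0.003, 0.094] rows>= 7.7 j7 89.6
```

>>> servo_tool --rows '[{"rx": 0, "ry": 0, "rz": 0.02, "tx": 1.6, "ty": -4.3, "tz": 0, "grip": 0.5}, {"rx": 0, "ry": 0, "rz": 0.04, "tx": 3.2, "ty": -8.7, "tz": 0.5, "grip": 0.5}, {"rx": 0, "ry": 0, "rz": 0.06, "tx": 4.8, "ty": -13.1, "tz": 1, "grip": 0.5}, {"rx": 0, "ry": 0, "rz": 0.08, "tx": 6.4, "ty": -17.5, "tz": 2, "grip": 0.5}, {"rx": 0, "ry": 0, "rz": 0.094, "tx": 8, "ty": -21.8, "tz": 4, "grip": 0.5}]'

```text
time: 32.55
eef_pos: [0.5006, -0.24, 0.2324]
orientation: [[-0.983, 0.184, -0.0], [0.184, 0.983, -0.0], [0.0, -0.0, -1.0]]
ft_force: [-0.2, -0.1, 0.4]
width: 0.0655
```

```bash
python3 - <<'E'
from h import *
st();plan([.44,-.3645,.15],79.4)
E
```

```text
t 32.55 p [0.5006, -0.24, 0.2324] yang 79.42 F [-0.18, -0.15, 0.39] M [-0.0, -0.04, 0.01] w 0.0655
t_cm [3.67, -13.35, 8.25] r [-0.0, -0.0, 0.0] rows>= 3.2 j7 106.3
```

>>> servo_tool --rows '[{"rx": 0, "ry": 0, "rz": 0, "tx": 1.3, "ty": -4, "tz": 2.5, "grip": 0.5}, {"rx": 0, "ry": 0, "rz": 0, "tx": 2.4, "ty": -8, "tz": 5, "grip": 0.5}, {"rx": 0, "ry": 0, "rz": 0, "tx": 3.3, "ty": -11.5, "tz": 7, "grip": 0.5}, {"rx": 0, "ry": 0, "rz": 0, "tx": 3.7, "ty": -13.2, "tz": 8.2, "grip": 0.5}, {"rx": 0, "ry": 0, "rz": 0, "tx": 3.7, "ty": -13.3, "tz": 8.2, "grip": 0.5}]'

```text
time: 33.05
eef_pos: [0.4365, -0.3655, 0.1482]
orientation: [[-0.982, 0.189, -0.005], [0.189, 0.982, 0.0], [0.005, -0.001, -1.0]]
ft_force: [-0.8, -0.6, 0.2]
width: 0.0651
```

```bash
python3 - <<'E'
from h import *
for i in range(4): read_camera("top")
st();c=snap("wrist","w16",1.5);np.save("c16.npy",c,allow_pickle=True)
plan([.44,-.3645,.024],79.4)
E
```

```text
t 33.25 p [0.4414, -0.3624, 0.151] yang 79.58 F [0.6, 0.1, 0.55] M [-0.03, -0.03, -0.02] w 0.0651
t_cm [0.12, -0.23, 12.71] r [0.0, 0.001, 0.003] rows>= 2.5 j7 124.7
```

View pics/w16.png

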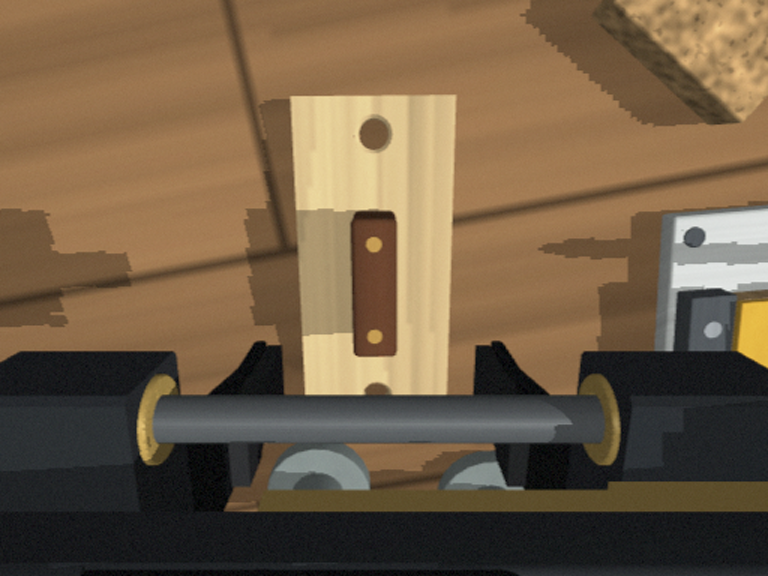

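```bash
python3 - <<'E'
from h import *
c=np.load("c16.npy",allow_pickle=True).item()
a=p2w(c,np.array([(374,244),(374.5,337)])/1.5-.17,.053);print(a,a.mean(0),np.degrees(np.arctan2(*(a[1]-a[0])[1::-1])))
h=p2w(c,np.array([(375,134),(375,134)])/1.5-.17,.015)[0];print(h, np.array([.44,-.3645])-.08*np.array([np.cos(np.radians(-10.6)),np.sin(np.radians(-10.6))]))
st()
E
```

```text
[[ 0.41371822 -0.36127194  0.053     ]
 [ 0.46351163 -0.37028378  0.053     ]] [ 0.43861493 -0.36577786  0.053     ] -10.258613419171567
[ 0.359868   -0.35099183  0.015     ] [ 0.36136517 -0.34978389]
t 33.3 p [0.4415, -0.3625, 0.1511] yang 79.59 F [0.2, 0.11, 0.76] M [0.01, -0.04, 0.08] w 0.0654
```

```bash
python3 - <<'E'
from h import *
plan([.4390,-.3656,.024],79.65)
E
```

```text
t_cm [0.2, -0.35, 12.71] r [0.0, 0.001, -0.001] rows>= 2.5 j7 124.7
```

>>> servo_tool --rows '[{"rx": 0, "ry": 0, "rz": 0, "tx": 0.2, "ty": -0.35, "tz": 4, "grip": 0.5}, {"rx": 0, "ry": 0, "rz": 0, "tx": 0.2, "ty": -0.35, "tz": 8, "grip": 0.5}, {"rx": 0, "ry": 0, "rz": 0, "tx": 0.2, "ty": -0.35, "tz": 11, "grip": 0.5}, {"rx": 0, "ry": 0, "rz": 0, "tx": 0.2, "ty": -0.35, "tz": 12.4, "grip": 0.5}, {"rx": 0, "ry": 0, "rz": 0, "tx": 0.2, "ty": -0.35, "tz": 12.7, "grip": 0.5}]'

```text
time: 33.8
eef_pos: [0.4392, -0.3642, 0.0231]
orientation: [[-0.984, 0.179, -0.0], [0.179, 0.984, 0.001], [0.001, 0.001, -1.0]]
ft_force: [0.4, -0.5, 0.2]
width: 0.0653
```

>>> servo_tool --rows '[{"rx": 0, "ry": 0, "rz": 0, "tx": 0, "ty": 0, "tz": 0, "grip": 0}, {"rx": 0, "ry": 0, "rz": 0, "tx": 0, "ty": 0, "tz": 0, "grip": 0}]'

```text
time: 34.0
eef_pos: [0.4406, -0.3646, 0.0247]
orientation: [[-0.984, 0.178, 0.002], [0.178, 0.984, 0.0], [-0.002, 0.0, -1.0]]
ft_force: [-0.2, -0.0, -0.1]
width: 0.0564
```

```bash
python3 - <<'E'
from h import *
st();plan([.4390,-.3656,.024],79.65)
E
```

```text
t 34.0 p [0.4406, -0.3646, 0.0247] yang 79.74 F [-0.17, -0.0, -0.07] M [-0.06, 0.01, 0.03] w 0.0564
t_cm [0.14, -0.13, 0.07] r [0.0, 0.002, 0.002] rows>= 0.0 j7 130.7
```

>>> servo_tool --rows '[{"rx": 0, "ry": 0.002, "rz": 0, "tx": 0.15, "ty": -0.1, "tz": 0.15, "grip": -1}, {"rx": 0, "ry": 0.002, "rz": 0, "tx": 0.15, "ty": -0.1, "tz": 0.15, "grip": -1}, {"rx": 0, "ry": 0.002, "rz": 0, "tx": 0.15, "ty": -0.1, "tz": 0.15, "grip": -1}, {"rx": 0, "ry": 0.002, "rz": 0, "tx": 0.15, "ty": -0.1, "tz": 0.15, "grip": -1}, {"rx": 0, "ry": 0.002, "rz": 0, "tx": 0.15, "ty": -0.1, "tz": 0.15, "grip": -1}]'

```text
time: 34.5
eef_pos: [0.4391, -0.3651, 0.0235]
orientation: [[-0.984, 0.178, 0.0], [0.178, 0.984, 0.001], [-0.0, 0.001, -1.0]]
ft_force: [0.6, 1.6, 2.3]
width: 0.0237
```

>>> servo_tool --rows '[{"rx": 0, "ry": 0, "rz": 0, "tx": 0, "ty": 0, "tz": 0, "grip": -1}, {"rx": 0, "ry": 0, "rz": 0, "tx": 0, "ty": 0, "tz": 0, "grip": -1}, {"rx": 0, "ry": 0, "rz": 0, "tx": 0, "ty": 0, "tz": 0, "grip": -1}]'

```text
time: 34.8
eef_pos: [0.4391, -0.3652, 0.0235]
orientation: [[-0.984, 0.178, 0.0], [0.178, 0.984, 0.001], [-0.0, 0.001, -1.0]]
ft_force: [-0.0, 0.7, 1.0]
width: 0.0241
```

>>> servo_tool --rows '[{"rx": 0, "ry": 0, "rz": 0, "tx": 0, "ty": 0, "tz": -2, "grip": -1}, {"rx": 0, "ry": 0, "rz": 0, "tx": 0, "ty": 0, "tz": -4, "grip": -1}, {"rx": 0, "ry": 0, "rz": 0, "tx": 0, "ty": 0, "tz": -5, "grip": -1}, {"rx": 0, "ry": 0, "rz": 0, "tx": 0, "ty": 0, "tz": -5, "grip": -1}]'

```text
time: 35.2
eef_pos: [0.4397, -0.3657, 0.0744]
orientation: [[-0.984, 0.178, 0.002], [0.178, 0.984, -0.0], [-0.002, 0.0, -1.0]]
ft_force: [-0.2, -0.2, -3.5]
width: 0.0237
```

```bash
python3 - <<'E'
from h import *
st();c=snap("wrist","w17",1.5)
E
```

```text
t 35.2 p [0.4397, -0.3657, 0.0744] yang 79.75 F [-0.24, -0.19, -3.52] M [0.01, -0.01, -0.03] w 0.0237
```

View pics/w17.png

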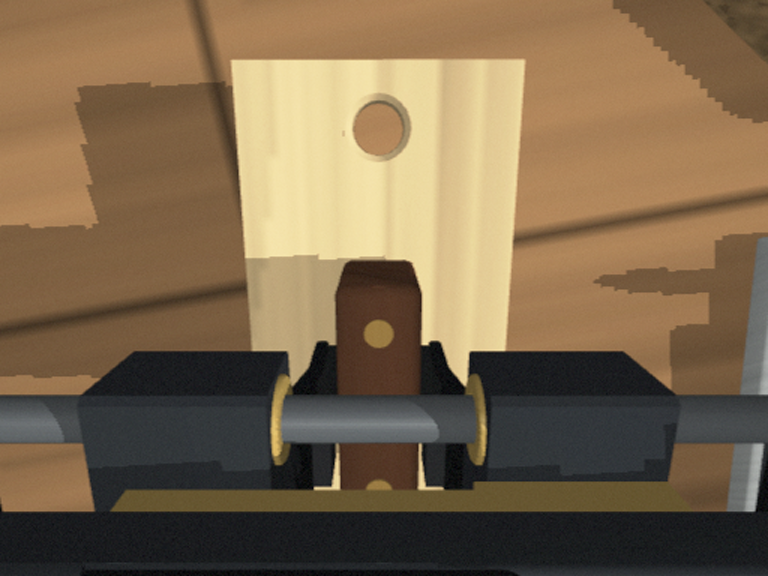

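```bash
python3 - <<'E'
from h import *
for i in range(3): read_camera("top")
s=st();c=snap("wrist","w18",1.5)
R=np.array(s["orientation"]);C=R.T@(-np.array(c["R"]).T@c["t"]-s["eef_pos"]);print(C)
z=s["eef_pos"][2]-.0235+.015
h=p2w(c,np.array([(380.5,125.5)])/1.5-.17,z)[0]; print("hole rel tool (mm)",(R.T@(h-s["eef_pos"])*1e3).round(1))
E
```

```text
t 35.4 p [0.4384, -0.3645, 0.0723] yang 79.76 F [0.81, 0.04, -3.55] M [0.04, 0.07, 0.01] w 0.0233
[ 0.0740597  -0.00149049 -0.16206538]
hole rel tool (mm) [81.4 -0.9  8.6]
```

```bash
python3 - <<'E'
import cv2,numpy as np
i=cv2.imread("pics/w18.png"); cv2.imwrite("pics/w18c.png",cv2.resize(i[60:200,280:480],None,fx=4,fy=4))
E
```

```text
(no output)
```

View pics/w18c.png

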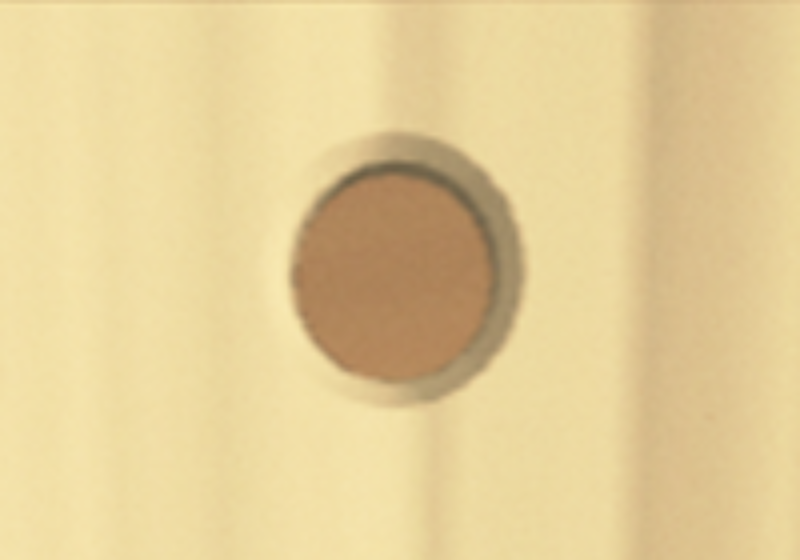

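```bash
python3 - <<'E'
from h import *
st();plan([.5545,-.1086,.19],84.7)
E
```

```text
t 35.45 p [0.4384, -0.3646, 0.0723] yang 79.76 F [-0.78, -0.52, -3.4] M [-0.01, 0.0, 0.08] w 0.0237
t_cm [-6.85, 27.27, -11.74] r [0.002, -0.002, -0.086] rows>= 6.1 j7 128.5
```

>>> servo_tool --rows '[{"rx": 0, "ry": 0, "rz": 0, "tx": 0, "ty": 0, "tz": -3, "grip": -1}, {"rx": 0, "ry": 0, "rz": 0, "tx": 0, "ty": 0, "tz": -6.5, "grip": -1}, {"rx": 0, "ry": 0, "rz": 0, "tx": 0, "ty": 0, "tz": -10, "grip": -1}, {"rx": 0, "ry": 0, "rz": 0, "tx": -0.4, "ty": 1.5, "tz": -11.8, "grip": -1}, {"rx": 0, "ry": 0, "rz": -0.02, "tx": -1.2, "ty": 4.8, "tz": -11.8, "grip": -1}]'

```text
time: 35.95
eef_pos: [0.4586, -0.3239, 0.1933]
orientation: [[-0.986, 0.164, 0.003], [0.164, 0.986, -0.003], [-0.003, -0.002, -1.0]]
ft_force: [0.2, 0.2, -2.9]
width: 0.024
```

```bash
python3 - <<'E'
from h import *
st();plan([.5545,-.1086,.19],84.7)
E
```

```text
t 35.95 p [0.4586, -0.3239, 0.1933] yang 80.54 F [0.25, 0.24, -2.87] M [-0.03, -0.09, -0.03] w 0.024
t_cm [-5.93, 22.82, 0.3] r [-0.002, 0.003, -0.073] rows>= 4.7 j7 119.0
```

>>> servo_tool --rows '[{"rx": 0, "ry": 0, "rz": -0.015, "tx": -1.1, "ty": 4.2, "tz": 0, "grip": -1}, {"rx": 0, "ry": 0, "rz": -0.03, "tx": -2.2, "ty": 8.4, "tz": 0, "grip": -1}, {"rx": 0, "ry": 0, "rz": -0.045, "tx": -3.3, "ty": 12.6, "tz": 0, "grip": -1}, {"rx": 0, "ry": 0, "rz": -0.06, "tx": -4.3, "ty": 16.5, "tz": 0, "grip": -1}, {"rx": 0, "ry": 0, "rz": -0.073, "tx": -5.2, "ty": 19.5, "tz": 0, "grip": -1}]'

```text
time: 36.45
eef_pos: [0.5423, -0.1368, 0.1921]
orientation: [[-0.996, 0.089, 0.001], [0.089, 0.996, -0.001], [-0.001, -0.001, -1.0]]
ft_force: [0.7, -0.6, -2.9]
width: 0.0235
```

```bash
python3 - <<'E'
from h import *
st();plan([.5545,-.1086,.19],84.7)
E
```

```text
t 36.45 p [0.5423, -0.1368, 0.1921] yang 84.9 F [0.72, -0.61, -2.94] M [0.01, -0.03, 0.03] w 0.0235
t_cm [-0.97, 2.91, 0.21] r [-0.001, 0.001, 0.003] rows>= 0.6 j7 100.7
```

>>> servo_tool --rows '[{"rx": 0, "ry": 0, "rz": 0.003, "tx": -0.7, "ty": 2, "tz": 0, "grip": -1}, {"rx": 0, "ry": 0, "rz": 0.003, "tx": -1, "ty": 2.8, "tz": 0.2, "grip": -1}, {"rx": 0, "ry": 0, "rz": 0.003, "tx": -1, "ty": 2.9, "tz": 0.2, "grip": -1}, {"rx": 0, "ry": 0, "rz": 0.003, "tx": -1, "ty": 2.9, "tz": 0.2, "grip": -1}, {"rx": 0, "ry": 0, "rz": 0.003, "tx": -1, "ty": 2.9, "tz": 0.2, "grip": -1}]'

```text
time: 36.95
eef_pos: [0.5541, -0.111, 0.1901]
orientation: [[-0.995, 0.095, 0.001], [0.095, 0.995, -0.002], [-0.001, -0.002, -1.0]]
ft_force: [-0.1, -0.0, -3.3]
width: 0.024
```

```bash
python3 - <<'E'
from h import *
for i in range(4): read_camera("top")
s=st();plan([.5545,-.1086,.19],84.7)
snap("wrist","w19",1.5); snap("scene","s1",3,(180,150,340,270)); snap("top","t4",3,(230,120,400,270))
E
```

```text
t 37.15 p [0.5546, -0.1098, 0.1902] yang 84.63 F [0.17, -0.26, -3.32] M [0.06, 0.0, -0.02] w 0.0236
t_cm [0.02, 0.12, 0.02] r [-0.001, 0.002, -0.001] rows>= 0.0 j7 97.7
```

View pics/w19.png

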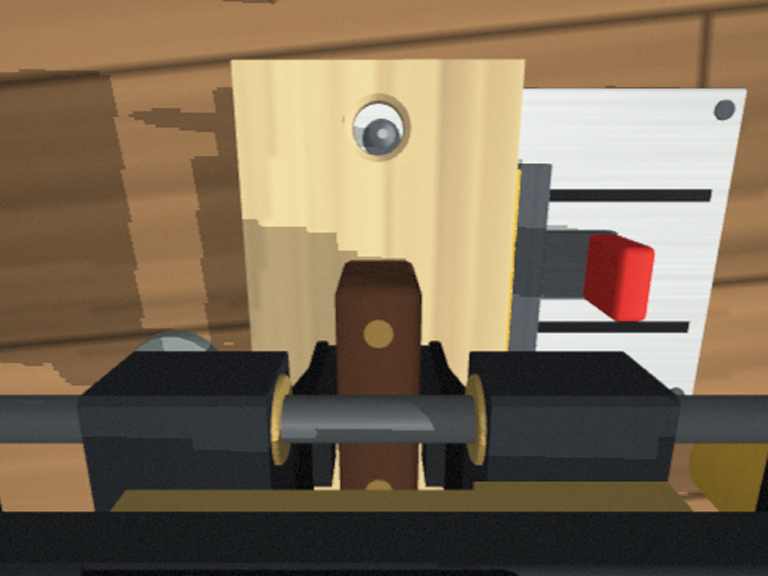

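View pics/s1.png

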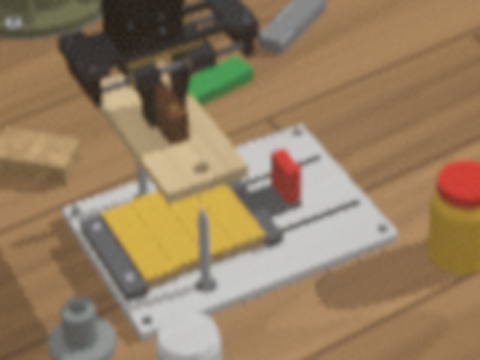

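```bash
python3 - <<'E'
import cv2
i=cv2.imread("pics/w19.png"); cv2.imwrite("pics/w19c.png",cv2.resize(i[70:190,300:460],None,fx=5,fy=5))
E
python3 - <<'E'
from h import *
s=st();c=read_camera("wrist");R=np.array(s["orientation"])
for uv in [(382,133)]:
    print((R.T@(p2w(c,np.array([uv])/1.5-.17,.125)[0]-s["eef_pos"])*1e3).round(1))
for uv in [(380.5,127)]:
    print((R.T@(p2w(c,np.array([uv])/1.5-.17,s["eef_pos"][2]-.0085)[0]-s["eef_pos"])*1e3).round(1))
E
```

```text
t 37.3 p [0.5547, -0.1091, 0.1902] yang 84.7 F [0.06, -0.47, -3.06] M [0.01, 0.02, 0.03] w 0.0235
[81.  0. 65.]
[81.1 -0.8  8.4]
```

View pics/w19c.png

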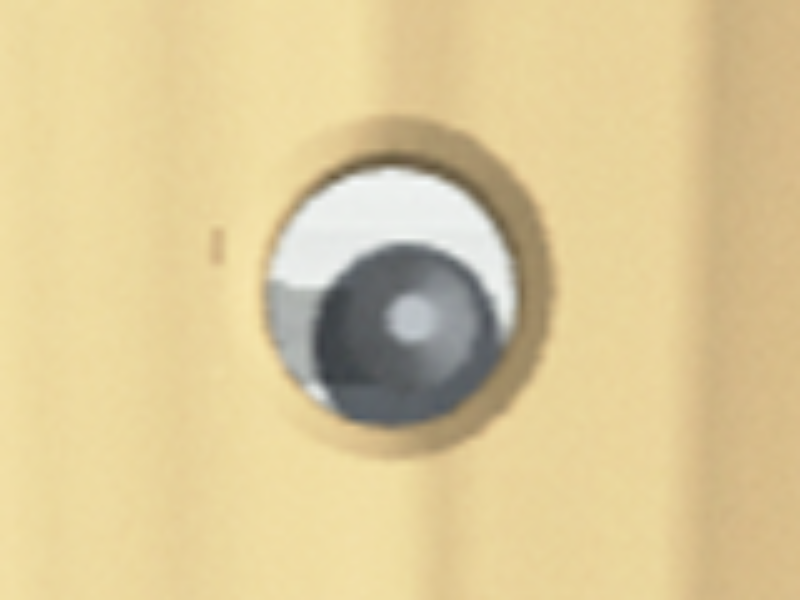

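>>> servo_tool --rows '[{"rx": 0, "ry": 0.001, "rz": 0, "tx": 0, "ty": 0.05, "tz": 1, "grip": -1}, {"rx": 0, "ry": 0.001, "rz": 0, "tx": 0, "ty": 0.05, "tz": 2, "grip": -1}, {"rx": 0, "ry": 0.001, "rz": 0, "tx": 0, "ty": 0.05, "tz": 3, "grip": -1}, {"rx": 0, "ry": 0.001, "rz": 0, "tx": 0, "ty": 0.05, "tz": 3.6, "grip": -1}, {"rx": 0, "ry": 0.001, "rz": 0, "tx": 0, "ty": 0.05, "tz": 3.6, "grip": -1}]'

```text
time: 37.85
eef_pos: [0.5539, -0.1083, 0.1525]
orientation: [[-0.996, 0.092, -0.002], [0.092, 0.996, -0.001], [0.002, -0.002, -1.0]]
ft_force: [-0.2, 0.1, -3.2]
width: 0.024
```

```bash
python3 - <<'E'
from h import *
for i in range(2): read_camera("top")
s=st();plan([.5547,-.1088,.0585],84.7)
c=snap("wrist","w20",5,(200,40,310,130)); snap("scene","s2",4,(200,140,320,260))
E
```

```text
t 37.95 p [0.5549, -0.1086, 0.154] yang 84.71 F [0.24, -0.55, -2.73] M [0.01, -0.02, 0.01] w 0.0236
t_cm [0.02, -0.01, 9.55] r [-0.002, 0.0, 0.0] rows>= 1.9 j7 98.5
```

View pics/w20.png

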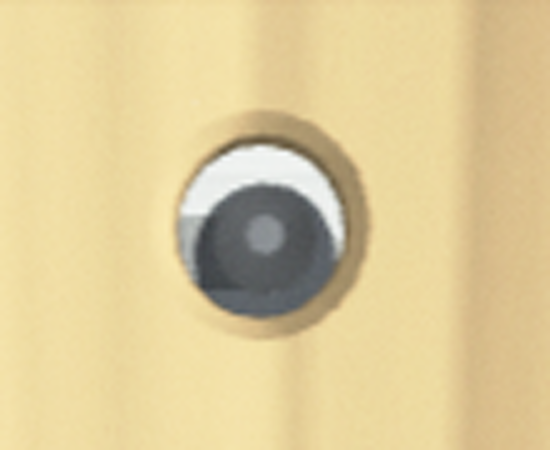

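View pics/s2.png

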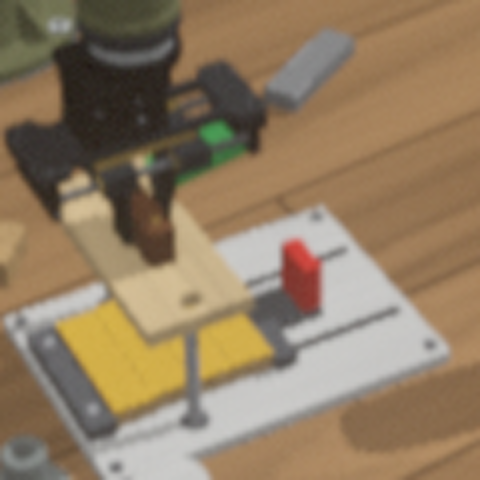

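Well aligned at both rods. Lower on.

>>> servo_tool --rows '[{"rx": -0.001, "ry": 0, "rz": 0, "tx": 0, "ty": 0, "tz": 1, "grip": -1}, {"rx": -0.001, "ry": 0, "rz": 0, "tx": 0, "ty": 0, "tz": 2, "grip": -1}, {"rx": -0.001, "ry": 0, "rz": 0, "tx": 0, "ty": 0, "tz": 3, "grip": -1}, {"rx": -0.001, "ry": 0, "rz": 0, "tx": 0, "ty": 0, "tz": 4, "grip": -1}, {"rx": -0.001, "ry": 0, "rz": 0, "tx": 0, "ty": 0, "tz": 4, "grip": -1}]'

```text
time: 38.55
eef_pos: [0.5538, -0.1084, 0.1124]
orientation: [[-0.996, 0.092, -0.002], [0.092, 0.996, -0.0], [0.002, -0.001, -1.0]]
ft_force: [0.4, 0.1, -3.7]
width: 0.0237
```

```bash
python3 - <<'E'
from h import *
s=st();plan([.5547,-.1088,.0585],84.7)
E
```

```text
t 38.55 p [0.5538, -0.1084, 0.1124] yang 84.71 F [0.42, 0.1, -3.72] M [0.04, 0.04, -0.01] w 0.0237
t_cm [-0.1, -0.03, 5.39] r [-0.001, -0.002, 0.0] rows>= 1.1 j7 99.7
```

>>> servo_tool --rows '[{"rx": 0, "ry": -0.002, "rz": 0, "tx": -0.05, "ty": 0, "tz": 1.5, "grip": -1}, {"rx": 0, "ry": -0.002, "rz": 0, "tx": -0.05, "ty": 0, "tz": 3, "grip": -1}, {"rx": 0, "ry": -0.002, "rz": 0, "tx": -0.05, "ty": 0, "tz": 4.2, "grip": -1}, {"rx": 0, "ry": -0.002, "rz": 0, "tx": -0.05, "ty": 0, "tz": 4.9, "grip": -1}, {"rx": 0, "ry": -0.002, "rz": 0, "tx": -0.05, "ty": 0, "tz": 5.1, "grip": -1}]'

```text
time: 39.05
eef_pos: [0.5536, -0.1084, 0.0603]
orientation: [[-0.996, 0.092, -0.002], [0.092, 0.996, -0.001], [0.002, -0.001, -1.0]]
ft_force: [0.7, 0.4, -2.8]
width: 0.0235
```

>>> servo_tool --rows '[{"rx": 0, "ry": 0, "rz": 0, "tx": 0, "ty": 0, "tz": 0.2, "grip": -1}, {"rx": 0, "ry": 0, "rz": 0, "tx": 0, "ty": 0, "tz": 0.3, "grip": -1}]'

```text
time: 39.25
eef_pos: [0.5541, -0.1086, 0.0585]
orientation: [[-0.996, 0.092, -0.001], [0.092, 0.996, -0.0], [0.001, -0.001, -1.0]]
ft_force: [-4.1, 0.3, 8.6]
width: 0.0239
```

```bash
python3 - <<'E'
from h import *
s=st();plan([.5547,-.1088,.0585],84.7)
E
```

```text
t 39.25 p [0.5541, -0.1086, 0.0585] yang 84.71 F [-4.12, 0.29, 8.62] M [0.15, 0.79, 0.07] w 0.0239
t_cm [-0.06, -0.02, -0.0] r [-0.001, -0.001, 0.0] rows>= 0.0 j7 101.6
```

>>> servo_tool --rows '[{"rx": 0, "ry": 0, "rz": 0, "tx": 0, "ty": 0, "tz": 0.1, "grip": -1}, {"rx": 0, "ry": 0, "rz": 0, "tx": 0, "ty": 0, "tz": 0.1, "grip": -1}, {"rx": 0, "ry": 0, "rz": 0, "tx": 0, "ty": 0, "tz": 0, "grip": -1}, {"rx": 0, "ry": 0, "rz": 0, "tx": 0, "ty": 0, "tz": 0, "grip": -1}]'

```text
time: 39.65
eef_pos: [0.5544, -0.1086, 0.0585]
orientation: [[-0.996, 0.092, -0.0], [0.092, 0.996, -0.001], [0.0, -0.001, -1.0]]
ft_force: [-0.0, -0.5, -0.9]
width: 0.0237
```

```bash
python3 - <<'E'
from h import *
s=st();snap("scene","s3",4,(200,140,320,260));snap("wrist","w21")
E
```

```text
t 39.65 p [0.5544, -0.1086, 0.0585] yang 84.71 F [-0.02, -0.54, -0.86] M [0.09, 0.03, 0.01] w 0.0237
```

View pics/s3.png

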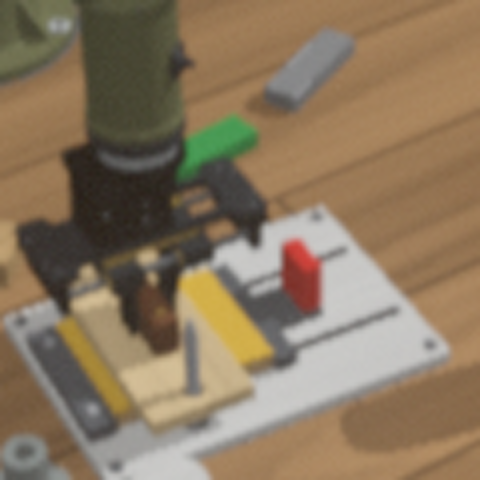

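View pics/w21.png

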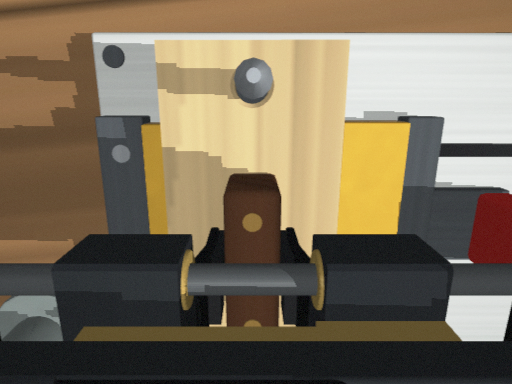

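>>> servo_tool --rows '[{"rx": 0, "ry": 0, "rz": 0, "tx": 0, "ty": 0, "tz": 0, "grip": 0.1}, {"rx": 0, "ry": 0, "rz": 0, "tx": 0, "ty": 0, "tz": 0, "grip": 0.1}, {"rx": 0, "ry": 0, "rz": 0, "tx": 0, "ty": 0, "tz": 0, "grip": 0.1}, {"rx": 0, "ry": 0, "rz": 0, "tx": 0, "ty": 0, "tz": 0, "grip": 0.1}]'

```text
time: 40.15
eef_pos: [0.5546, -0.1086, 0.0586]
orientation: [[-0.996, 0.092, -0.0], [0.092, 0.996, -0.001], [0.0, -0.001, -1.0]]
ft_force: [0.0, -0.9, 0.8]
width: 0.0452
```

>>> servo_tool --rows '[{"rx": 0, "ry": 0, "rz": 0, "tx": 0, "ty": 0, "tz": -3, "grip": 0.1}, {"rx": 0, "ry": 0, "rz": 0, "tx": 0, "ty": 0, "tz": -7, "grip": 0.3}, {"rx": 0, "ry": 0, "rz": 0, "tx": 0, "ty": 0, "tz": -11, "grip": 0.5}, {"rx": 0, "ry": 0, "rz": 0, "tx": 0, "ty": -1, "tz": -13, "grip": 0.5}, {"rx": 0, "ry": 0, "rz": 0, "tx": 0, "ty": -4, "tz": -13, "grip": 0.5}]'

```text
time: 40.65
eef_pos: [0.5541, -0.1457, 0.1925]
orientation: [[-0.996, 0.086, 0.007], [0.086, 0.996, 0.001], [-0.007, 0.002, -1.0]]
ft_force: [0.5, -0.1, 0.3]
width: 0.0643
```

```bash
python3 - <<'E'
from h import *
s=st();c=snap("top","t5",3.5,(330,120,490,280));np.save("ct5.npy",c,allow_pickle=True)
E
```

```text
t 40.65 p [0.5541, -0.1457, 0.1925] yang 85.06 F [0.48, -0.14, 0.3] M [0.02, -0.05, 0.01] w 0.0643
```

View pics/t5.png

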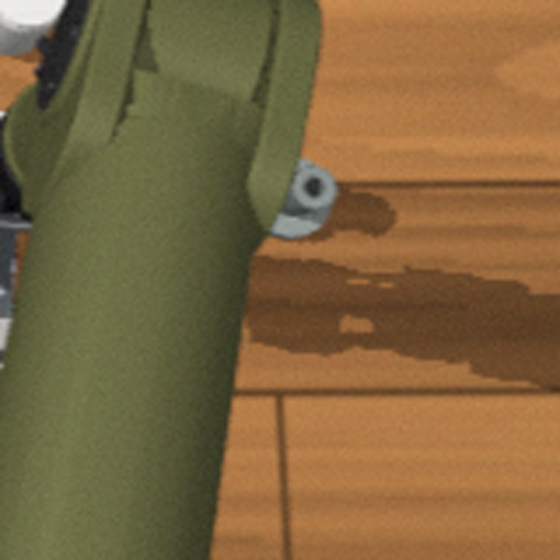

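```bash
python3 - <<'E'
from h import *
c=np.load("ct5.npy",allow_pickle=True).item()
w=p2w(c,np.array([(101,80),(242,117)])/3.5+np.array([350,140])-.36,.06);print(w)
w=p2w(c,np.array([(313,186)])/3.5+np.array([330,120])-.36,.06);print("now W2",w)
plan([w[0,0],w[0,1],.19],85)
E
```

```text
[[ 0.61457857 -0.31589676  0.06      ]
 [ 0.5834787  -0.42795328  0.06      ]]
now W2 [[ 0.58428966 -0.42880442  0.06      ]]
t_cm [-5.91, -26.99, 0.25] r [-0.004, 0.005, -0.008] rows>= 5.5 j7 102.6
```

```bash
python3 - <<'E'
from h import *
plan([.694,-.323,.16],85)
E
```

```text
t_cm [-15.81, -15.4, 3.25] r [-0.004, 0.005, -0.008] rows>= 4.5 j7 102.6
```

>>> servo_tool --rows '[{"rx": 0, "ry": 0, "rz": 0, "tx": -3, "ty": -3.3, "tz": 0, "grip": 0.5}, {"rx": 0, "ry": 0, "rz": 0, "tx": -6.3, "ty": -6.5, "tz": 0, "grip": 0.5}, {"rx": 0, "ry": 0, "rz": 0, "tx": -9.6, "ty": -9.7, "tz": 1, "grip": 0.5}, {"rx": -0.004, "ry": 0.005, "rz": -0.008, "tx": -13, "ty": -13, "tz": 2, "grip": 0.5}, {"rx": -0.004, "ry": 0.005, "rz": -0.008, "tx": -15.5, "ty": -15.2, "tz": 3.2, "grip": 0.5}]'

```text
time: 41.2
eef_pos: [0.692, -0.3238, 0.1593]
orientation: [[-0.996, 0.089, -0.001], [0.089, 0.996, -0.002], [0.001, -0.002, -1.0]]
ft_force: [0.1, -0.8, 0.6]
width: 0.065
```

```bash
python3 - <<'E'
from h import *
for i in range(7): read_camera("top")
s=st();c=snap("wrist","w22",1.5);np.save("c22.npy",dict(c=c,s=s),allow_pickle=True)
E
```

```text
t 41.55 p [0.6913, -0.3194, 0.1619] yang 85.05 F [0.01, -0.13, -0.13] M [-0.01, -0.01, 0.01] w 0.0652
```

View pics/w22.png

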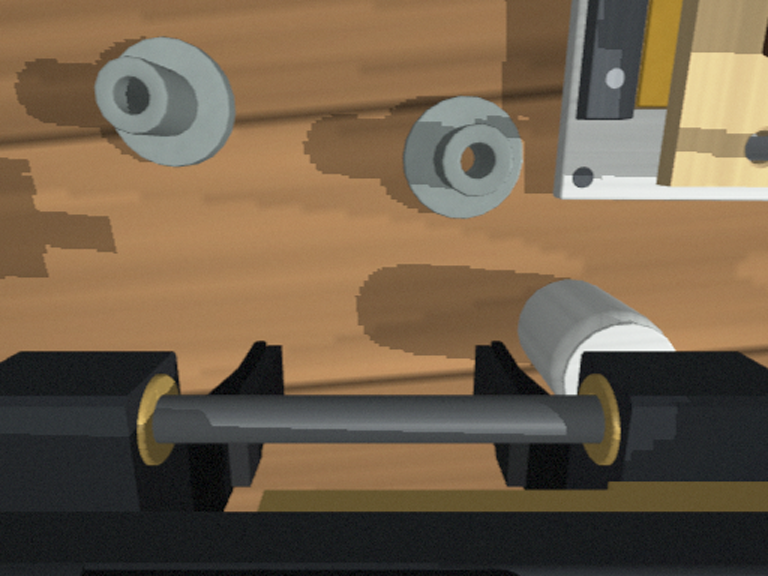

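```bash
python3 - <<'E'
from h import *
d=np.load("c22.npy",allow_pickle=True).item();c=d["c"];R=np.array(d["s"]["orientation"]);p=d["s"]["eef_pos"]
for n,uv,z in [("W1",(482,160),.06),("W1flange",(463,157),.015),("W2",(131,95),.06),("tin",(622,362),.085)]:
    w=p2w(c,np.array([uv])/1.5-.17,z)[0]; print(n,w.round(4),(R.T@(w-p)*1e3).round(1))
E
```

```text
W1 [ 0.6267 -0.2636  0.06  ] [ 69.3  50.  101.8]
W1flange [ 0.6257 -0.2659  0.015 ] [ 70.1  47.6 146.8]
W2 [ 0.5818 -0.4309  0.06  ] [  99.6 -120.6  101.7]
tin [ 0.73   -0.2017  0.085 ] [-28.3 120.5  77. ]
```

```bash
python3 - <<'E'
from h import *
s=st();plan([.6265,-.2640,.10],85)
E
```

```text
t 41.6 p [0.6914, -0.3194, 0.1622] yang 85.07 F [-0.2, 0.49, 0.05] M [0.1, 0.03, -0.04] w 0.0652
t_cm [6.95, 4.96, 6.21] r [0.0, 0.002, 0.001] rows>= 2.1 j7 119.5
```

>>> servo_tool --rows '[{"rx": 0, "ry": 0, "rz": 0, "tx": 2.5, "ty": 2, "tz": 1, "grip": 0.5}, {"rx": 0, "ry": 0, "rz": 0, "tx": 5, "ty": 3.7, "tz": 3, "grip": 0.5}, {"rx": 0, "ry": 0, "rz": 0, "tx": 6.7, "ty": 4.8, "tz": 5, "grip": 0.5}, {"rx": 0, "ry": 0, "rz": 0, "tx": 6.95, "ty": 4.95, "tz": 6.2, "grip": 0.5}, {"rx": 0, "ry": 0, "rz": 0, "tx": 6.95, "ty": 4.95, "tz": 6.2, "grip": 0.5}]'

```text
time: 42.1
eef_pos: [0.626, -0.2624, 0.0995]
orientation: [[-0.996, 0.085, 0.001], [0.085, 0.996, 0.002], [-0.001, 0.002, -1.0]]
ft_force: [0.9, -0.3, 0.3]
width: 0.0656
```

```bash
python3 - <<'E'
from h import *
for i in range(5): read_camera("top")
s=st();plan([.6265,-.2640,.024],85)
E
```

```text
t 42.35 p [0.6277, -0.2653, 0.1014] yang 85.04 F [0.07, -0.7, -0.53] M [-0.03, -0.0, -0.04] w 0.0654
t_cm [0.16, 0.12, 7.74] r [-0.001, 0.004, 0.001] rows>= 1.5 j7 118.0
```

>>> servo_tool --rows '[{"rx": 0, "ry": 0.003, "rz": 0, "tx": 0.15, "ty": 0.1, "tz": 2.5, "grip": 0.5}, {"rx": 0, "ry": 0.003, "rz": 0, "tx": 0.15, "ty": 0.1, "tz": 5, "grip": 0.5}, {"rx": 0, "ry": 0.003, "rz": 0, "tx": 0.15, "ty": 0.1, "tz": 6.8, "grip": 0.5}, {"rx": 0, "ry": 0.003, "rz": 0, "tx": 0.15, "ty": 0.1, "tz": 7.4, "grip": 0.5}, {"rx": 0, "ry": 0.003, "rz": 0, "tx": 0.15, "ty": 0.1, "tz": 7.5, "grip": 0.2}]'

```text
time: 42.85
eef_pos: [0.6264, -0.2645, 0.0258]
orientation: [[-0.996, 0.087, -0.0], [0.087, 0.996, -0.001], [0.0, -0.001, -1.0]]
ft_force: [0.0, -0.5, 0.4]
width: 0.0621
```

```bash
python3 - <<'E'
from h import *
for i in range(3): read_camera("top")
s=st();plan([.6265,-.2640,.025],85); snap("scene","s4",4,(150,170,290,290)); snap("wrist","w23")
E
```

```text
t 43.0 p [0.6274, -0.2649, 0.0276] yang 85.03 F [-0.29, -0.1, -0.12] M [0.02, -0.06, 0.05] w 0.0552
t_cm [0.1, 0.08, 0.26] r [-0.001, 0.003, 0.001] rows>= 0.1 j7 119.6
```

View pics/s4.png

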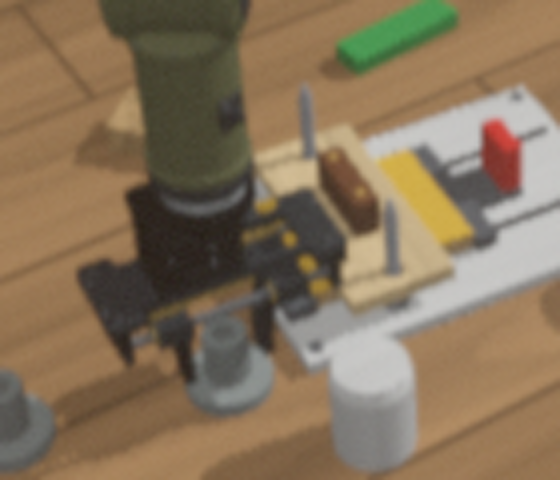

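View pics/w23.png

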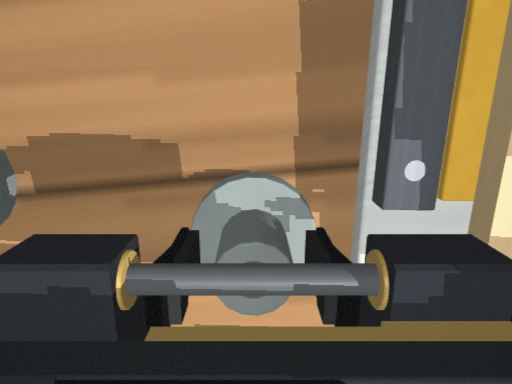

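>>> servo_tool --rows '[{"rx": 0, "ry": 0.002, "rz": 0, "tx": 0.1, "ty": 0.05, "tz": 0.25, "grip": -1}, {"rx": 0, "ry": 0.002, "rz": 0, "tx": 0.1, "ty": 0.05, "tz": 0.25, "grip": -1}, {"rx": 0, "ry": 0.002, "rz": 0, "tx": 0.1, "ty": 0.05, "tz": 0.25, "grip": -1}, {"rx": 0, "ry": 0.002, "rz": 0, "tx": 0.1, "ty": 0.05, "tz": 0.25, "grip": -1}, {"rx": 0, "ry": 0.002, "rz": 0, "tx": 0.1, "ty": 0.05, "tz": 0.25, "grip": -1}]'

```text
time: 43.6
eef_pos: [0.6266, -0.2641, 0.0254]
orientation: [[-0.996, 0.086, 0.001], [0.086, 0.996, -0.001], [-0.001, -0.001, -1.0]]
ft_force: [0.0, 0.2, 0.8]
width: 0.0352
```

>>> servo_tool --rows '[{"rx": 0, "ry": 0, "rz": 0, "tx": 0, "ty": 0, "tz": 0, "grip": -1}, {"rx": 0, "ry": 0, "rz": 0, "tx": 0, "ty": 0, "tz": 0, "grip": -1}]'

```text
time: 43.8
eef_pos: [0.6266, -0.2642, 0.0254]
orientation: [[-0.996, 0.086, 0.001], [0.086, 0.996, -0.001], [-0.001, -0.001, -1.0]]
ft_force: [0.1, -1.1, -0.1]
width: 0.0356
```

```bash
python3 - <<'E'
from h import *
s=st();c=snap("wrist","w24",2,(170,140,340,240)); R=np.array(s["orientation"]);np.save("c24.npy",dict(c=c,s=s),allow_pickle=True)
g=np.arange(165,180)
for v in (170,172,174): print(v,(R.T@(p2w(c,[(253,v)],.015)[0]-s["eef_pos"])*1e3).round(1))
E
```

```text
t 43.8 p [0.6266, -0.2642, 0.0254] yang 85.04 F [0.14, -1.06, -0.05] M [0.03, 0.08, 0.05] w 0.0356
170 [39.5 -1.  10.4]
172 [38.5 -1.  10.4]
174 [37.4 -1.  10.4]
```

View pics/w24.png

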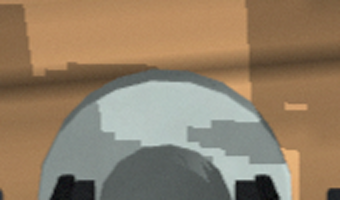

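```bash
python3 - <<'E'
from h import *
d=np.load("c24.npy",allow_pickle=True).item();c=d["c"];s=d["s"];R=np.array(s["orientation"])
g=c["pixels"][165:190,245:262].astype(float).mean(1).round(0)
for i in range(25): print(165+i,g[i])
for v,z in ((175,0),(181,.015)): print(v,(R.T@(p2w(c,[(253,v)],z)[0]-s["eef_pos"])*1e3).round(1))
E
```

```text
165 [195. 148. 102.]
166 [197. 150. 103.]
167 [193. 147. 100.]
168 [186. 142.  97.]
169 [176. 135.  92.]
170 [168. 129.  89.]
171 [160. 123.  85.]
172 [151. 116.  79.]
173 [136. 105.  73.]
174 [121.  99.  73.]
175 [96. 98. 93.]
176 [91. 98. 96.]
177 [91. 98. 96.]
178 [ 94. 101. 100.]
179 [ 98. 105. 104.]
180 [123. 132. 130.]
181 [180. 193. 190.]
182 [185. 198. 194.]
183 [183. 196. 192.]
184 [181. 196. 191.]
185 [181. 196. 191.]
186 [181. 196. 192.]
187 [181. 196. 192.]
188 [181. 196. 191.]
189 [181. 196. 192.]
175 [33.6 -1.  25.4]
181 [33.7 -1.  10.4]
```

>>> servo_tool --rows '[{"rx": 0, "ry": 0, "rz": 0, "tx": 0, "ty": 0, "tz": -2, "grip": -1}, {"rx": 0, "ry": 0, "rz": 0, "tx": 0, "ty": 0, "tz": -6, "grip": -1}, {"rx": 0, "ry": 0, "rz": 0, "tx": 0, "ty": 0, "tz": -10, "grip": -1}, {"rx": 0, "ry": 0, "rz": 0, "tx": 0, "ty": 0, "tz": -14, "grip": -1}, {"rx": 0, "ry": 0, "rz": 0, "tx": 0, "ty": 0, "tz": -16, "grip": -1}]'

```text
time: 44.35
eef_pos: [0.6269, -0.2644, 0.1879]
orientation: [[-0.996, 0.087, 0.003], [0.087, 0.996, -0.002], [-0.003, -0.002, -1.0]]
ft_force: [1.5, -0.3, -6.0]
width: 0.0358
```

```bash
python3 - <<'E'
from h import *
s=st();plan([.6331,-.1161,.185],84.7)
E
```

```text
t 44.35 p [0.6269, -0.2644, 0.1879] yang 85.02 F [1.53, -0.26, -6.02] M [-0.07, -0.07, -0.01] w 0.0358
t_cm [0.67, 14.82, 0.26] r [-0.002, 0.003, 0.006] rows>= 3.0 j7 116.3
```

>>> servo_tool --rows '[{"rx": 0, "ry": 0, "rz": 0, "tx": 0.2, "ty": 3.5, "tz": 0, "grip": -1}, {"rx": 0, "ry": 0, "rz": 0.003, "tx": 0.4, "ty": 7.5, "tz": 0, "grip": -1}, {"rx": 0, "ry": 0.003, "rz": 0.006, "tx": 0.6, "ty": 11, "tz": 0, "grip": -1}, {"rx": 0, "ry": 0.003, "rz": 0.006, "tx": 0.7, "ty": 13.5, "tz": 0, "grip": -1}, {"rx": 0, "ry": 0.003, "rz": 0.006, "tx": 0.7, "ty": 14.7, "tz": 0, "grip": -1}]'

```text
time: 44.85
eef_pos: [0.6319, -0.1125, 0.1853]
orientation: [[-0.996, 0.088, -0.003], [0.088, 0.996, 0.001], [0.004, 0.001, -1.0]]
ft_force: [0.5, -0.6, -7.2]
width: 0.0351
```

```bash
python3 - <<'E'
from h import *
for i in range(6): read_camera("top")
s=st();plan([.6331,-.1161,.185],84.7);c=snap("wrist","w25",1.5);np.save("c25.npy",dict(c=c,s=s),allow_pickle=True); c=snap("scene","s5",4,(180,140,320,260))
E
```

```text
t 45.15 p [0.6319, -0.1205, 0.1874] yang 84.46 F [0.13, 0.0, -5.91] M [-0.07, 0.03, -0.05] w 0.0352
t_cm [-0.07, 0.45, 0.24] r [-0.004, 0.0, -0.004] rows>= 0.1 j7 101.6
```

View pics/w25.png

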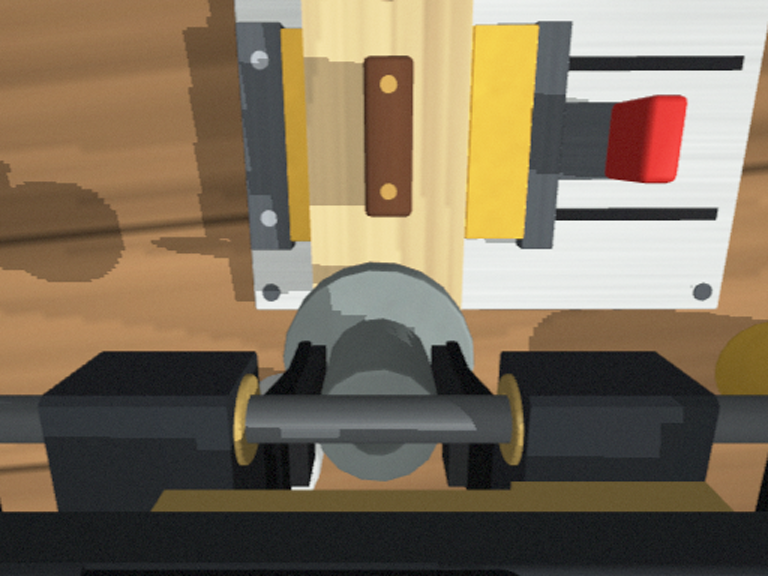

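View pics/s5.png

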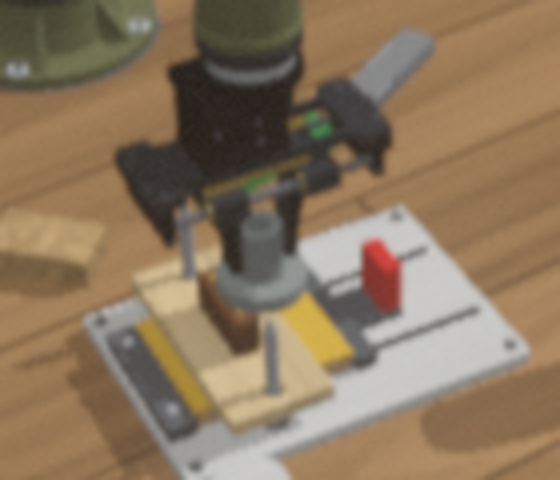

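```bash
python3 - <<'E'
from h import *
c=read_camera("scene");s=st();p=np.array(s["eef_pos"]);R=np.array(s["orientation"])
print("rod pred",w2p(c,[.6344,-.1162,.125])," near",w2p(c,[.4750,-.1014,.125]))
wc=p+R@[-.0013,0,.0254-.0]; print("weight bottom",w2p(c,wc),"top",w2p(c,p+R@[-.0013,0,.0254-.06]))
i=c["pixels"][:,:,::-1][140:270,180:320];cv2.imwrite("pics/s6.png",cv2.resize(i,None,fx=5.5,fy=4.6*5.5/4.6,interpolation=cv2.INTER_CUBIC)[:600*1])
E
```

```text
t 45.3 p [0.6323, -0.1193, 0.1876] yang 84.53 F [0.09, 0.85, -6.65] M [0.02, 0.02, 0.0] w 0.0352
rod pred [[247.39248667 219.62688287]]  near [[225.89804977 191.01535993]]
weight bottom [[245.90030148 210.83578834]] top [[245.17939959 195.57716483]]
```

View pics/s6.png

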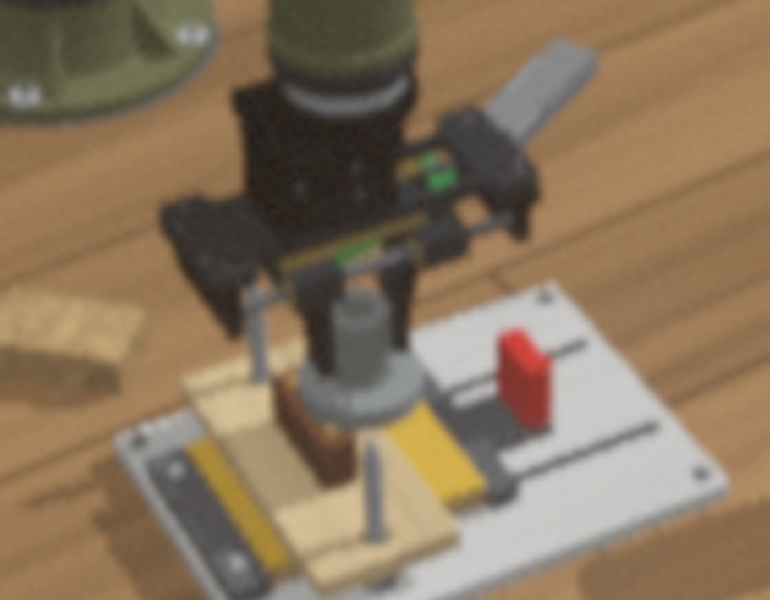

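```bash
python3 - <<'E'
from h import *
for i in range(3): read_camera("top")
s=st();plan([.6331,-.1161,.155],84.7)
E
```

```text
t 45.45 p [0.6326, -0.118, 0.1876] yang 84.62 F [0.01, -0.95, -6.64] M [0.05, -0.04, -0.01] w 0.0354
t_cm [-0.03, 0.2, 3.26] r [-0.002, 0.001, -0.001] rows>= 0.7 j7 101.6
```

>>> servo_tool --rows '[{"rx": 0, "ry": 0, "rz": 0, "tx": 0, "ty": 0.1, "tz": 1, "grip": -1}, {"rx": 0, "ry": 0, "rz": 0, "tx": 0, "ty": 0.15, "tz": 2, "grip": -1}, {"rx": 0, "ry": 0, "rz": 0, "tx": 0, "ty": 0.15, "tz": 3, "grip": -1}, {"rx": 0, "ry": 0, "rz": 0, "tx": 0, "ty": 0.15, "tz": 3.2, "grip": -1}, {"rx": 0, "ry": 0, "rz": 0, "tx": 0, "ty": 0.15, "tz": 3.2, "grip": -1}]'

```text
time: 45.95
eef_pos: [0.6321, -0.1164, 0.1545]
orientation: [[-0.996, 0.094, -0.002], [0.094, 0.996, -0.002], [0.001, -0.002, -1.0]]
ft_force: [-0.3, 0.1, -6.6]
width: 0.0352
```

```bash
python3 - <<'E'
from h import *
for i in range(3): read_camera("top")
s=st();plan([.6331,-.1161,.0754],84.7);snap("scene","s7",5,(190,160,310,270))
c=read_camera("scene");p=np.array(s["eef_pos"]);R=np.array(s["orientation"])
print("rod pred",w2p(c,[.6344,-.1162,.125]),w2p(c,p+R@[-.0013,0,.0254]))
E
```

```text
t 46.1 p [0.6331, -0.1167, 0.1561] yang 84.62 F [-0.28, -0.5, -6.44] M [0.05, 0.05, -0.04] w 0.0353
t_cm [0.01, 0.08, 8.07] r [-0.002, 0.001, -0.001] rows>= 1.6 j7 102.0
rod pred [[247.39248667 219.62688287]] [[247.12780669 218.35546759]]
```

View pics/s7.png

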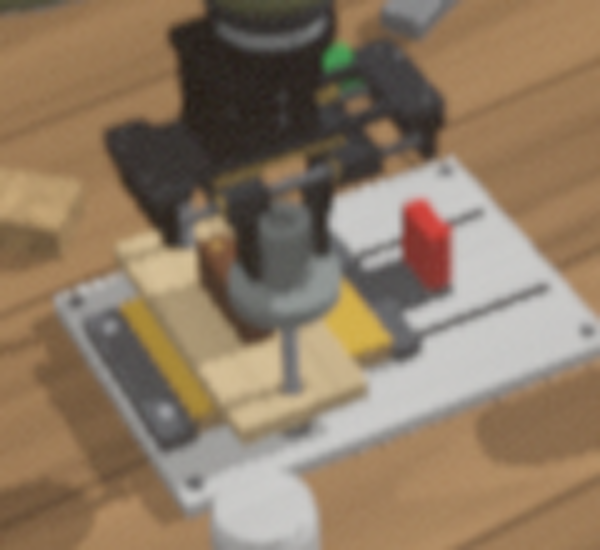

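>>> servo_tool --rows '[{"rx": -0.002, "ry": 0, "rz": 0, "tx": 0, "ty": 0.05, "tz": 0.7, "grip": -1}, {"rx": -0.002, "ry": 0, "rz": 0, "tx": 0, "ty": 0.05, "tz": 1.4, "grip": -1}, {"rx": -0.002, "ry": 0, "rz": 0, "tx": 0, "ty": 0.05, "tz": 2.1, "grip": -1}, {"rx": -0.002, "ry": 0, "rz": 0, "tx": 0, "ty": 0.05, "tz": 2.8, "grip": -1}]'

```text
time: 46.6
eef_pos: [0.6328, -0.1162, 0.1271]
orientation: [[-0.996, 0.094, 0.001], [0.094, 0.996, -0.0], [-0.001, -0.0, -1.0]]
ft_force: [-0.1, 0.5, -7.0]
width: 0.0353
```

```bash
python3 - <<'E'
from h import *
s=st();plan([.6331,-.1161,.0754],84.7)
E
```

```text
t 46.6 p [0.6328, -0.1162, 0.1271] yang 84.62 F [-0.12, 0.53, -6.96] M [0.08, 0.02, -0.02] w 0.0353
t_cm [-0.02, 0.01, 5.17] r [-0.0, 0.001, -0.001] rows>= 1.0 j7 102.7
```

Free down the rod. Continue.

>>> servo_tool --rows '[{"rx": 0, "ry": 0, "rz": 0, "tx": 0, "ty": 0, "tz": 1.2, "grip": -1}, {"rx": 0, "ry": 0, "rz": 0, "tx": 0, "ty": 0, "tz": 2.4, "grip": -1}, {"rx": 0, "ry": 0, "rz": 0, "tx": 0, "ty": 0, "tz": 3.6, "grip": -1}, {"rx": 0, "ry": 0, "rz": 0, "tx": 0, "ty": 0, "tz": 4.5, "grip": -1}, {"rx": 0, "ry": 0, "rz": 0, "tx": 0, "ty": 0, "tz": 4.9, "grip": -1}]'

```text
time: 47.1
eef_pos: [0.6321, -0.116, 0.0765]
orientation: [[-0.996, 0.094, -0.001], [0.094, 0.996, -0.0], [0.001, -0.0, -1.0]]
ft_force: [0.3, -0.8, -6.8]
width: 0.0358
```

>>> servo_tool --rows '[{"rx": 0, "ry": 0, "rz": 0, "tx": 0, "ty": 0, "tz": 0.1, "grip": -1}, {"rx": 0, "ry": 0, "rz": 0, "tx": 0, "ty": 0, "tz": 0.2, "grip": -1}, {"rx": 0, "ry": 0, "rz": 0, "tx": 0, "ty": 0, "tz": 0.3, "grip": -1}]'

```text
time: 47.4
eef_pos: [0.6329, -0.1162, 0.075]
orientation: [[-0.996, 0.094, 0.0], [0.094, 0.996, 0.0], [-0.0, 0.0, -1.0]]
ft_force: [-1.0, 0.5, 3.1]
width: 0.0352
```

```bash
python3 - <<'E'
from h import *
s=st();plan([.6331,-.1161,.0754],84.7)
E
```

```text
t 47.4 p [0.6329, -0.1162, 0.075] yang 84.63 F [-0.99, 0.48, 3.12] M [0.05, 0.62, 0.0] w 0.0352
t_cm [-0.02, 0.01, -0.04] r [0.0, 0.0, -0.001] rows>= 0.0 j7 104.0
```

Seated. Release and rise.

>>> servo_tool --rows '[{"rx": 0, "ry": 0, "rz": 0, "tx": 0, "ty": 0, "tz": 0, "grip": 0.3}, {"rx": 0, "ry": 0, "rz": 0, "tx": 0, "ty": 0, "tz": 0, "grip": 0.3}, {"rx": 0, "ry": 0, "rz": 0, "tx": 0, "ty": 0, "tz": 0, "grip": 0.3}, {"rx": 0, "ry": 0, "rz": 0, "tx": 0, "ty": 0, "tz": 0, "grip": 0.3}]'

```text
time: 47.8
eef_pos: [0.6334, -0.1163, 0.0756]
orientation: [[-0.996, 0.094, 0.002], [0.094, 0.996, -0.0], [-0.002, 0.0, -1.0]]
ft_force: [0.3, 0.3, 0.7]
width: 0.0545
```

>>> servo_tool --rows '[{"rx": 0, "ry": 0, "rz": 0, "tx": 0, "ty": 0, "tz": -3, "grip": 0.3}, {"rx": 0, "ry": 0, "rz": 0, "tx": 0, "ty": 0, "tz": -6.5, "grip": 0.5}, {"rx": 0, "ry": 0, "rz": 0, "tx": 0, "ty": 0, "tz": -10, "grip": 0.5}, {"rx": 0, "ry": 0, "rz": 0, "tx": 0, "ty": -1, "tz": -12, "grip": 0.5}, {"rx": 0, "ry": 0, "rz": 0, "tx": 0, "ty": -4, "tz": -12, "grip": 0.5}]'

```text
time: 48.3
eef_pos: [0.6328, -0.1528, 0.1996]
orientation: [[-0.996, 0.087, 0.009], [0.087, 0.996, 0.002], [-0.009, 0.002, -1.0]]
ft_force: [0.1, -0.4, -0.3]
width: 0.0648
```

```bash
python3 - <<'E'
from h import *
s=st();snap("scene","s8",5,(190,160,310,270));snap("top","t6",3.5,(330,120,490,280)); plan([.662,-.436,.16],85)
E
```

```text
t 48.3 p [0.6328, -0.1528, 0.1996] yang 85.0 F [0.15, -0.4, -0.34] M [-0.06, 0.01, 0.03] w 0.0648
t_cm [-6.04, -26.93, 3.83] r [-0.004, 0.004, -0.013] rows>= 5.6 j7 105.4
```

View pics/s8.png

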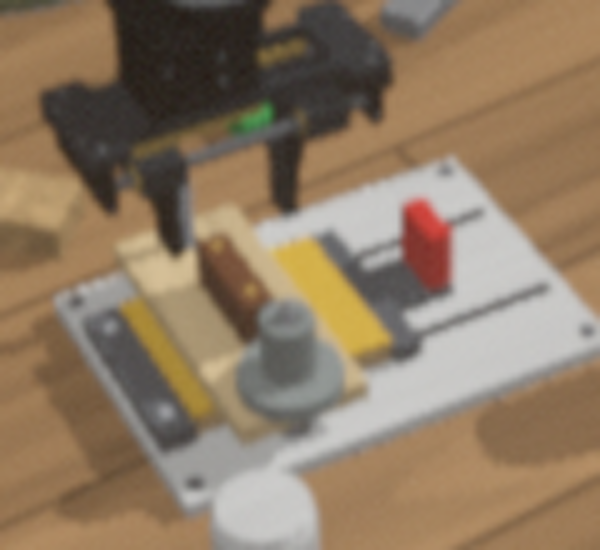

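View pics/t6.png

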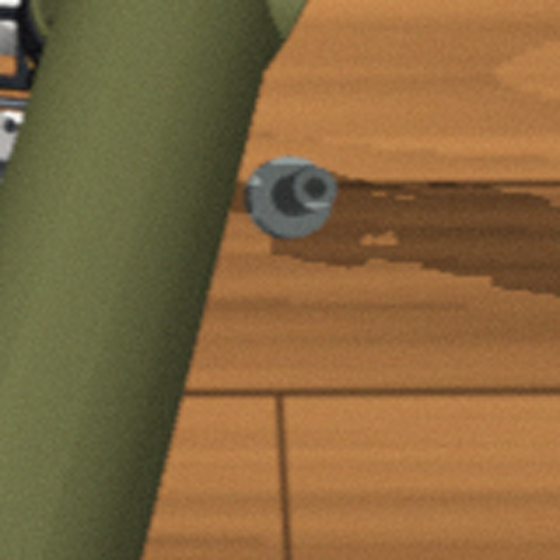

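>>> servo_tool --rows '[{"rx": 0, "ry": 0, "rz": 0, "tx": -0.8, "ty": -4, "tz": 0, "grip": 0.5}, {"rx": 0, "ry": 0, "rz": 0, "tx": -2, "ty": -9, "tz": 0, "grip": 0.5}, {"rx": 0, "ry": 0, "rz": 0, "tx": -3.2, "ty": -14, "tz": 0.5, "grip": 0.5}, {"rx": -0.004, "ry": 0.004, "rz": -0.013, "tx": -4.3, "ty": -19, "tz": 1.5, "grip": 0.5}, {"rx": -0.004, "ry": 0.004, "rz": -0.013, "tx": -5.3, "ty": -23.5, "tz": 3, "grip": 0.5}]'

```text
time: 48.9
eef_pos: [0.6585, -0.3994, 0.1694]
orientation: [[-0.996, 0.086, 0.002], [0.086, 0.996, -0.0], [-0.002, 0.0, -1.0]]
ft_force: [0.8, 0.1, 1.0]
width: 0.0653
```

>>> servo_tool --rows '[{"rx": 0, "ry": 0, "rz": 0, "tx": -0.6, "ty": -3, "tz": 0.8, "grip": 0.5}, {"rx": 0, "ry": 0, "rz": 0, "tx": -0.6, "ty": -3, "tz": 0.8, "grip": 0.5}]'

```text
time: 49.1
eef_pos: [0.6578, -0.4361, 0.1575]
orientation: [[-0.996, 0.094, -0.005], [0.094, 0.996, -0.002], [0.004, -0.003, -1.0]]
ft_force: [-0.3, -0.6, -0.5]
width: 0.0654
```

```bash
python3 - <<'E'
from h import *
for i in range(7): read_camera("top")
s=st();c=snap("wrist","w26",1.5);np.save("c26.npy",dict(c=c,s=s),allow_pickle=True)
E
```

```text
t 49.45 p [0.6632, -0.4278, 0.1623] yang 85.21 F [0.32, -0.12, -0.13] M [-0.01, 0.04, -0.0] w 0.0653
```

View pics/w26.png

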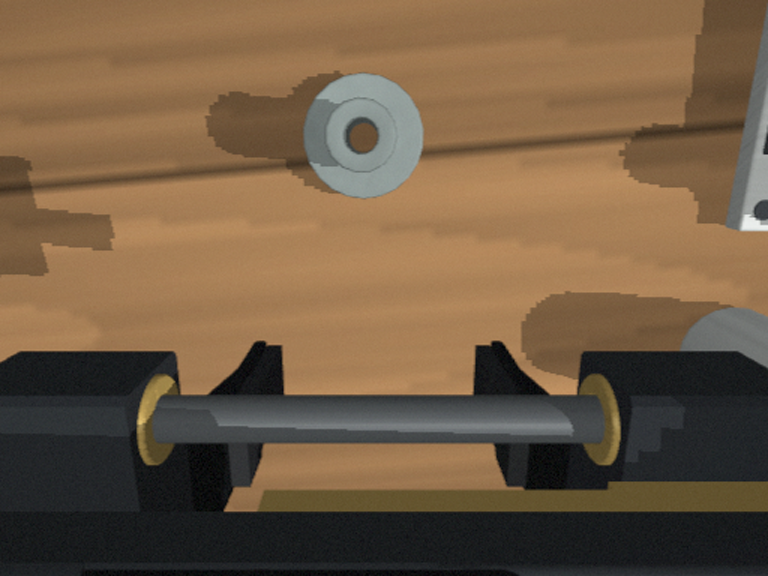

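```bash
python3 - <<'E'
from h import *
d=np.load("c26.npy",allow_pickle=True).item();c=d["c"];R=np.array(d["s"]["orientation"]);p=d["s"]["eef_pos"]
for n,uv,z in [("W2",(361.5,135),.06),("W2fl",(363.5,135.5),.015)]:
    w=p2w(c,np.array([uv])/1.5-.17,z)[0]; print(n,w.round(4),(R.T@(w-p)*1e3).round(1))
st();plan([.5818,-.4305,.10],85)
E
```

```text
W2 [ 0.5818 -0.4307  0.06  ] [ 81.2  -9.8 102.1]
W2fl [ 0.581  -0.4309  0.015 ] [ 82.1 -10.1 147.1]
t 49.5 p [0.6629, -0.4281, 0.1623] yang 85.18 F [0.29, 0.89, -0.62] M [-0.07, 0.01, 0.02] w 0.065
t_cm [8.08, -0.92, 6.21] r [0.0, 0.003, 0.003] rows>= 2.0 j7 128.2
```

>>> servo_tool --rows '[{"rx": 0, "ry": 0, "rz": 0, "tx": 3, "ty": -0.4, "tz": 1.5, "grip": 0.5}, {"rx": 0, "ry": 0, "rz": 0, "tx": 6, "ty": -0.8, "tz": 3.5, "grip": 0.5}, {"rx": 0, "ry": 0.003, "rz": 0.003, "tx": 7.7, "ty": -0.9, "tz": 5.5, "grip": 0.5}, {"rx": 0, "ry": 0.003, "rz": 0.003, "tx": 7.95, "ty": -0.9, "tz": 6.2, "grip": 0.5}, {"rx": 0, "ry": 0.003, "rz": 0.003, "tx": 7.95, "ty": -0.9, "tz": 6.2, "grip": 0.5}]'

```text
time: 50.0
eef_pos: [0.5835, -0.4291, 0.0996]
orientation: [[-0.996, 0.086, -0.0], [0.086, 0.996, 0.002], [0.0, 0.002, -1.0]]
ft_force: [0.3, 0.2, -0.3]
width: 0.065
```

```bash
python3 - <<'E'
from h import *
for i in range(5): read_camera("top")
s=st();plan([.5828,-.4305,.025],85)
E
```

```text
t 50.25 p [0.5849, -0.4303, 0.1012] yang 85.11 F [0.07, -0.93, -0.03] M [0.03, 0.02, -0.02] w 0.0651
t_cm [0.22, -0.03, 7.61] r [-0.001, 0.002, 0.002] rows>= 1.5 j7 132.9
```

>>> servo_tool --rows '[{"rx": 0, "ry": 0.002, "rz": 0, "tx": 0.2, "ty": 0, "tz": 2.5, "grip": 0.5}, {"rx": 0, "ry": 0.002, "rz": 0, "tx": 0.2, "ty": 0, "tz": 5, "grip": 0.5}, {"rx": 0, "ry": 0.002, "rz": 0, "tx": 0.2, "ty": 0, "tz": 6.8, "grip": 0.5}, {"rx": 0, "ry": 0.002, "rz": 0, "tx": 0.2, "ty": 0, "tz": 7.4, "grip": 0.5}, {"rx": 0, "ry": 0.002, "rz": 0, "tx": 0.2, "ty": 0, "tz": 7.6, "grip": 0.2}]'

```text
time: 50.75
eef_pos: [0.5831, -0.4301, 0.0246]
orientation: [[-0.996, 0.085, -0.001], [0.085, 0.996, -0.0], [0.001, -0.0, -1.0]]
ft_force: [0.7, -0.1, -0.6]
width: 0.062
```

>>> servo_tool --rows '[{"rx": 0, "ry": 0, "rz": 0, "tx": 0, "ty": 0, "tz": 0, "grip": 0.1}, {"rx": 0, "ry": 0, "rz": 0, "tx": 0, "ty": 0, "tz": 0, "grip": 0.1}]'

```text
time: 50.95
eef_pos: [0.5838, -0.4307, 0.0259]
orientation: [[-0.996, 0.085, 0.001], [0.085, 0.996, -0.001], [-0.001, -0.001, -1.0]]
ft_force: [0.4, -0.4, 0.4]
width: 0.0511
```

```bash
python3 - <<'E'
from h import *
s=st();plan([.5828,-.4305,.025],85)
E
```

```text
t 50.95 p [0.5838, -0.4307, 0.0259] yang 85.12 F [0.36, -0.39, 0.44] M [0.02, -0.03, 0.01] w 0.0511
t_cm [0.1, 0.02, 0.09] r [-0.001, 0.001, 0.002] rows>= 0.0 j7 134.4
```

>>> servo_tool --rows '[{"rx": 0, "ry": 0, "rz": 0, "tx": 0.1, "ty": 0, "tz": 0.05, "grip": -1}, {"rx": 0, "ry": 0, "rz": 0, "tx": 0.1, "ty": 0, "tz": 0.05, "grip": -1}, {"rx": 0, "ry": 0, "rz": 0, "tx": 0.1, "ty": 0, "tz": 0.05, "grip": -1}, {"rx": 0, "ry": 0, "rz": 0, "tx": 0.1, "ty": 0, "tz": 0.05, "grip": -1}, {"rx": 0, "ry": 0, "rz": 0, "tx": 0.1, "ty": 0, "tz": 0.05, "grip": -1}]'

```text
time: 51.45
eef_pos: [0.5832, -0.4304, 0.0263]
orientation: [[-0.996, 0.085, 0.001], [0.085, 0.996, -0.001], [-0.001, -0.001, -1.0]]
ft_force: [-1.1, 1.6, 5.9]
width: 0.0358
```

```bash
python3 - <<'E'
from h import *
s=st();c=read_camera("wrist"); R=np.array(s["orientation"])
g=c["pixels"][165:190,245:262].astype(float).mean((1,2)).round(0); print(g)
for v,z in ((174.6,0),(180.3,.015)): print(v,(R.T@(p2w(c,[(253,v)],z)[0]-s["eef_pos"])*1e3).round(1))
E
```

```text
t 51.45 p [0.5832, -0.4304, 0.0263] yang 85.14 F [-1.13, 1.61, 5.87] M [0.67, 0.28, 0.08] w 0.0358
[143. 142. 140. 140. 138. 115. 107.  93.  90.  90.  92.  99. 141. 178.
 181. 180. 180. 180. 179. 180. 179. 179. 180. 180. 180.]
174.6 [33.7 -1.  26.2]
180.3 [33.9 -1.  11.2]
```

>>> servo_tool --rows '[{"rx": 0, "ry": 0, "rz": 0, "tx": 0, "ty": 0, "tz": 0, "grip": -1}, {"rx": 0, "ry": 0, "rz": 0, "tx": 0, "ty": 0, "tz": -3, "grip": -1}, {"rx": 0, "ry": 0, "rz": 0, "tx": 0, "ty": 0, "tz": -7, "grip": -1}, {"rx": 0, "ry": 0, "rz": 0, "tx": 0, "ty": 0, "tz": -11.5, "grip": -1}, {"rx": 0, "ry": 0, "rz": 0, "tx": 0, "ty": 0, "tz": -16, "grip": -1}]'

```text
time: 52.0
eef_pos: [0.5819, -0.4297, 0.1853]
orientation: [[-0.996, 0.085, -0.002], [0.085, 0.996, 0.0], [0.002, 0.0, -1.0]]
ft_force: [1.8, -0.4, -4.6]
width: 0.036
```

```bash
python3 - <<'E'
from h import *
s=st();plan([.4753,-.1014,.186],84.7)
E
```

```text
t 52.0 p [0.5819, -0.4297, 0.1853] yang 85.11 F [1.76, -0.39, -4.64] M [-0.07, -0.11, -0.04] w 0.036
t_cm [13.42, 31.81, -0.04] r [0.0, -0.002, 0.007] rows>= 6.9 j7 131.6
```

>>> servo_tool --rows '[{"rx": 0, "ry": 0, "rz": 0, "tx": 1.2, "ty": 3, "tz": 0, "grip": -1}, {"rx": 0, "ry": 0, "rz": 0, "tx": 2.8, "ty": 6.8, "tz": 0, "grip": -1}, {"rx": 0, "ry": 0, "rz": 0, "tx": 4.4, "ty": 10.6, "tz": 0, "grip": -1}, {"rx": 0, "ry": 0, "rz": 0.007, "tx": 6, "ty": 14.4, "tz": 0, "grip": -1}, {"rx": 0, "ry": 0, "rz": 0.007, "tx": 7.5, "ty": 18, "tz": 0, "grip": -1}]'

```text
time: 52.5
eef_pos: [0.5208, -0.2419, 0.1834]
orientation: [[-0.996, 0.092, -0.005], [0.092, 0.996, 0.001], [0.005, 0.001, -1.0]]
ft_force: [0.4, 1.3, -4.1]
width: 0.0361
```

```bash
python3 - <<'E'
from h import *
s=st();plan([.4753,-.1014,.186],84.7)
E
```

```text
t 52.5 p [0.5208, -0.2419, 0.1834] yang 84.7 F [0.42, 1.28, -4.11] M [0.05, -0.11, 0.01] w 0.0361
t_cm [5.83, 13.57, -0.22] r [0.001, -0.005, 0.0] rows>= 3.0 j7 113.6
```

>>> servo_tool --rows '[{"rx": 0, "ry": -0.003, "rz": 0, "tx": 1.6, "ty": 3.7, "tz": -0.2, "grip": -1}, {"rx": 0, "ry": -0.005, "rz": 0, "tx": 3.2, "ty": 7.4, "tz": -0.2, "grip": -1}, {"rx": 0, "ry": -0.005, "rz": 0, "tx": 4.6, "ty": 10.6, "tz": -0.2, "grip": -1}, {"rx": 0, "ry": -0.005, "rz": 0, "tx": 5.5, "ty": 12.7, "tz": -0.2, "grip": -1}, {"rx": 0, "ry": -0.005, "rz": 0, "tx": 5.8, "ty": 13.4, "tz": -0.2, "grip": -1}]'

```text
time: 53.0
eef_pos: [0.4738, -0.1, 0.1842]
orientation: [[-0.996, 0.088, -0.002], [0.088, 0.996, 0.002], [0.002, 0.002, -1.0]]
ft_force: [0.0, -0.5, -5.5]
width: 0.0357
```

```bash
python3 - <<'E'
from h import *
for i in range(7): read_camera("top")
s=st();plan([.4753,-.1014,.186],84.7);snap("wrist","w27",1.5)
E
```

```text
t 53.35 p [0.4755, -0.1048, 0.1855] yang 84.56 F [0.32, -0.16, -5.21] M [-0.01, -0.01, 0.02] w 0.0361
t_cm [0.05, 0.34, -0.05] r [-0.0, -0.0, -0.003] rows>= 0.1 j7 93.5
```

View pics/w27.png

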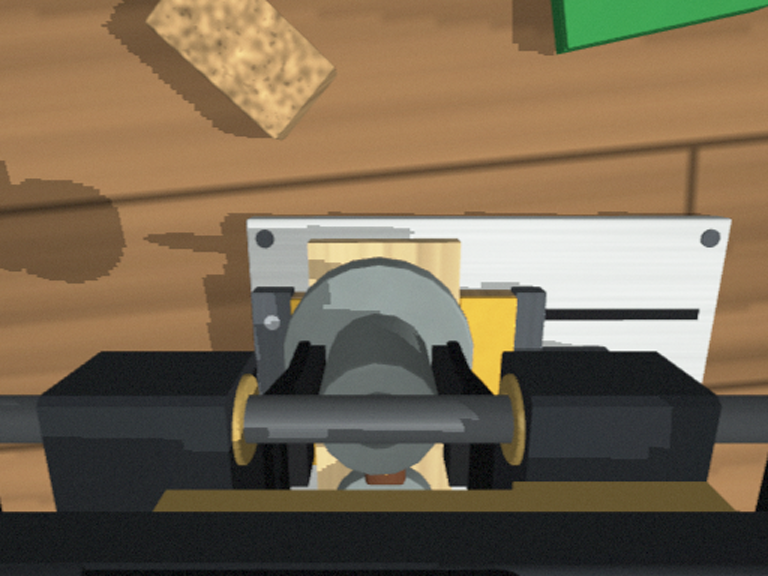

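>>> servo_tool --rows '[{"rx": 0, "ry": 0, "rz": -0.002, "tx": 0.05, "ty": 0.2, "tz": 1, "grip": -1}, {"rx": 0, "ry": 0, "rz": -0.002, "tx": 0.05, "ty": 0.3, "tz": 2, "grip": -1}, {"rx": 0, "ry": 0, "rz": -0.002, "tx": 0.05, "ty": 0.3, "tz": 2.8, "grip": -1}, {"rx": 0, "ry": 0, "rz": -0.002, "tx": 0.05, "ty": 0.3, "tz": 2.8, "grip": -1}, {"rx": 0, "ry": 0, "rz": -0.002, "tx": 0.05, "ty": 0.3, "tz": 2.8, "grip": -1}]'

```text
time: 53.9
eef_pos: [0.4751, -0.1015, 0.1572]
orientation: [[-0.996, 0.093, -0.001], [0.093, 0.996, -0.0], [0.001, -0.001, -1.0]]
ft_force: [-1.0, -0.0, -5.7]
width: 0.0356
```

```bash
python3 - <<'E'
from h import *
for i in range(4): read_camera("top")
s=st();plan([.4753,-.1014,.0763],84.7);c=snap("scene","s9",5,(170,130,290,250))
p=np.array(s["eef_pos"]);R=np.array(s["orientation"])
print("rod pred",w2p(c,[.4750,-.1014,.125]),w2p(c,p+R@[.0003,0,.0263]))
E
```

```text
t 54.1 p [0.4757, -0.1016, 0.158] yang 84.69 F [0.15, 0.17, -4.98] M [-0.04, 0.0, -0.02] w 0.0359
t_cm [0.04, 0.01, 8.17] r [-0.0, 0.001, -0.0] rows>= 1.6 j7 93.9
rod pred [[225.89804977 191.01535993]] [[225.79005448 189.50718174]]
```

View pics/s9.png

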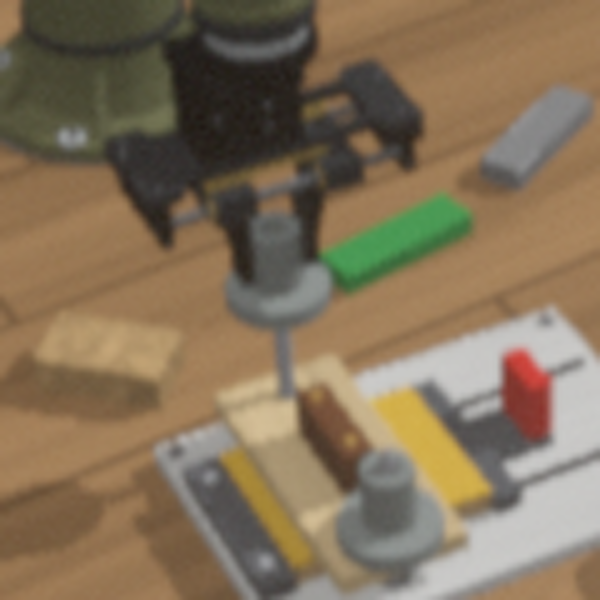

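>>> servo_tool --rows '[{"rx": 0, "ry": 0, "rz": 0, "tx": 0.05, "ty": 0, "tz": 0.8, "grip": -1}, {"rx": 0, "ry": 0, "rz": 0, "tx": 0.05, "ty": 0, "tz": 1.5, "grip": -1}, {"rx": 0, "ry": 0, "rz": 0, "tx": 0.05, "ty": 0, "tz": 2.2, "grip": -1}, {"rx": 0, "ry": 0, "rz": 0, "tx": 0.05, "ty": 0, "tz": 3, "grip": -1}]'

```text
time: 54.55
eef_pos: [0.475, -0.1015, 0.1272]
orientation: [[-0.996, 0.093, 0.0], [0.093, 0.996, -0.0], [-0.0, -0.0, -1.0]]
ft_force: [0.2, -0.4, -5.4]
width: 0.0356
```

```bash
python3 - <<'E'
from h import *
s=st();plan([.4753,-.1014,.0763],84.7)
E
```

```text
t 54.55 p [0.475, -0.1015, 0.1272] yang 84.69 F [0.19, -0.37, -5.38] M [-0.0, -0.01, 0.02] w 0.0356
t_cm [-0.03, 0.01, 5.09] r [-0.0, 0.0, -0.0] rows>= 1.0 j7 95.0
```

>>> servo_tool --rows '[{"rx": 0, "ry": 0, "rz": 0, "tx": 0, "ty": 0, "tz": 1.2, "grip": -1}, {"rx": 0, "ry": 0, "rz": 0, "tx": 0, "ty": 0, "tz": 2.4, "grip": -1}, {"rx": 0, "ry": 0, "rz": 0, "tx": 0, "ty": 0, "tz": 3.6, "grip": -1}, {"rx": 0, "ry": 0, "rz": 0, "tx": 0, "ty": 0, "tz": 4.4, "grip": -1}, {"rx": 0, "ry": 0, "rz": 0, "tx": 0, "ty": 0, "tz": 4.8, "grip": -1}]'

```text
time: 55.05
eef_pos: [0.4743, -0.1014, 0.0779]
orientation: [[-0.996, 0.093, -0.001], [0.093, 0.996, -0.0], [0.001, -0.001, -1.0]]
ft_force: [-0.0, 0.4, -4.5]
width: 0.0359
```

>>> servo_tool --rows '[{"rx": 0, "ry": 0, "rz": 0, "tx": 0, "ty": 0, "tz": 0.1, "grip": -1}, {"rx": 0, "ry": 0, "rz": 0, "tx": 0, "ty": 0, "tz": 0.2, "grip": -1}, {"rx": 0, "ry": 0, "rz": 0, "tx": 0, "ty": 0, "tz": 0.3, "grip": -1}]'

```text
time: 55.35
eef_pos: [0.4743, -0.1016, 0.0761]
orientation: [[-0.996, 0.093, -0.002], [0.093, 0.996, 0.0], [0.002, -0.0, -1.0]]
ft_force: [-7.0, 0.5, 11.3]
width: 0.036
```

```bash
python3 - <<'E'
from h import *
s=st();plan([.4753,-.1014,.0763],84.7)
E
```

```text
t 55.35 p [0.4743, -0.1016, 0.0761] yang 84.68 F [-7.02, 0.53, 11.29] M [0.14, 1.5, 0.05] w 0.036
t_cm [-0.1, 0.03, -0.02] r [-0.0, -0.002, -0.0] rows>= 0.0 j7 97.2
```

Seated (contact at the expected height). Release and rise.

>>> servo_tool --rows '[{"rx": 0, "ry": 0, "rz": 0, "tx": 0, "ty": 0, "tz": 0, "grip": 0.3}, {"rx": 0, "ry": 0, "rz": 0, "tx": 0, "ty": 0, "tz": 0, "grip": 0.3}, {"rx": 0, "ry": 0, "rz": 0, "tx": 0, "ty": 0, "tz": 0, "grip": 0.3}, {"rx": 0, "ry": 0, "rz": 0, "tx": 0, "ty": 0, "tz": 0, "grip": 0.3}]'

```text
time: 55.75
eef_pos: [0.4749, -0.1016, 0.0765]
orientation: [[-0.996, 0.093, -0.0], [0.093, 0.996, 0.0], [0.0, 0.0, -1.0]]
ft_force: [-1.0, -0.8, -0.5]
width: 0.0544
```

>>> servo_tool --rows '[{"rx": 0, "ry": 0, "rz": 0, "tx": 0, "ty": 0, "tz": -3, "grip": 0.3}, {"rx": 0, "ry": 0, "rz": 0, "tx": 0, "ty": 0, "tz": -7, "grip": 0.3}, {"rx": 0, "ry": 0, "rz": 0, "tx": 0, "ty": 0, "tz": -11, "grip": 0.3}, {"rx": 0, "ry": 0, "rz": 0, "tx": 0, "ty": 2, "tz": -14, "grip": 0.3}, {"rx": 0, "ry": 0, "rz": 0, "tx": -1, "ty": 6, "tz": -16, "grip": 0.3}]'

```text
time: 56.25
eef_pos: [0.491, -0.0457, 0.2398]
orientation: [[-0.995, 0.099, 0.004], [0.099, 0.995, 0.0], [-0.004, 0.001, -1.0]]
ft_force: [1.0, 0.6, 0.1]
width: 0.0566
```

>>> servo_tool --rows '[{"rx": 0, "ry": 0, "rz": 0, "tx": -4, "ty": 3, "tz": 0, "grip": 0.3}, {"rx": 0, "ry": 0, "rz": 0, "tx": -7, "ty": 7, "tz": -1, "grip": 0.3}, {"rx": 0, "ry": 0, "rz": 0, "tx": -11, "ty": 8, "tz": -2, "grip": 0.3}, {"rx": 0, "ry": 0, "rz": 0, "tx": -14, "ty": 8, "tz": -3, "grip": 0.3}, {"rx": 0, "ry": 0, "rz": 0, "tx": -15, "ty": 8, "tz": -3, "grip": 0.3}]'

```text
time: 56.75
eef_pos: [0.6509, 0.0195, 0.2708]
orientation: [[-0.995, 0.098, 0.006], [0.098, 0.995, -0.001], [-0.006, -0.001, -1.0]]
ft_force: [0.7, -0.2, -0.3]
width: 0.0561
```

```bash
python3 - <<'E'
from h import *
for i in range(6): read_camera("top")
s=st();c=snap("wrist","w30",1.5);snap("scene","s10",5,(180,150,320,260))
E
```

```text
t 57.05 p [0.6468, 0.0187, 0.2704] yang 84.26 F [-0.02, 0.27, 0.13] M [-0.02, -0.01, 0.05] w 0.0565
```

View pics/w30.png

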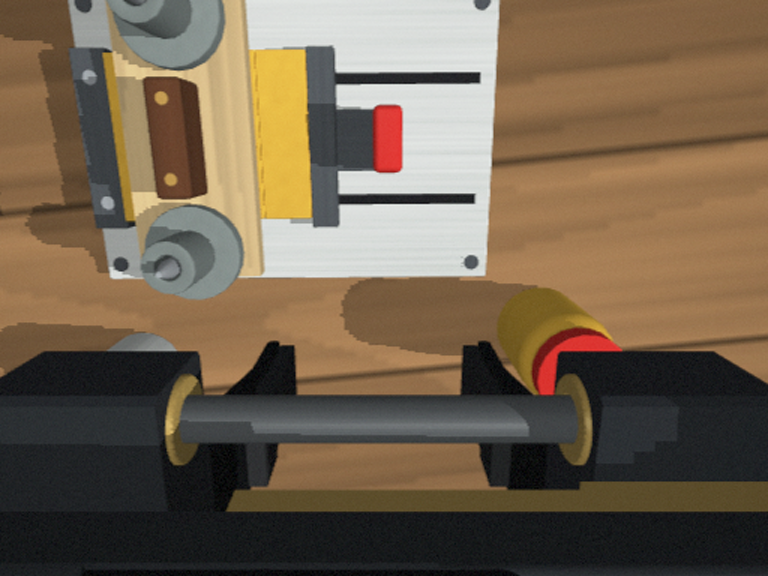

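View pics/s10.png

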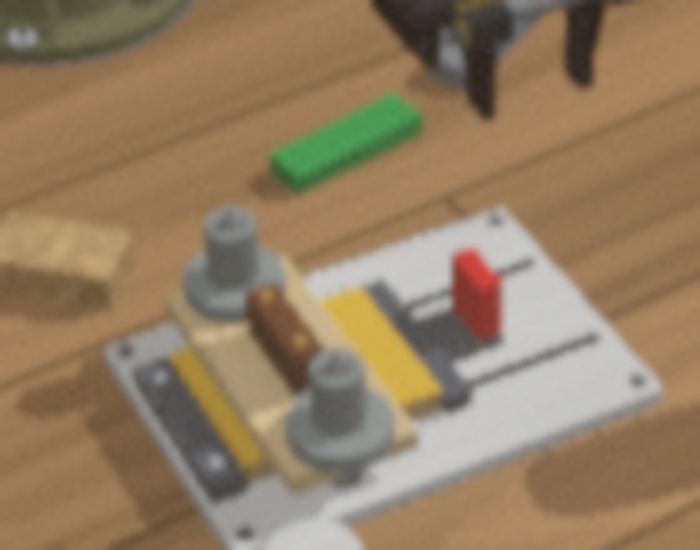

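```bash
python3 - <<'E'
from h import *
st(); print(ticket.finish_job())
E
```

```text
t 57.15 p [0.6471, 0.019, 0.2708] yang 84.29 F [-0.15, -0.59, -0.27] M [0.01, -0.01, 0.02] w 0.0564
the job is handed in; nothing more can be done
None
```

The press is set up and the job was handed in at about 57 s; the hand-in gives no verdict.

**What I did:**
- I opened the jaw fully and laid all four yellow boards on the bed. I then pushed the jaw home until it stopped against them at about 11 N.
- I lowered the platen level over both rods and held it until it rested on the boards. Contact came at the expected height, with about 9 N.
- I put one weight over each rod, down on the platen.
- One weight had been knocked about 5 cm aside before I reached it. I found it again with the wrist camera and picked it up from its new place.

**Last checks:**
- The final wrist and scene pictures show the boards tight between fence and jaw, the platen flat over both rods and a weight seated on each rod. The arm was clear of everything.
- Both weights touched down at the expected height.
- I saw no sign that the jar, tin, brush, sanding block or the green and grey look-alikes had been disturbed, but I did not measure their positions at the end.
- The top and wrist cameras differed by 1–2 mm on where the press is. That is within their stated accuracy, and nothing jammed on the rods.
- Board squareness and exact gaps were judged by eye, not measured.

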